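Turn the washed coasters glaze up and pile them on their stand

ROBOT

A 6-joint arm with a two-finger parallel gripper is mounted at the origin on a cart in front of the work surface, level with it; the furniture and walls round the work are solid. World frame = base frame: x ahead of the robot, y to its left, z up, the work surface at z = 0. Lengths are in m, angles in degrees, forces in N, time in s.
With the tool pointing down it reaches from about 0.4 to 0.825 m from the base axis. Payload 7 kg.
Tool frame: the origin (TCP) lies midway between the tips of the shut fingers; the grasp point (between the pads) lies 19 mm behind it; z points along the fingers, y is the direction in which the jaws open and shut (so a half turn about z gives the same grasp; the last joint's range is limited). The gripper opens to 88 mm and grips with 3 to 60 N. Pads are 19 mm wide; open, the fingers measure 130 mm over their backs; the gripper's body (78 mm by 193 mm) begins 47 mm behind the grasp point.
Start: joints at [91.106, 20.546, 0.682, 0, -70.136, -16.507], TCP at [0.179, 0.651, 0.227] pointing down, gripper open.
Joint ranges: [-176.03, 176.03], [-82.01, 121.73], [-58.28, 71.71], [-173.87, 95.51], [-174.79, -0.11], [-173.66, 173.66]. Speed limits (degrees/s): [136.94, 136.94, 172.46, 180, 180, 180].

INTERFACE

Orientations are given as [roll, pitch, yaw] about the fixed x, y, z axes, in that order (R = Rz(yaw) Ry(pitch) Rx(roll)).
In Python, from plant import sensors, viewer, r gives the robot as it stands. The module is installed in compiled form; this text tells all that it offers.
- The arm moves only by the shell command python3 -m handwheel 'ROWS' [OPENING] [FORCE]. ROWS is JSON, one flat list of numbers, 6 for each row, row after row: the shift along the world's x, y, z in cm, then the turn, a rotation vector about the world's x, y, z in rad. In form: [tx, ty, tz, wx, wy, wz, tx, ty, tz, wx, wy, wz, ...]. A call has 1 to 8 rows; each row is the pose to reach, as a shift and turn from the pose measured when the call began; what a row does not reach only later rows make up. A row lasts 1/10 s, in which the tool goes at most 50 mm and 8.59 degrees, less where a joint would pass 70% of its speed; a pose out of reach is approached as far as the arm can. A call with a gripper value outside its range is refused whole. OPENING is the closure in counts, from 0 (fully open) to 255 (shut), set as the call begins (- or left out, the last holds). The fingers move at their own pace and stop on an object; FORCE is the grip in N (left out, the last holds). Time passes only in rows, so rows that repeat a pose let the fingers close. It gives the time, the measured TCP pose, the force and the opening at its end, in the units of the state.
- sensors.get_state(): the state, without advancing time (a new reading comes with each control period).
- viewer.capture(name): name is "scene" or "side" or "wrist"; returns a dict with "img" (480x640x3 uint8, red, green, blue), "camera_matrix" (3x3 intrinsics, pixels), "camera_from_world" (4x4, takes a point from world to camera coordinates); the wrist camera has in their place "mount" (4x4, takes a point from camera to tool coordinates, whose origin is the TCP and whose axes are the flange's). Camera axes: x right, y down, z forward; pixel columns grow to the right and rows downward; lengths in m; the calibration is good to about 2 mm. A picture is of the moment at which its call begins: read the wrist's pose just before it. There is no depth.
- r.close_job(): hands the job in, once; it reports no verdict.
The state is a dict: "time_s": time; "joints": joint angles; "qd": joint speeds; "joint_torque": joint torques, N m; "tcp_pos": TCP position; "eef_rot": TCP orientation; "contact_force": force on the tool from outside, world axes, zero at the start; "moment": the same for the moment, N m; "gripper_width": finger opening in m.
Only numpy, scipy, OpenCV 4.12 (cv2) and the standard library are available. Lean on these libraries where they do the work, as an engineer would, in place of code of your own. Each camera call takes 0.05 s, during which the arm holds its last target.

TASK

The washed oblong coasters have dried on the worktop, most of them lying cork side up. Put every one of them away in a single neat pile on the low dark wooden stand, each lying flat with its white glazed face up and its cork underneath, squarely one above another, lengthwise along the stand and centred on it. The little V-shaped wooden cradle is there to help turn a coaster over; leave the round tin, the sugar pot and the lemon where they are.

Things in the scene. Friction and masses are not known exactly. Their poses are not given: they have to be found in the camera images.
- coaster_a_centre (a point): centre (half-way up) of an oblong coaster 100 x 66 x 14 mm, 0.1 to 0.2 kg, one broad face white glazed ceramic, the other brown cork. Axes: x along its length, y along its width, z out of the glazed face (so z points down while it lies cork up). a, b and c start cork up. The number of coasters varies; an absent one reads None from the start.
- coaster_b_centre (a point): the same on another like coaster
- coaster_c_centre (a point): the same on another like coaster
- coaster_d_centre (a point): the same on another like coaster (always present; it starts glazed face up, the others start cork up)
- stand_top (a point): middle of the top face of the low dark wooden stand, fixed to the worktop: an oblong slab 112 x 78 mm, top 12 mm above the worktop. Axes: x along its 112 mm length, y along its 78 mm width, z up. The coasters are to lie lengthwise along its length, either way round.
- cradle_valley (a point): middle of the bottom line of the wooden V cradle, 22 mm above the worktop, fixed. Axes: x along the bottom line, z up. Two flat slopes, each 58 mm long up the slope and only 40 mm wide (along x), rise from this line at 45 degrees to +y and to -y, at right angles to each other. The base under the V is 70 mm (x) by 150 mm (y), 12 mm high.
- tin: plain round light grey tin with a lid, 75 mm wide, 116 mm high; leave alone. Origin under its base
- sugar_pot: white lidded sugar pot, 77 mm wide, 88 mm high; leave alone. Origin under its base
- lemon: a lemon, 71 mm long; leave alone. Origin on its underside
- cradle: the cradle as a whole, origin under the middle of its base, axes as above. A coaster laid on one slope, short end down in the V, lies flush, its end against the other slope; it sticks out 42 mm past the slope's top and 13 mm to either side, so it can be held by its long sides, or pinched by its upper end and swung over onto the other slope, other face up.
Mind the look-alikes: they are no part of the job. What is shaped like the part that bears coaster_c_centre but orange or pink is not meant.

How it is judged:
By the outcome, as a careful person would: the job done as asked, in the order asked, and still so for the second after the job is handed in, with the robot touching nothing.
Of coaster_a, coaster_b, coaster_c only 2 to 3 are there at a start; the rules pass over those that are not, and their reading is None.
At some moment in a run one of coaster_a, coaster_b, coaster_c, coaster_d may be knocked a few centimetres aside while the robot is not near it.
Once in a run the grip may slacken for a moment while it holds something.
It also fails if it takes over 210 s, if anything falls off the work surface, if the arm or the gripper's body presses on something with over 40 N, if the wrist force passes 120 N, or if a joint passes its speed limit or range.

## Working session

There is one attempt and no reset: what is moved stays moved. The work goes in short steps, Python scripts to look and compute and a shell command to move; the robot and the scene stay as the last step left them, time stands still between calls to the robot, and variables do not carry over. Pictures are saved under pics/ and viewed, and the job is handed in when it is done.

```bash
mkdir -p pics; ls; cat > h.py <<'E'
import numpy as np, cv2
from plant import sensors, viewer, r
from scipy.spatial.transform import Rotation as R
def snap(cam,name):
    s=sensors.get_state(); d=viewer.capture(cam)
    cv2.imwrite(f'pics/{name}.png',cv2.cvtColor(d['img'],cv2.COLOR_RGB2BGR))
    K=np.array(d['camera_matrix'])
    if cam=='wrist':
        T=np.eye(4);T[:3,:3]=R.from_euler('xyz',s['eef_rot'],degrees=True).as_matrix();T[:3,3]=s['tcp_pos']
        W=T@np.array(d['mount'])
        M=np.linalg.inv(W)
    else: M=np.array(d['camera_from_world'])
    np.savez(f'pics/{name}.npz',K=K,M=M)
    return s
def px(name,u,v,z):
    f=np.load(f'pics/{name}.npz');K,M=f['K'],f['M'];W=np.linalg.inv(M)
    d=W[:3,:3]@np.linalg.inv(K)@np.array([u,v,1.]);o=W[:3,3]
    return o+d*(z-o[2])/d[2]
def proj(name,P):
    f=np.load(f'pics/{name}.npz');K,M=f['K'],f['M'];P=np.atleast_2d(P)
    q=(M[:3,:3]@P.T).T+M[:3,3];q=(K@q.T).T
    return q[:,:2]/q[:,2:]
E
python3 - <<'E'
from h import *
for c in ['scene','side','wrist']: s=snap(c,c+'0'); f=np.load(f'pics/{c}0.npz');print(c,np.round(np.linalg.inv(f['M']),3).tolist(),f['K'].round().tolist())
print(s)
E
```

```text
pics
scene [[0.908, -0.154, 0.389, 0.159], [-0.418, -0.377, 0.827, -1.042], [0.019, -0.913, -0.407, 0.539], [0.0, 0.0, 0.0, 1.0]] [[536.0, 0.0, 317.0], [0.0, 536.0, 245.0], [0.0, 0.0, 1.0]]
side [[0.874, -0.316, 0.37, 0.23], [-0.487, -0.576, 0.657, -0.711], [0.005, -0.754, -0.657, 0.736], [0.0, 0.0, 0.0, 1.0]] [[473.0, 0.0, 318.0], [0.0, 473.0, 235.0], [0.0, 0.0, 1.0]]
wrist [[-0.265, -0.934, -0.238, 0.243], [-0.964, 0.258, 0.063, 0.633], [0.002, 0.247, -0.969, 0.383], [0.0, 0.0, 0.0, 1.0]] [[356.0, 0.0, 325.0], [0.0, 356.0, 242.0], [0.0, 0.0, 1.0]]
{'time_s': 0.1, 'joints': array([ 9.11048374e+01,  2.05869360e+01,  6.39089544e-01, -1.58782569e-02,
       -7.01358819e+01, -1.65089535e+01]), 'qd': array([ 0.02833448, -0.15249395,  0.07994489, -0.03776521, -0.12175481,
        0.01449578]), 'joint_torque': array([-5.29978624e-04, -5.84164023e+01,  2.93749970e+01,  7.01545313e+00,
        1.01309278e-02, -5.15830527e-05]), 'tcp_pos': array([0.17919519, 0.65033072, 0.22572719]), 'eef_rot': array([ 1.79915481e+02, -9.48257576e-03, -1.54095153e+01]), 'contact_force': array([ 0.81822971, -0.31021875,  0.52312811]), 'moment': array([ 0.02176787, -0.01550989,  0.04776125]), 'gripper_width': 0.08741030076125622}
```

View pics/scene0.png

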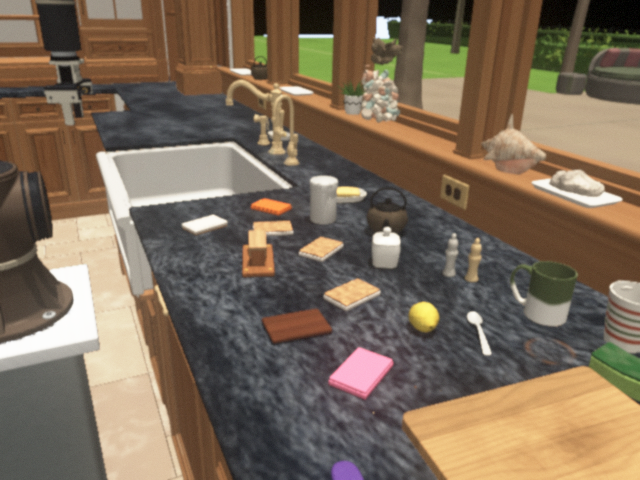

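View pics/side0.png

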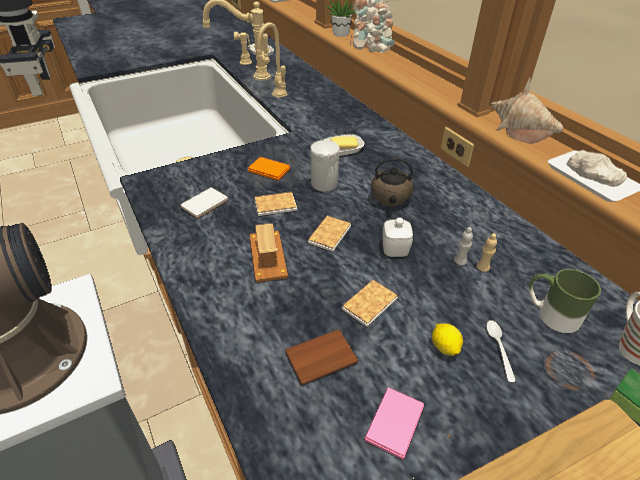

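View pics/wrist0.png

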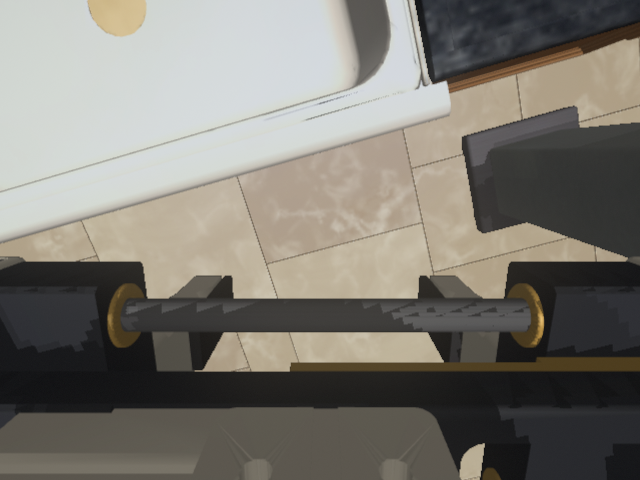

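```bash
python3 - <<'E'
import cv2
a=cv2.imread('pics/side0.png')
cv2.imwrite('pics/side0a.png',cv2.resize(a[150:290,170:370],None,fx=4,fy=4,interpolation=cv2.INTER_CUBIC))
cv2.imwrite('pics/side0b.png',cv2.resize(a[260:400,270:470],None,fx=4,fy=4,interpolation=cv2.INTER_CUBIC))
E
```

```text
(no output)
```

View pics/side0a.png

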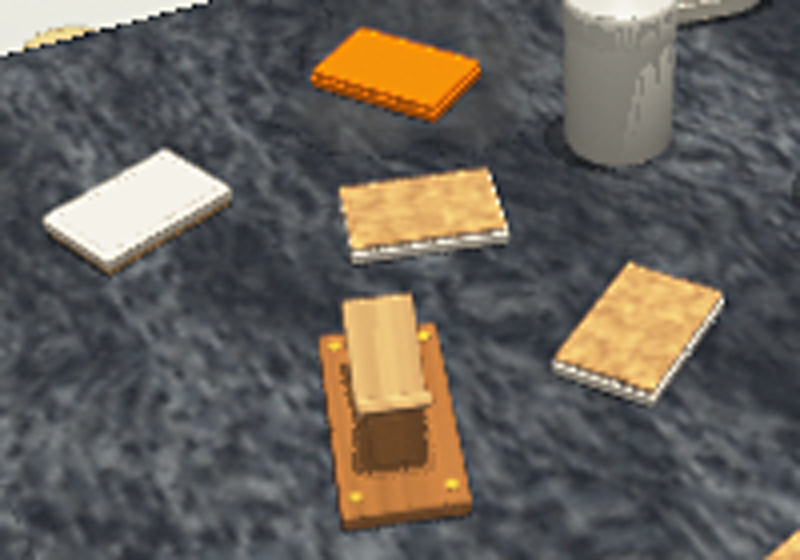

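View pics/side0b.png

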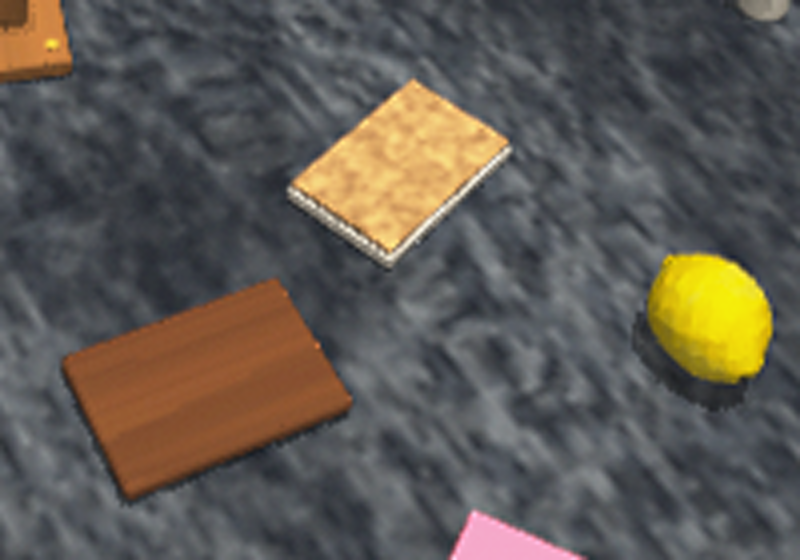

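```bash
cat >> h.py <<'E'
from scipy.optimize import least_squares
def fit(name,pts,z,L,Wd,off=(0,0),sc=1.,show=True):
    """pts: 4 corners any cyclic order, pixel; returns x,y,yaw deg (length axis)"""
    pts=np.array(pts,float)
    uv=(pts+0.5)/sc-0.5+np.array(off)
    g=np.array([px(name,u,v,z)[:2] for u,v in uv]); c=g.mean(0)
    e=[np.linalg.norm(g[i]-g[(i+1)%4]) for i in range(4)]
    k=0 if e[0]+e[2]>e[1]+e[3] else 1
    d=g[(k+1)%4]-g[k]; a=np.arctan2(d[1],d[0])
    loc=np.array([[1,1],[1,-1],[-1,-1],[-1,1]])*[L/2,Wd/2]
    best=None
    for lo in (loc,loc[::-1]):
      for s in range(4):
        q=np.roll(lo,s,0)
        def rs(p):
            c_,s_=np.cos(p[2]),np.sin(p[2]); X=q@np.array([[c_,s_],[-s_,c_]])+p[:2]
            return (proj(name,np.c_[X,np.full(4,z)])-uv).ravel()
        o=least_squares(rs,[c[0],c[1],a])
        if best is None or o.cost<best.cost: best=o
    x,y,t=best.x; t=np.degrees(t)%180; t=t-180 if t>90 else t
    if show: print(name,'x %.4f y %.4f yaw %.1f'%(x,y,t),'res px %.2f'%np.sqrt(2*best.cost/8),'edges mm',np.round(np.array(e)*1e3,1))
    return x,y,t
E
python3 - <<'E'
from h import *
A=dict(off=(170,150),sc=4); B=dict(off=(270,260),sc=4)
print('d');fit('side0',[(43,220),(165,150),(232,190),(110,263)],.014,.1,.066,**A)
print('c1');fit('side0',[(340,188),(490,168),(507,233),(352,248)],.014,.1,.066,**A)
print('c2');fit('side0',[(630,263),(723,296),(657,390),(553,363)],.014,.1,.066,**A)
print('c3');fit('side0',[(413,78),(511,147),(390,253),(289,188)],.014,.1,.066,**B)
print('cradle');fit('side0',[(320,337),(432,323),(472,505),(340,517)],.012,.15,.07,**A)
print('stand');fit('side0',[(63,358),(278,280),(350,402),(130,495)],.012,.112,.078,**B)
for n,u,v,h in [('tin',324,186,0),('sugar',397,253,0),('lemon',447,350,0),('pink',395,425,.014),('orange',269,168,.014)]: print(n,px('side0',u,v,h).round(3))
E
```

```text
d
side0 x 0.4473 y 0.2659 yaw 20.9 res px 0.21 edges mm [98.8 66.6 98.2 65.9]
c1
side0 x 0.6030 y 0.1759 yaw -17.4 res px 0.54 edges mm [97.7 70.  96.1 63.4]
c2
side0 x 0.6666 y 0.0105 yaw 34.8 res px 0.68 edges mm [ 63.4  93.1  63.3 102.6]
c3
side0 x 0.6294 y -0.2135 yaw 17.6 res px 0.71 edges mm [ 66.   94.9  61.8 101.4]
cradle
side0 x 0.5068 y 0.0136 yaw 71.8 res px 0.58 edges mm [ 65.8 151.5  69.6 146.8]
stand
side0 x 0.4816 y -0.2765 yaw -4.2 res px 0.88 edges mm [109.   73.8 107.9  77. ]
tin [0.755 0.194 0.   ]
sugar [ 0.77  -0.115  0.   ]
lemon [ 0.695 -0.373  0.   ]
pink [ 0.519 -0.45   0.014]
orange [0.654 0.325 0.014]
```

```bash
cat >> h.py <<'E'
def goal(pos,Rt):
    """print shift(cm) & rotvec to reach pos with rotation (rpy deg list or matrix)"""
    s=sensors.get_state()
    if not (isinstance(Rt,np.ndarray) and Rt.shape==(3,3)): Rt=R.from_euler('xyz',Rt,degrees=True).as_matrix()
    Rc=R.from_euler('xyz',s['eef_rot'],degrees=True).as_matrix()
    w=R.from_matrix(Rt@Rc.T).as_rotvec(); t=(np.array(pos)-s['tcp_pos'])*100
    print('GO',t.round(2),w.round(3),'deg %.1f'%np.degrees(np.linalg.norm(w)),'t',round(s['time_s'],1))
def st():
    s=sensors.get_state();print(round(s['time_s'],2),'tcp',s['tcp_pos'].round(4),'rpy',s['eef_rot'].round(1),'F',s['contact_force'].round(1),'w',round(s['gripper_width'],4),'j',s['joints'].round(0))
E
python3 -c "
from h import *
goal([.447,.266,.2],[180,0,20.9]);goal([.447,.266,.2],[180,0,-159.1])"
```

```text
GO [ 26.78 -38.44  -2.58] [0.001 0.    0.634] deg 36.3 t 0.1
GO [ 26.78 -38.44  -2.58] [ 0.000e+00 -2.000e-03 -2.508e+00] deg 143.7 t 0.1
```

```bash
python3 -m handwheel '[13,-19,0,0,0,0.317,26.8,-38.4,-2,0,0,0.634,26.8,-38.4,-2,0,0,0.634,26.8,-38.4,-2,0,0,0.634,26.8,-38.4,-2,0,0,0.634,26.8,-38.4,-2,0,0,0.634,26.8,-38.4,-2,0,0,0.634,26.8,-38.4,-2,0,0,0.634]' 0 30
python3 -c "
from h import *
st();goal([.447,.266,.2],[180,0,20.9])"
```

```text
time_s: 0.95
tcp_pos: [0.4083, 0.321, 0.2092]
eef_rot: [179.9, -0.0, 20.9]
contact_force: [1.2, 0.6, 0.8]
gripper_width: 0.0873
0.95 tcp [0.4083 0.321  0.2092] rpy [179.9  -0.   20.9] F [1.2 0.6 0.8] w 0.0873 j [ 60.   7. -20.   0. -63.  51.]
GO [ 3.87 -5.5  -0.92] [ 0.001  0.001 -0.001] deg 0.1 t 0.9
```

```bash
python3 -m handwheel '[3.9,-5.5,-0.9,0,0,0,3.9,-5.5,-0.9,0,0,0,3.9,-5.5,-0.9,0,0,0]'
python3 -c "
from h import *
st();snap('wrist','w1');print(proj('w1',[[.4473,.2659,.014]]))"
```

```text
time_s: 1.25
tcp_pos: [0.4481, 0.2634, 0.1997]
eef_rot: [179.9, 0.0, 20.7]
contact_force: [-0.1, -0.4, -0.4]
gripper_width: 0.0877
1.25 tcp [0.4481 0.2634 0.1997] rpy [179.9   0.   20.7] F [-0.1 -0.4 -0.4] w 0.0877 j [ 52.   7. -21.   0. -62.  59.]
[[322.09200155 220.92335303]]
```

View pics/w1.png

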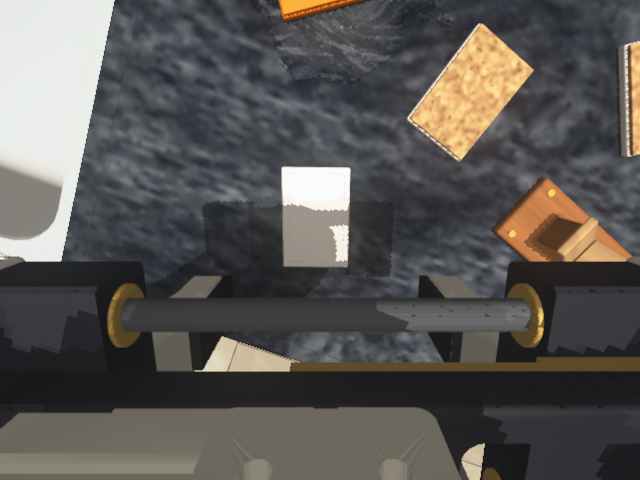

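```bash
python3 - <<'E'
from h import *
x,y,t=fit('w1',[(282,167),(350,167),(349,267),(283,266)],.014,.1,.066)
fit('w1',[(480,24),(532,70),(460,160),(408,119)],.014,.1,.066)
goal([x,y,.003],[180,0,t])
E
```

```text
w1 x 0.4473 y 0.2723 yaw 20.4 res px 0.78 edges mm [64.1 99.1 66.7 98. ]
w1 x 0.6017 y 0.1826 yaw -15.4 res px 2.21 edges mm [61.8 96.  62.7 96.4]
GO [ -0.04   0.76 -19.7 ] [ 0.001  0.    -0.007] deg 0.4 t 1.3
```

```bash
python3 -m handwheel '[0,0,0,0,0,0,0,0,0,0,0,0]'
python3 -c "
from h import *
st();snap('wrist','w2');st();snap('side','s2')
a=cv2.imread('pics/w2.png');cv2.imwrite('pics/w2a.png',cv2.resize(a[140:290,220:420],None,fx=4,fy=4,interpolation=cv2.INTER_CUBIC))
a=cv2.imread('pics/s2.png');cv2.imwrite('pics/s2a.png',cv2.resize(a[150:290,130:330],None,fx=4,fy=4,interpolation=cv2.INTER_CUBIC))
"
```

```text
time_s: 1.5
tcp_pos: [0.4474, 0.2654, 0.2]
eef_rot: [179.9, 0.0, 20.8]
contact_force: [-0.5, -0.2, 0.7]
gripper_width: 0.0876
1.5 tcp [0.4474 0.2654 0.2   ] rpy [179.9   0.   20.8] F [-0.5 -0.2  0.7] w 0.0876 j [ 52.   7. -21.   0. -62.  58.]
1.55 tcp [0.4474 0.2655 0.2   ] rpy [179.9   0.   20.9] F [ 0.2  0.5 -0.1] w 0.0877 j [ 52.   7. -21.   0. -62.  58.]
```

View pics/w2a.png

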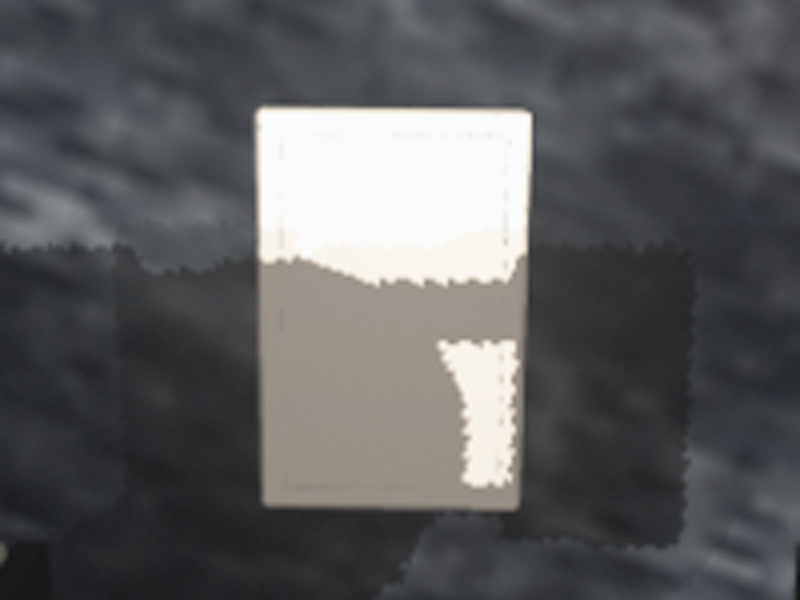

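View pics/s2a.png

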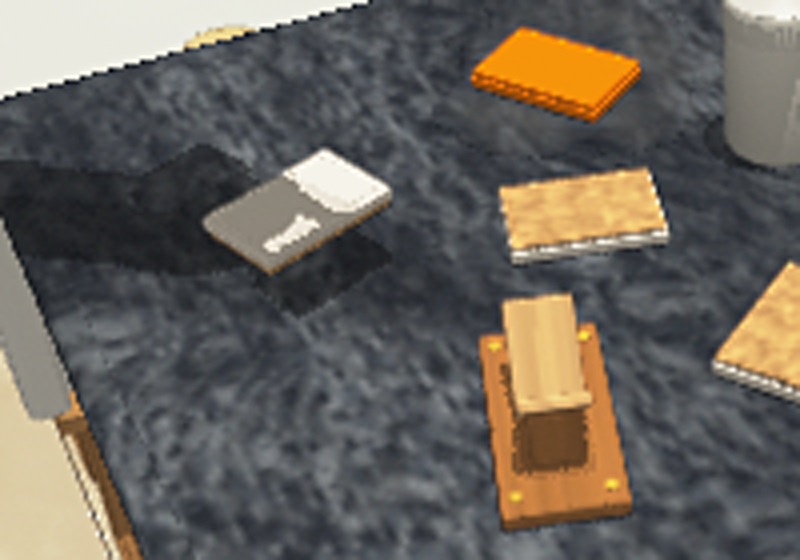

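```bash
python3 - <<'E'
from h import *
x,y,t=fit('w2',[(257,107),(533,111),(520,510),(263,506)],.014,.1,.066,off=(220,140),sc=4)
goal([x,y,.003],[180,0,t])
E
```

```text
w2 x 0.4473 y 0.2726 yaw 20.0 res px 0.52 edges mm [65.1 99.  65.  98.8]
GO [-1.00e-02  7.10e-01 -1.97e+01] [ 0.001  0.    -0.014] deg 0.8 t 1.6
```

```bash
python3 - <<'E'
from h import *
a=cv2.imread('pics/scene0.png');cv2.imwrite('pics/sc0a.png',cv2.resize(a[190:330,170:370],None,fx=4,fy=4,interpolation=cv2.INTER_CUBIC))
d=viewer.capture('wrist');print(np.array(d['mount']).round(4))
E
```

```text
[[ 5.000e-04 -9.690e-01 -2.470e-01  6.640e-02]
 [ 1.000e+00  5.000e-04  2.000e-04  0.000e+00]
 [-0.000e+00 -2.470e-01  9.690e-01 -1.572e-01]
 [ 0.000e+00  0.000e+00  0.000e+00  1.000e+00]]
```

View pics/sc0a.png

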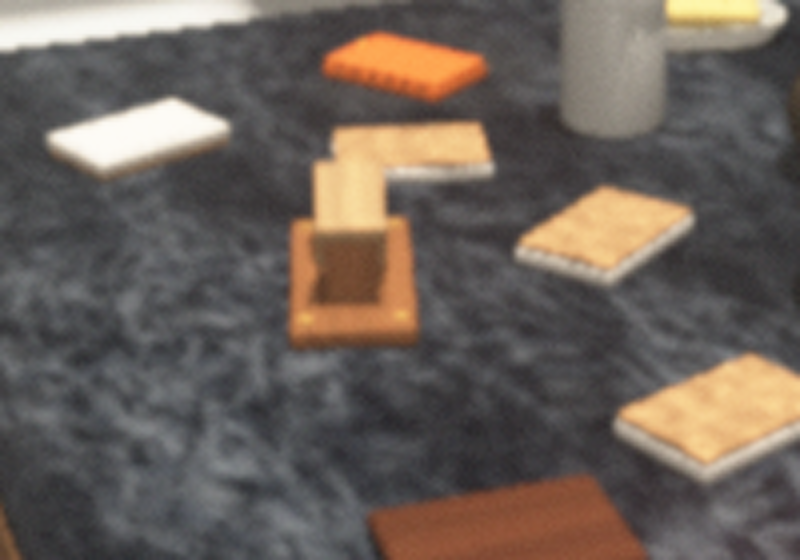

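```bash
python3 - <<'E'
from h import *
fit('scene0',[(48,138),(177,97),(230,127),(100,171)],.014,.1,.066,off=(170,190),sc=4)
fit('scene0',[(517,252),(602,187),(693,214),(605,274)],.014,.1,.066,off=(170,190),sc=4)
fit('side0',[(43,220),(165,150),(232,190),(110,263)],.014,.1,.066,off=(170,150),sc=4)
E
```

```text
scene0 x 0.4454 y 0.2662 yaw 19.0 res px 0.64 edges mm [105.3  69.8 104.9  70. ]
scene0 x 0.6618 y 0.0086 yaw 33.7 res px 0.80 edges mm [110.4  67.7 102.3  58.1]
side0 x 0.4473 y 0.2659 yaw 20.9 res px 0.21 edges mm [98.8 66.6 98.2 65.9]
```

```bash
python3 -m handwheel '[0,0.3,-10,0,0,-0.01,0,0.3,-13.5,0,0,-0.01,0,0.3,-13.5,0,0,-0.01,0,0.3,-13.5,0,0,-0.01,0,0.3,-13.5,0,0,-0.01]'
python3 -c "
from h import *
st();snap('wrist','w3');snap('side','s3')
a=cv2.imread('pics/s3.png');cv2.imwrite('pics/s3a.png',cv2.resize(a[130:270,110:310],None,fx=4,fy=4,interpolation=cv2.INTER_CUBIC))"
```

```text
time_s: 2.15
tcp_pos: [0.4476, 0.269, 0.0656]
eef_rot: [179.9, 0.0, 20.4]
contact_force: [-0.0, 0.3, 1.3]
gripper_width: 0.0875
2.15 tcp [0.4476 0.269  0.0656] rpy [179.9   0.   20.4] F [-0.   0.3  1.3] w 0.0875 j [ 53.  16. -30.   0. -44.  58.]
```

View pics/s3a.png

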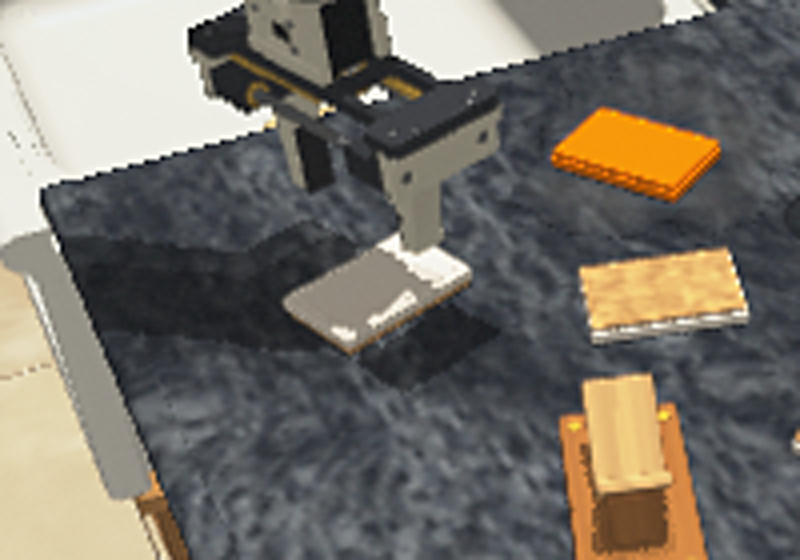

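View pics/w3.png

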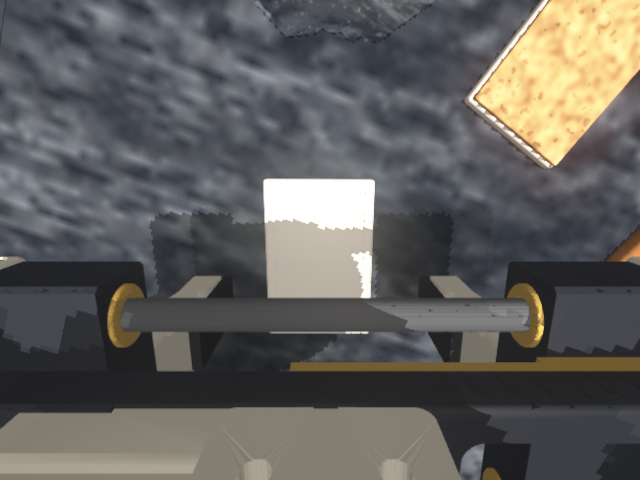

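```bash
python3 -m handwheel '[0,0.3,-3,0,0,0,0,0.3,-6.25,0,0,0,0,0.3,-6.25,0,0,0,0,0.3,-6.25,0,0,0,0,0.3,-6.25,0,0,0]'
python3 -c "
from h import *
st();snap('wrist','w4')"
```

```text
time_s: 2.75
tcp_pos: [0.4496, 0.2741, 0.0069]
eef_rot: [-179.9, -0.3, 20.4]
contact_force: [0.6, 0.3, 0.8]
gripper_width: 0.0878
2.75 tcp [0.4496 0.2741 0.0069] rpy [-179.9   -0.3   20.4] F [0.6 0.3 0.8] w 0.0878 j [ 53.  21. -33.   0. -36.  57.]
```

View pics/w4.png

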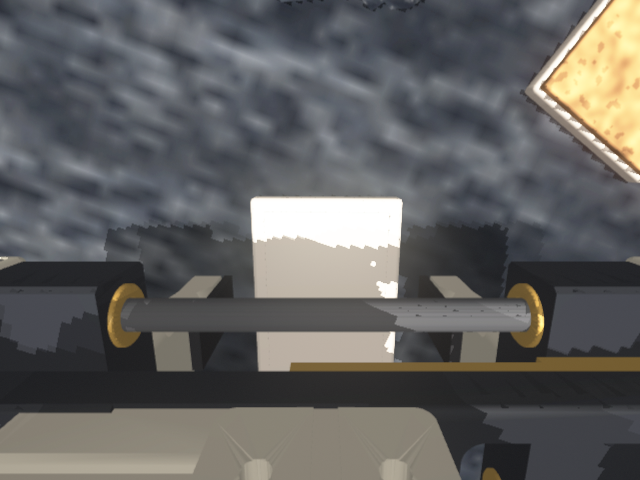

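```bash
python3 -m handwheel '[0,0,-0.35,0,0,0,0,0,-0.35,0,0,0,0,0,-0.35,0,0,0]' 
python3 -m handwheel '[0,0,0,0,0,0,0,0,0,0,0,0,0,0,0,0,0,0,0,0,0,0,0,0,0,0,0,0,0,0,0,0,0,0,0,0,0,0,0,0,0,0]' 255 35
python3 -c "
from h import *
st();snap('side','s4');snap('wrist','w5')
a=cv2.imread('pics/s4.png');cv2.imwrite('pics/s4a.png',cv2.resize(a[130:270,110:310],None,fx=4,fy=4,interpolation=cv2.INTER_CUBIC))"
```

```text
time_s: 3.1
tcp_pos: [0.4497, 0.2742, 0.0037]
eef_rot: [-179.9, -0.4, 20.4]
contact_force: [0.1, -0.1, 0.1]
gripper_width: 0.0877
time_s: 3.8
tcp_pos: [0.4497, 0.2742, 0.0037]
eef_rot: [-179.9, -0.4, 20.4]
contact_force: [-0.7, -0.8, 0.2]
gripper_width: 0.0655
3.8 tcp [0.4497 0.2742 0.0037] rpy [-179.9   -0.4   20.4] F [-0.7 -0.8  0.2] w 0.0655 j [ 53.  21. -33.   0. -35.  57.]
```

View pics/s4a.png

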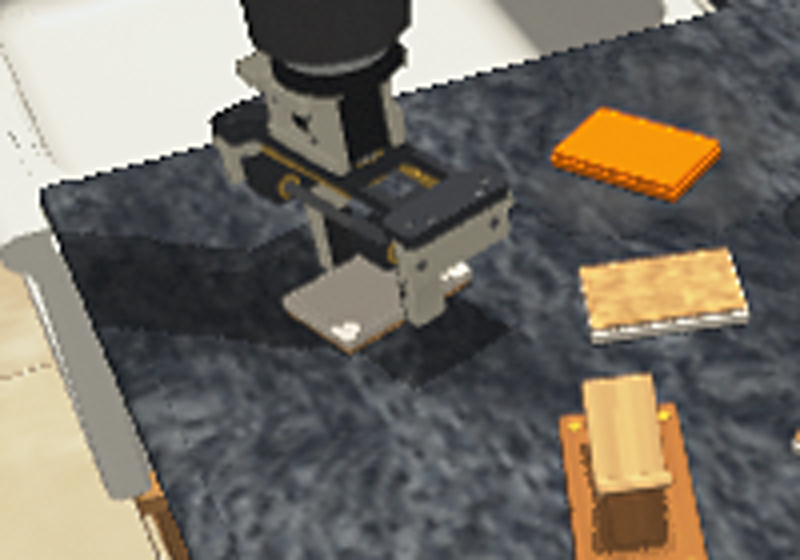

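View pics/w5.png

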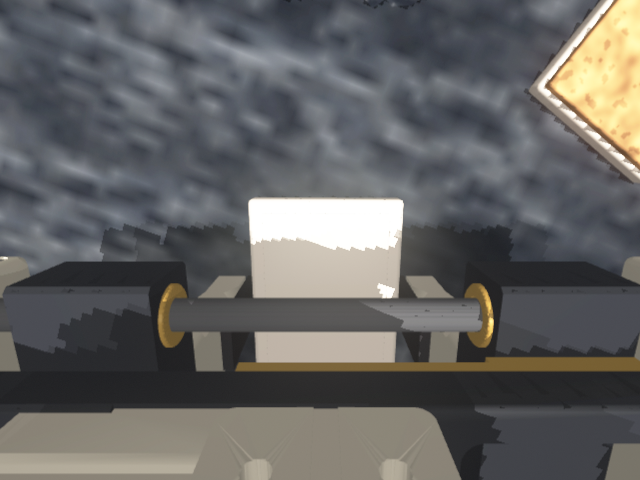

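```bash
python3 -c "
from h import *
p=px('w5',326,198.5,.0140+.0);s=sensors.get_state();d=p-s['tcp_pos'];t=np.radians(20.4);print(p,d[0]*np.cos(t)+d[1]*np.sin(t))
goal([.40,-.27,.21],[180,0,-4.2])"
python3 -m handwheel '[0,0,4,0,0,0,0,0,9,0,0,0,0,0,14,0,0,0,0,0,20,0,0,0,-1,-4,21,0,0,0]'
python3 -c "
from h import *
goal([.40,-.27,.21],[180,0,-4.2])"
```

```text
[0.49421519 0.29026977 0.014     ] 0.04740402348298428
GO [ -4.96 -54.42  20.63] [-0.003  0.006 -0.429] deg 24.6 t 3.9
time_s: 4.4
tcp_pos: [0.4425, 0.2378, 0.2187]
eef_rot: [-179.7, -0.8, 20.5]
contact_force: [1.3, -0.2, -0.6]
gripper_width: 0.0656
GO [ -4.25 -50.78  -0.87] [-0.007  0.014 -0.432] deg 24.7 t 4.4
```

```bash
python3 -m handwheel '[-4.2,-50.8,-0.9,-0.007,0.014,-0.432,-4.2,-50.8,-0.9,-0.007,0.014,-0.432,-4.2,-50.8,-0.9,-0.007,0.014,-0.432,-4.2,-50.8,-0.9,-0.007,0.014,-0.432,-4.2,-50.8,-0.9,-0.007,0.014,-0.432,-4.2,-50.8,-0.9,-0.007,0.014,-0.432,-4.2,-50.8,-0.9,-0.007,0.014,-0.432,-4.2,-50.8,-0.9,-0.007,0.014,-0.432]'
python3 -c "
from h import *
goal([.40,-.27,.21],[180,0,-4.2])"
```

```text
time_s: 5.2
tcp_pos: [0.4078, -0.1664, 0.2107]
eef_rot: [-180.0, -0.0, -4.2]
contact_force: [2.5, 0.0, -1.2]
gripper_width: 0.0656
GO [ -0.78 -10.36  -0.07] [-0.  0.  0.] deg 0.0 t 5.2
```

```bash
python3 -m handwheel '[-0.8,-10.4,0,0,0,0,-0.8,-10.4,0,0,0,0,-0.8,-10.4,0,0,0,0,-0.8,-10.4,0,0,0,0,-0.8,-10.4,0,0,0,0,-0.8,-10.4,0,0,0,0]'
python3 -c "
from h import *
st();snap('wrist','w6')"
```

```text
time_s: 5.8
tcp_pos: [0.4, -0.2693, 0.2107]
eef_rot: [-180.0, -0.0, -4.1]
contact_force: [0.5, -0.3, -0.4]
gripper_width: 0.0656
5.8 tcp [ 0.4    -0.2693  0.2107] rpy [-180.    -0.    -4.1] F [ 0.5 -0.3 -0.4] w 0.0656 j [-11.   3. -24.  -0. -63.  96.]
```

View pics/w6.png

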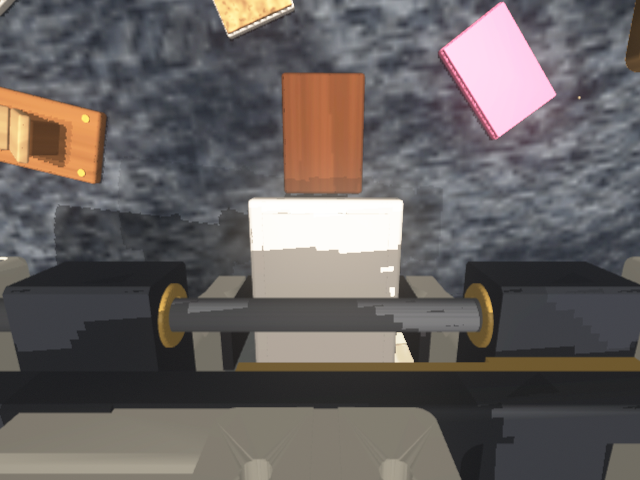

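```bash
python3 -c "
from h import *
a=cv2.imread('pics/w6.png');cv2.imwrite('pics/w6a.png',cv2.resize(a[60:210,230:430],None,fx=4,fy=4,interpolation=cv2.INTER_CUBIC))"
```

```text
(no output)
```

View pics/w6a.png

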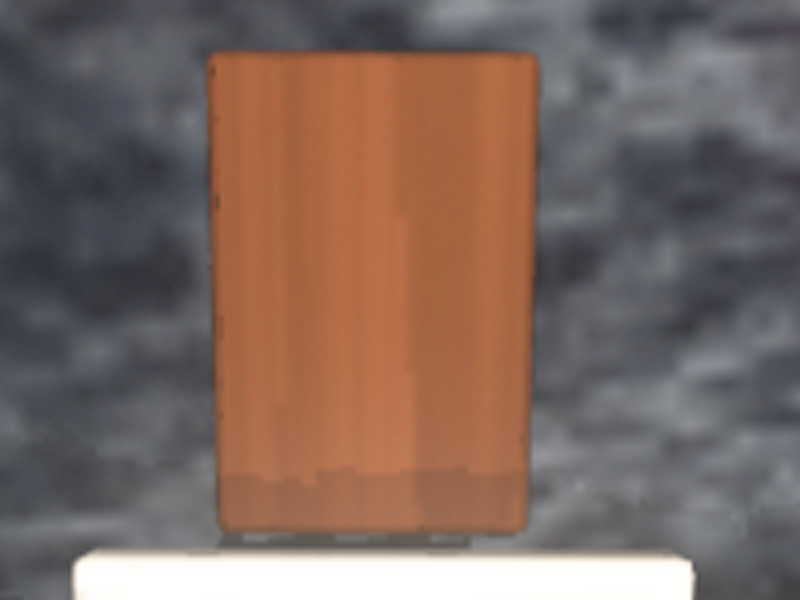

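```bash
python3 - <<'E'
from h import *
x,y,t=fit('w6',[(208,52),(541,53),(527,533),(218,530)],.012,.112,.078,off=(230,60),sc=4)
T=np.radians(t);c=np.array([np.cos(T),np.sin(T)])
p=np.array([x,y])+c*.0026
goal([*p,.012+.0045+.03],[180,0,t])
# cradle base far-end visible corners, z=.012
for u,v in [(104,113),(97,184),(85,118),(81,173)]: print(px('w6',u,v,.012))
E
```

```text
w6 x 0.4813 y -0.2729 yaw -4.4 res px 0.97 edges mm [ 76.6 110.1  76.9 109.5]
GO [  8.37  -0.39 -16.43] [-0.     0.001 -0.006] deg 0.3 t 5.8
[ 0.51606619 -0.06812993  0.012     ]
[ 0.45103782 -0.04634131  0.012     ]
[ 0.51293528 -0.04917827  0.012     ]
[ 0.46272163 -0.03311124  0.012     ]
```

```bash
python3 -m handwheel '[8.4,-0.4,0,0,0,-0.006,8.4,-0.4,-5,0,0,-0.006,8.4,-0.4,-10,0,0,-0.006,8.4,-0.4,-16,0,0,-0.006,8.4,-0.4,-17.5,0,0,-0.006,8.4,-0.4,-17.5,0,0,-0.006,8.4,-0.4,-17.5,0,0,-0.006]'
python3 -c "
from h import *
st();snap('wrist','w7');snap('side','s7')
a=cv2.imread('pics/s7.png');cv2.imwrite('pics/s7a.png',cv2.resize(a[270:420,250:450],None,fx=4,fy=4,interpolation=cv2.INTER_CUBIC))"
```

```text
time_s: 6.55
tcp_pos: [0.4849, -0.2725, 0.0365]
eef_rot: [180.0, -0.0, -4.3]
contact_force: [0.7, 0.1, -0.8]
gripper_width: 0.0656
6.55 tcp [ 0.4849 -0.2725  0.0365] rpy [180.   -0.   -4.3] F [ 0.7  0.1 -0.8] w 0.0656 j [ -9.  21. -28.   0. -42.  95.]
```

View pics/s7a.png

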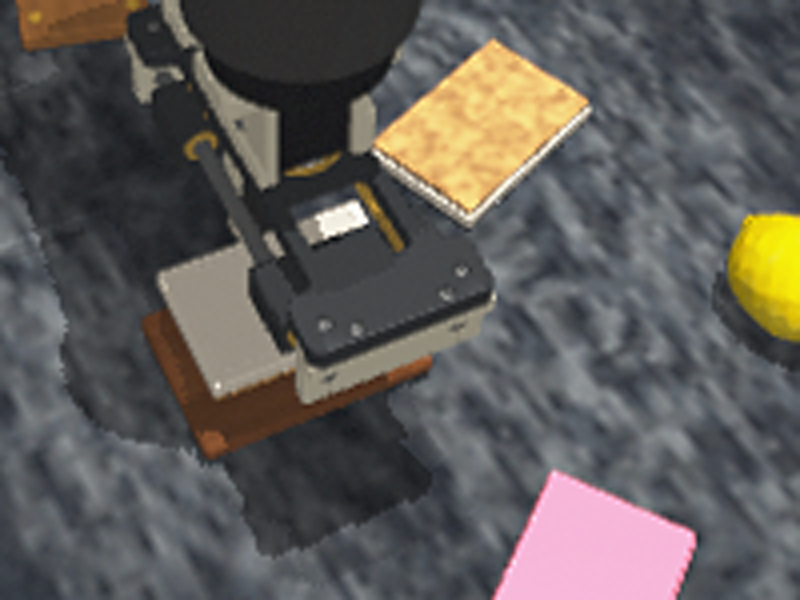

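View pics/w7.png

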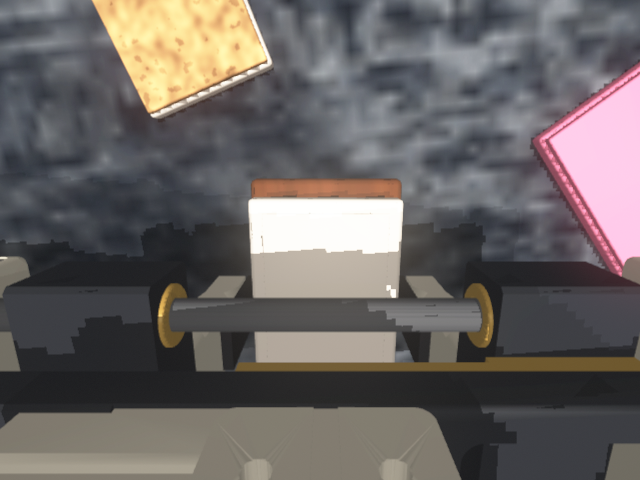

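```bash
python3 - <<'E'
from h import *
a=px('w7',252,181,.012);b=px('w7',401,181,.012);print(a,b,np.linalg.norm(a-b),np.degrees(np.arctan2(*(a-b)[:2]))) 
t=np.radians(-4.4);c=np.array([np.cos(t),np.sin(t)]);m=(a+b)[:2]/2; print('stand ctr',m-c*.056)
c7=px('w7',326,198.5,.0365+.0103); print('coaster ctr',c7[:2]-c*.05)
E
```

```text
[ 0.53932561 -0.23948759  0.012     ] [ 0.53371442 -0.31444417  0.012     ] 0.07516631674942227 4.281129563111122
stand ctr [ 0.48068506 -0.27266962]
coaster ctr [ 0.4823495  -0.27245152]
```

```bash
python3 -m handwheel '[-0.1,0,-1.6,0,0,0,-0.1,0,-2.0,0,0,0,-0.1,0,-2.05,0,0,0,-0.1,0,-2.05,0,0,0,-0.1,0,-2.05,0,0,0]'
python3 -m handwheel '[0,0,0,0,0,0,0,0,0,0,0,0,0,0,0,0,0,0,0,0,0,0,0,0,0,0,0,0,0,0]' 0
python3 -c "
from h import *
goal([.40,-.27,.21],[180,0,-4.4])"
```

```text
time_s: 7.15
tcp_pos: [0.4857, -0.2733, 0.0187]
eef_rot: [180.0, -0.3, -4.4]
contact_force: [-0.3, 0.7, -2.8]
gripper_width: 0.0657
time_s: 7.65
tcp_pos: [0.4857, -0.2733, 0.0187]
eef_rot: [180.0, -0.3, -4.3]
contact_force: [-0.1, 0.5, 0.6]
gripper_width: 0.0874
GO [-8.57  0.33 19.13] [ 0.001  0.006 -0.001] deg 0.3 t 7.7
```

```bash
python3 -m handwheel '[0,0,5,0,0,0,0,0,10,0,0,0,-4,0.2,15,0,0.006,0,-8.5,0.3,19,0,0.006,0,-8.5,0.3,19,0,0.006,0,-8.5,0.3,19,0,0.006,0,-8.5,0.3,19,0,0.006,0,-8.5,0.3,19,0,0.006,0]'
python3 -c "
from h import *
st();snap('wrist','w8')
a=cv2.imread('pics/w8.png');cv2.imwrite('pics/w8a.png',cv2.resize(a[60:210,230:430],None,fx=4,fy=4,interpolation=cv2.INTER_CUBIC))"
```

```text
time_s: 8.45
tcp_pos: [0.4008, -0.2702, 0.2078]
eef_rot: [179.9, 0.1, -4.3]
contact_force: [-0.2, 0.2, 0.7]
gripper_width: 0.0881
8.45 tcp [ 0.4008 -0.2702  0.2078] rpy [ 1.799e+02  1.000e-01 -4.300e+00] F [-0.2  0.2  0.7] w 0.0881 j [-11.   3. -24.   0. -63.  96.]
```

View pics/w8a.png

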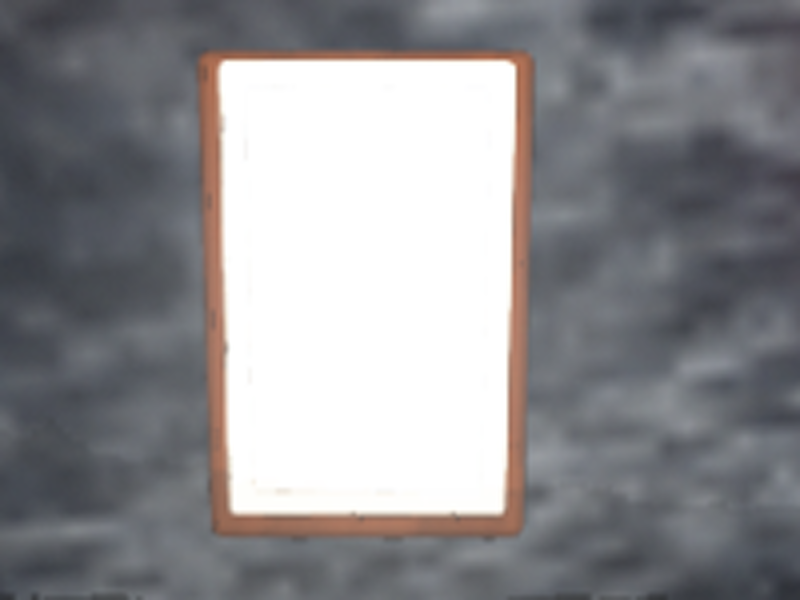

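View pics/w8.png

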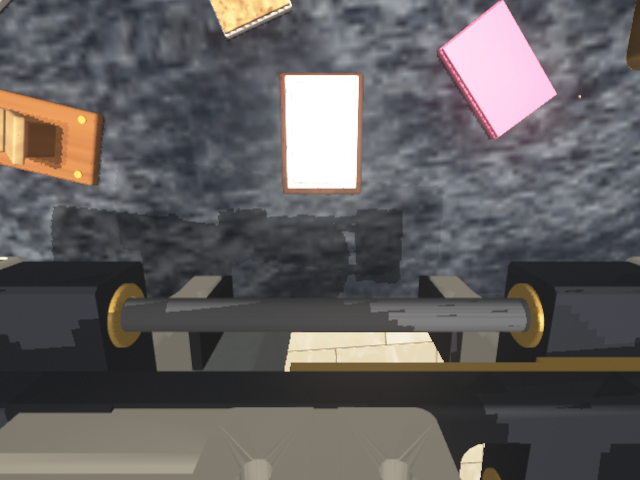

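```bash
python3 - <<'E'
from h import *
k=dict(off=(230,60),sc=4)
fit('w8',[(200,52),(533,54),(522,534),(214,533)],.012,.112,.078,**k)
fit('w8',[(219,60),(517,62),(506,515),(230,515)],.026,.1,.066,**k)
# cradle top view goal
goal([.43,.05,.26],[180,0,-18.2])
E
```

```text
w8 x 0.4813 y -0.2729 yaw -4.4 res px 1.31 edges mm [ 75.9 109.2  76.1 109.3]
w8 x 0.4823 y -0.2732 yaw -4.5 res px 0.52 edges mm [65.3 98.7 65.3 99.1]
GO [ 2.92 32.02  5.25] [ 0.001 -0.002 -0.242] deg 13.9 t 8.5
```

```bash
python3 -m handwheel '[2.9,32,5.2,0,0,-0.242,2.9,32,5.2,0,0,-0.242,2.9,32,5.2,0,0,-0.242,2.9,32,5.2,0,0,-0.242,2.9,32,5.2,0,0,-0.242,2.9,32,5.2,0,0,-0.242,2.9,32,5.2,0,0,-0.242,2.9,32,5.2,0,0,-0.242]'
python3 -m handwheel '[0,0,0,0,0,0,0,0,0,0,0,0]'
python3 -c "
from h import *
st();snap('wrist','w9')
a=cv2.imread('pics/w9.png');cv2.imwrite('pics/w9a.png',cv2.resize(a[60:240,200:440],None,fx=3.33333,fy=3.33333,interpolation=cv2.INTER_CUBIC))"
```

```text
time_s: 9.3
tcp_pos: [0.4309, 0.0538, 0.2593]
eef_rot: [179.9, 0.1, -17.9]
contact_force: [-0.2, -0.6, 0.7]
gripper_width: 0.088
time_s: 9.5
tcp_pos: [0.4308, 0.0538, 0.2583]
eef_rot: [179.8, 0.2, -17.9]
contact_force: [-0.1, -0.6, 0.8]
gripper_width: 0.0878
9.5 tcp [0.4308 0.0538 0.2583] rpy [179.8   0.2 -17.9] F [-0.1 -0.6  0.8] w 0.0878 j [ 33.  -4. -25.  -0. -70.  39.]
```

View pics/w9.png

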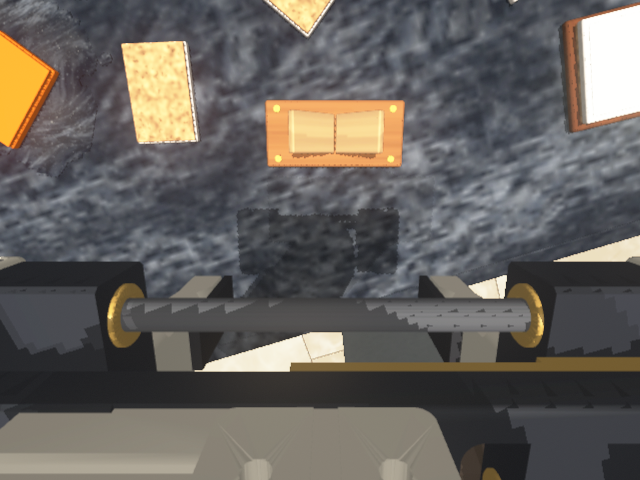

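View pics/w9a.png

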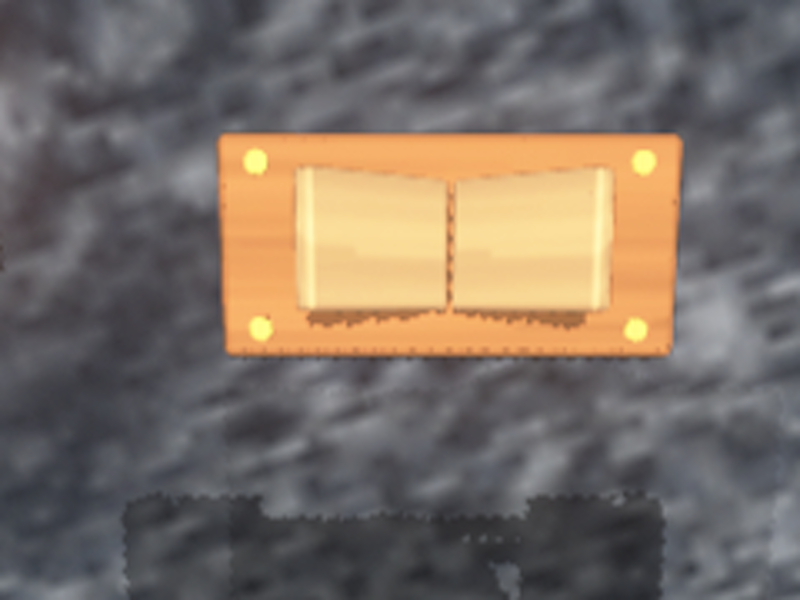

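```bash
python3 - <<'E'
from h import *
k=dict(off=(200,60),sc=3.33333)
fit('w9',[(218,134),(683,135),(673,355),(226,354)],.012,.15,.07,**k)
a=px('w9',200+451/3.333,60+182/3.333,.022);b=px('w9',200+449/3.333,60+310/3.333,.022);print(a,b,(a+b)/2,np.degrees(np.arctan2(*(a-b)[1::-1])))
fit('w9',[(122,43),(185,41),(197,142),(137,143)],.014,.1,.066)
fit('w9',[(584,21),(640,10),(647,116),(584,123)],.026,.1,.066)
E
```

```text
w9 x 0.5070 y 0.0176 yaw 72.0 res px 0.78 edges mm [147.9  68.6 148.6  68.4]
[0.52487663 0.01161334 0.022     ] [0.4879739  0.02391019 0.022     ] [0.50642526 0.01776177 0.022     ] -18.42926917444089
w9 x 0.6012 y 0.1796 yaw -16.4 res px 0.85 edges mm [64.  98.7 65.  97.8]
w9 x 0.4796 y -0.2674 yaw -6.2 res px 4.09 edges mm [ 53.5 101.4  64.6  96.1]
```

```bash
python3 -c "
from h import *
goal([.595,.182,.12],[180,0,-16.4])"
```

```text
GO [ 16.42  12.87 -13.84] [ 0.002 -0.004  0.027] deg 1.6 t 9.6
```

```bash
python3 -m handwheel '[16.4,12.9,-7,0,0,0.027,16.4,12.9,-7,0,0,0.027,16.4,12.9,-7,0,0,0.027,16.4,12.9,-13.8,0,0,0.027,16.4,12.9,-13.8,0,0,0.027,16.4,12.9,-13.8,0,0,0.027,16.4,12.9,-13.8,0,0,0.027,16.4,12.9,-13.8,0,0,0.027]'
python3 -c "
from h import *
st();snap('wrist','w10')"
```

```text
time_s: 10.35
tcp_pos: [0.595, 0.1813, 0.1212]
eef_rot: [179.8, 0.2, -16.5]
contact_force: [0.4, -0.5, 0.8]
gripper_width: 0.0875
10.35 tcp [0.595  0.1813 0.1212] rpy [179.8   0.2 -16.5] F [ 0.4 -0.5  0.8] w 0.0875 j [ 35.  21. -14.  -0. -56.  39.]
```

View pics/w10.png

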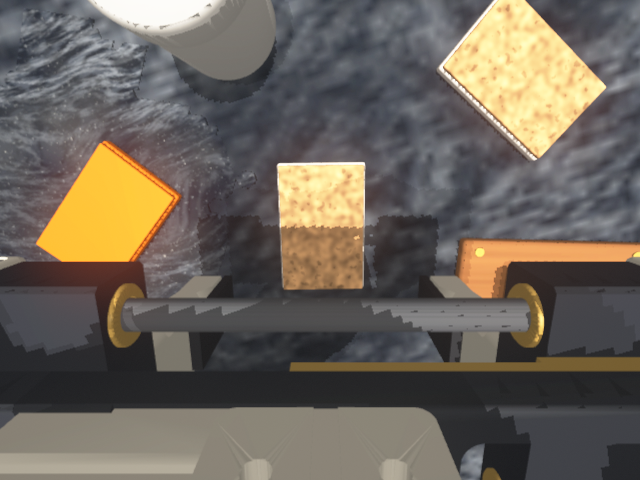

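```bash
python3 - <<'E'
from h import *
x,y,t=fit('w10',[(277,165),(365,164),(363,290),(281,289)],.014,.1,.066)
goal([x,y,.003],[180,0,t])
E
```

```text
w10 x 0.6033 y 0.1815 yaw -16.2 res px 1.64 edges mm [63.8 97.8 65.1 96.2]
GO [ 8.100e-01 -1.000e-02 -1.192e+01] [ 0.001 -0.002  0.004] deg 0.3 t 10.4
```

```bash
python3 -m handwheel '[0.8,0,-5,0.001,-0.002,0.004,0.8,0,-9,0.001,-0.002,0.004,0.8,0,-11,0.001,-0.002,0.004,0.8,0,-12,0.001,-0.002,0.004,0.8,0,-12,0.001,-0.002,0.004,0.8,0,-12,0.001,-0.002,0.004]'
python3 -c "
from h import *
st();snap('wrist','w11')"
```

```text
time_s: 11.0
tcp_pos: [0.6043, 0.1821, 0.0044]
eef_rot: [-179.9, -0.1, -16.2]
contact_force: [-0.1, -0.3, -0.0]
gripper_width: 0.0877
11.0 tcp [0.6043 0.1821 0.0044] rpy [-1.799e+02 -1.000e-01 -1.620e+01] F [-0.1 -0.3 -0. ] w 0.0877 j [ 34.  29. -19.   0. -42.  39.]
```

View pics/w11.png

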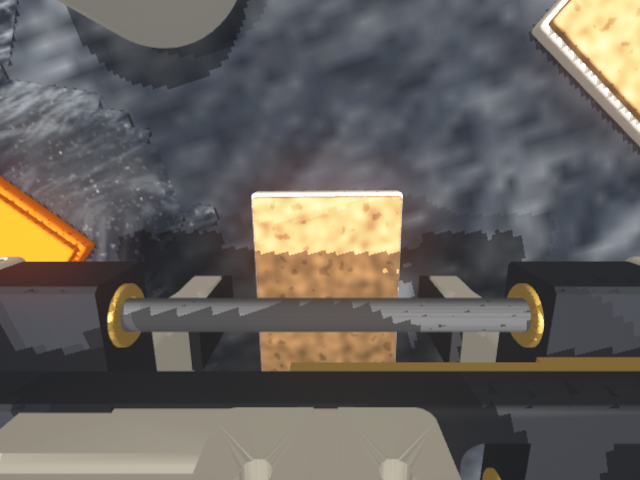

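```bash
python3 -m handwheel '[0,0,0,0,0,0,0,0,0,0,0,0,0,0,0,0,0,0,0,0,0,0,0,0,0,0,0,0,0,0,0,0,0,0,0,0,0,0,0,0,0,0]' 255 40
python3 -m handwheel '[0,0,5,0,0,0,0,0,10,0,0,0,0,0,15,0,0,0,0,0,15,0,0,0]'
cat >> h.py <<'E'
CR=np.array([.507,.0176,.022]); cyaw=np.radians(-18.1)
cx=np.array([np.cos(cyaw),np.sin(cyaw),0]); cy=np.array([-np.sin(cyaw),np.cos(cyaw),0]); ez=np.array([0,0,1.])
def slope(s): # s=+1/-1 -> u,n
    return (s*cy+ez)/2**.5, (-s*cy+ez)/2**.5
def Rm(x,z): 
    return np.c_[x,np.cross(z,x),z]
E
python3 - <<'E'
from h import *
st()
s=sensors.get_state();t=np.radians(-16.2);p=px('w11',326,195,.014)-np.array([.6043,.1821,.0044]);off=p[0]*np.cos(t)+p[1]*np.sin(t);print('far end',off)
u,n=slope(1)
# tool x=-u ; coaster centre at tool x offset e=off-.05 ; coaster bottom at tcp -.0044
e=off-.05
for h in (.06,.02,.0):
    c=CR+u*.052+n*(.0044+h)   # tcp on bottom plane + .0044
    tcp=c+u*e
    goal(tcp,Rm(-u,-n)); 
E
```

```text
time_s: 11.75
tcp_pos: [0.6046, 0.1822, 0.0051]
eef_rot: [-179.9, -0.1, -16.2]
contact_force: [-1.2, 0.1, 5.9]
gripper_width: 0.0654
time_s: 12.15
tcp_pos: [0.6084, 0.184, 0.163]
eef_rot: [-179.4, -0.7, -16.1]
contact_force: [1.0, 0.9, -1.7]
gripper_width: 0.0654
12.15 tcp [0.6084 0.184  0.163 ] rpy [-179.4   -0.7  -16.1] F [ 1.   0.9 -1.7] w 0.0654 j [ 34.  19. -10.   0. -60.  39.]
far end 0.04877317080383518
GO [-10.44 -17.55  -5.95] [ 0.776  0.424 -1.507] deg 100.1 t 12.2
GO [ -9.56 -14.86  -8.78] [ 0.776  0.424 -1.507] deg 100.1 t 12.2
GO [ -9.12 -13.52 -10.2 ] [ 0.776  0.424 -1.507] deg 100.1 t 12.2
```

```bash
python3 -m handwheel '[-10,-17,4,0,0,-1.606,-10,-17,4,0,0,-1.606,-10,-17,4,0,0,-1.606,-10,-17,4,0,0,-1.606,-10,-17,4,0,0,-1.606,-10,-17,4,0,0,-1.606,-10,-17,4,0,0,-1.606,-10,-17,4,0,0,-1.606]'
python3 - <<'E'
from h import *
st(); u,n=slope(1)
goal(CR+u*.055+n*.10,Rm(-u,-n))
E
```

```text
time_s: 12.95
tcp_pos: [0.508, 0.0138, 0.2025]
eef_rot: [-179.6, -0.6, -85.3]
contact_force: [0.6, -0.6, -1.7]
gripper_width: 0.0654
12.95 tcp [0.508  0.0138 0.2025] rpy [-179.6   -0.6  -85.3] F [ 0.6 -0.6 -1.7] w 0.0654 j [ 24.   6. -23.   1. -62. -20.]
GO [-1.09 -2.65 -7.09] [ 0.796 -0.087 -0.373] deg 50.6 t 12.9
```

```bash
python3 -m handwheel '[-1,-2,-1,0.796,-0.087,-0.373,-1,-2,-1,0.796,-0.087,-0.373,-1,-2.6,-3,0.796,-0.087,-0.373,-1,-2.6,-5,0.796,-0.087,-0.373,-1,-2.6,-7,0.796,-0.087,-0.373,-1,-2.6,-7,0.796,-0.087,-0.373,-1,-2.6,-7,0.796,-0.087,-0.373,-1,-2.6,-7,0.796,-0.087,-0.373]'
python3 - <<'E'
from h import *
st(); u,n=slope(1)
goal(CR+u*.055+n*.10,Rm(-u,-n)); snap('side','s12')
a=cv2.imread('pics/s12.png');cv2.imwrite('pics/s12a.png',cv2.resize(a[150:310,160:400],None,fx=3.333,fy=3.333,interpolation=cv2.INTER_CUBIC))
E
```

```text
time_s: 13.75
tcp_pos: [0.4979, -0.0139, 0.1314]
eef_rot: [179.9, 44.9, -108.3]
contact_force: [-0.2, -0.3, -1.1]
gripper_width: 0.0656
13.75 tcp [ 0.4979 -0.0139  0.1314] rpy [ 179.9   44.9 -108.3] F [-0.2 -0.3 -1.1] w 0.0656 j [-18.  16. -17. -50. -67.  25.]
GO [-0.07  0.12  0.02] [ 0.002 -0.002  0.003] deg 0.2 t 13.8
```

View pics/s12a.png

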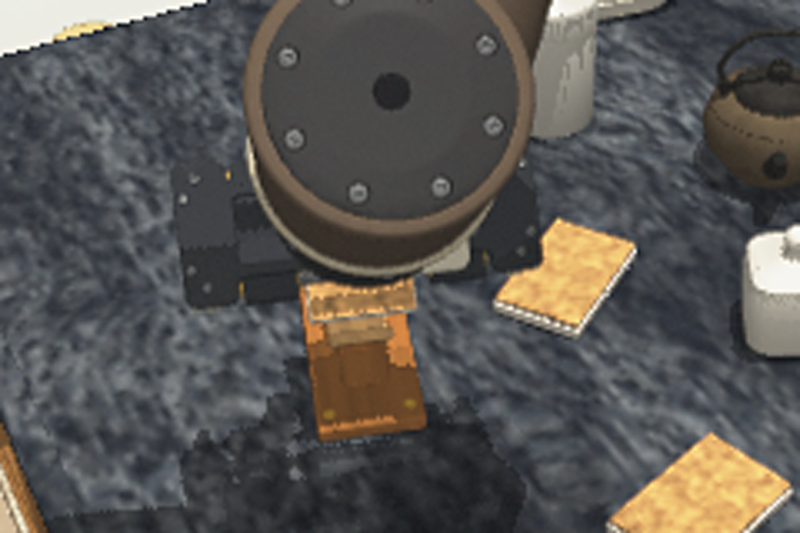

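```bash
python3 - <<'E'
from h import *
u,n=slope(1)
for h in (.03,.005,.0015): goal(CR+u*.0515+n*(.0048+h),Rm(-u,-n))
E
```

```text
GO [ 1.25  4.17 -4.93] [ 0.002 -0.    -0.   ] deg 0.1 t 13.8
GO [ 1.79  5.85 -6.7 ] [ 0.002 -0.    -0.   ] deg 0.1 t 13.8
GO [ 1.87  6.08 -6.95] [ 0.002 -0.    -0.   ] deg 0.1 t 13.8
```

```bash
python3 -m handwheel '[0.7,2.1,-2.7,0,0,0,1.25,4.17,-4.93,0,0,0,1.8,5.85,-6.7,0,0,0,1.8,5.85,-6.7,0,0,0,1.8,5.85,-6.7,0,0,0]'
python3 - <<'E'
from h import *
st();u,n=slope(1)
for h in (.0,): goal(CR+u*.0515+n*(.0048+h),Rm(-u,-n))
s=sensors.get_state()['tcp_pos']-CR; print('u,n,cx mm',(s@u*1e3).round(1),(s@n*1e3).round(1),(s@cx*1e3).round(1))
snap('wrist','w12')
E
```

```text
time_s: 14.3
tcp_pos: [0.5163, 0.047, 0.0662]
eef_rot: [-179.8, 44.8, -107.7]
contact_force: [-0.3, -0.6, -2.8]
gripper_width: 0.0651
14.3 tcp [0.5163 0.047  0.0662] rpy [-179.8   44.8 -107.7] F [-0.3 -0.6 -2.8] w 0.0651 j [-12.  22. -19. -55. -59.  29.]
GO [ 0.1   0.2  -0.44] [ 0.004  0.001 -0.005] deg 0.4 t 14.3
u,n,cx mm 53.0 9.4 -0.3
```

View pics/w12.png

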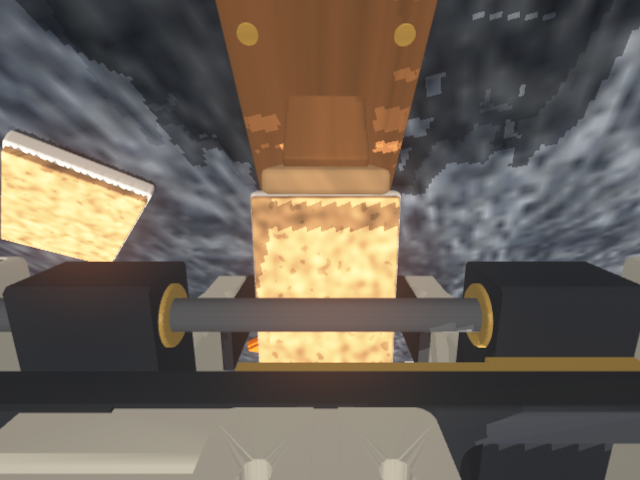

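```bash
python3 -m handwheel '[0.08,0.2,-0.3,0,0,0,0.1,0.25,-0.45,0,0,0,0.1,0.25,-0.45,0,0,0]'
python3 - <<'E'
from h import *
u,n=slope(1)
s=sensors.get_state()['tcp_pos']-CR; print('u,n,cx mm',(s@u*1e3).round(1),(s@n*1e3).round(1),(s@cx*1e3).round(1))
E
```

```text
time_s: 14.65
tcp_pos: [0.5177, 0.0486, 0.0624]
eef_rot: [-179.7, 44.8, -107.7]
contact_force: [-0.6, 0.1, -1.9]
gripper_width: 0.0653
u,n,cx mm 51.7 5.4 0.6
```

Near flush; release, retreat along the normal, look.

```bash
python3 -m handwheel '[0,0,0,0,0,0,0,0,0,0,0,0,0,0,0,0,0,0,0,0,0,0,0,0,0,0,0,0,0,0]' 0
python3 -m handwheel '[-0.9,-2.7,2.8,0,0,0,-2,-6,6.4,0,0,0,-3,-9,9.5,0,0,0,-3,-9,9.5,0,0,0,-3,-9,9.5,0,0,0]'
python3 - <<'E'
from h import *
st();snap('wrist','w13');snap('side','s13')
a=cv2.imread('pics/s13.png');cv2.imwrite('pics/s13a.png',cv2.resize(a[150:310,160:400],None,fx=3.333,fy=3.333,interpolation=cv2.INTER_CUBIC))
E
```

```text
time_s: 15.15
tcp_pos: [0.5178, 0.0485, 0.0624]
eef_rot: [-179.7, 44.8, -107.7]
contact_force: [0.3, -0.2, -0.5]
gripper_width: 0.0872
time_s: 15.65
tcp_pos: [0.4881, -0.0421, 0.1582]
eef_rot: [-179.6, 44.8, -107.7]
contact_force: [-1.0, 0.1, -0.1]
gripper_width: 0.0878
15.65 tcp [ 0.4881 -0.0421  0.1582] rpy [-179.6   44.8 -107.7] F [-1.   0.1 -0.1] w 0.0878 j [-21.  15. -15. -48. -71.  24.]
```

View pics/w13.png

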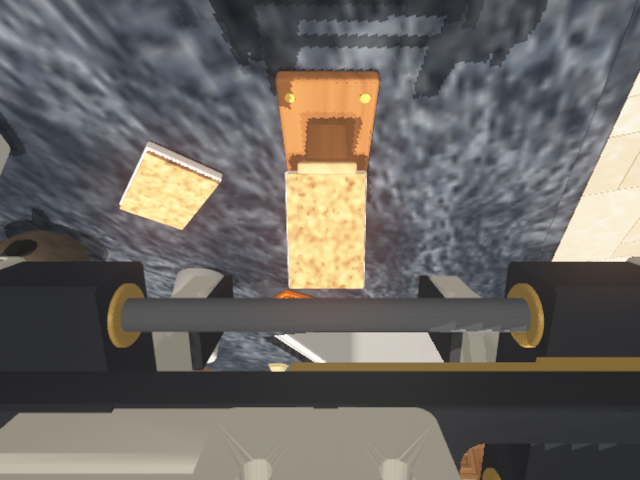

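View pics/s13a.png

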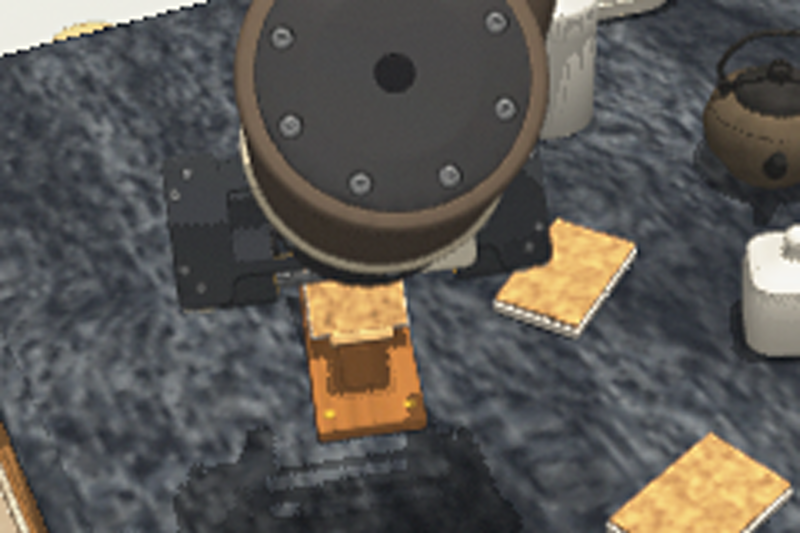

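```bash
python3 - <<'E'
from h import *
u,n=slope(1)
goal(CR+np.array([0,0.03,.25]),[180,0,-18.1])
E
```

```text
GO [ 1.96  8.85 11.52] [-0.772 -0.39   1.479] deg 98.2 t 15.8
```

```bash
python3 -m handwheel '[0,0,5,-0.772,-0.39,1.479,0,1,9,-0.772,-0.39,1.479,1,3,11.5,-0.772,-0.39,1.479,2,6,11.5,-0.772,-0.39,1.479,2,9,11.5,-0.772,-0.39,1.479,2,9,11.5,-0.772,-0.39,1.479,2,9,11.5,-0.772,-0.39,1.479,2,9,11.5,-0.772,-0.39,1.479]' 110
python3 - <<'E'
from h import *
u,n=slope(1);st()
goal(CR+u*.19+n*.007,Rm(cx,-u))
E
```

```text
time_s: 16.55
tcp_pos: [0.5072, 0.0506, 0.2705]
eef_rot: [-172.2, 12.3, -42.3]
contact_force: [-0.2, 0.2, 0.2]
gripper_width: 0.0499
16.55 tcp [0.5072 0.0506 0.2705] rpy [-172.2   12.3  -42.3] F [-0.2  0.2  0.2] w 0.0499 j [ 16.   6.  -8. -15. -76.  35.]
GO [  4.     9.   -10.92] [-0.903  0.293  0.49 ] deg 61.2 t 16.6
```

```bash
python3 -m handwheel '[2,5,0,-0.903,0.293,0.49,4,9,-1,-0.903,0.293,0.49,4,9,-3,-0.903,0.293,0.49,4,9,-5,-0.903,0.293,0.49,4,9,-8,-0.903,0.293,0.49,4,9,-10.9,-0.903,0.293,0.49,4,9,-10.9,-0.903,0.293,0.49,4,9,-10.9,-0.903,0.293,0.49]'
python3 - <<'E'
from h import *
u,n=slope(1);st()
goal(CR+u*.19+n*.007,Rm(cx,-u));goal(CR+u*.12+n*.007,Rm(cx,-u));snap('wrist','w14');snap('side','s14')
E
```

```text
time_s: 17.35
tcp_pos: [0.5451, 0.1421, 0.1566]
eef_rot: [134.2, 0.3, -17.7]
contact_force: [-0.5, 0.2, -0.3]
gripper_width: 0.0495
17.35 tcp [0.5451 0.1421 0.1566] rpy [134.2   0.3 -17.7] F [-0.5  0.2 -0.3] w 0.0495 j [ 47.  35.  -8.  18. -90.  19.]
GO [ 0.21 -0.15  0.47] [ 0.011 -0.009 -0.007] deg 0.9 t 17.4
GO [-1.33 -4.85 -4.48] [ 0.011 -0.009 -0.007] deg 0.9 t 17.4
```

View pics/s14.png

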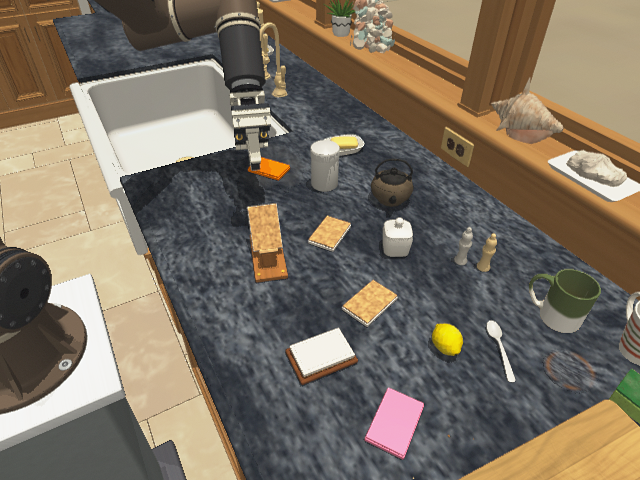

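View pics/w14.png

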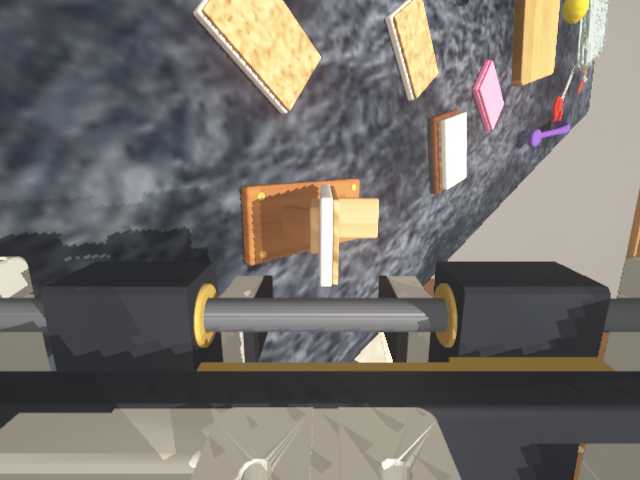

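```bash
python3 - <<'E'
from h import *
u,n=slope(1);st()
for a in (.12,.09,.071): goal(CR+u*a+n*.007,Rm(cx,-u))
E
```

```text
17.45 tcp [0.5462 0.1418 0.1589] rpy [134.8   0.2 -17.9] F [-0.6  0.  -0.1] w 0.0495 j [ 46.  34.  -8.  18. -90.  19.]
GO [-1.44 -4.83 -4.71] [ 0.003 -0.004 -0.003] deg 0.3 t 17.4
GO [-2.09 -6.84 -6.83] [ 0.003 -0.004 -0.003] deg 0.3 t 17.4
GO [-2.51 -8.12 -8.18] [ 0.003 -0.004 -0.003] deg 0.3 t 17.4
```

```bash
python3 -m handwheel '[-0.8,-2.4,-2.4,0.003,-0.004,-0.003,-1.4,-4.8,-4.7,0.003,-0.004,-0.003,-2.1,-6.8,-6.8,0.003,-0.004,-0.003,-2.5,-8.1,-8.2,0.003,-0.004,-0.003,-2.5,-8.1,-8.2,0.003,-0.004,-0.003,-2.5,-8.1,-8.2,0.003,-0.004,-0.003]'
python3 - <<'E'
from h import *
u,n=slope(1);st()
s=sensors.get_state()['tcp_pos']-CR; print('u,n,cx mm',(s@u*1e3).round(1),(s@n*1e3).round(1),(s@cx*1e3).round(1))
snap('wrist','w15');snap('side','s15')
a=cv2.imread('pics/s15.png');cv2.imwrite('pics/s15a.png',cv2.resize(a[100:300,160:420],None,fx=3,fy=3,interpolation=cv2.INTER_CUBIC))
E
```

```text
time_s: 18.05
tcp_pos: [0.5219, 0.0609, 0.0781]
eef_rot: [135.2, -0.1, -18.2]
contact_force: [-0.9, 0.9, 0.9]
gripper_width: 0.05
18.05 tcp [0.5219 0.0609 0.0781] rpy [ 1.352e+02 -1.000e-01 -1.820e+01] F [-0.9  0.9  0.9] w 0.05 j [ 43.  35. -21.  21. -76.  16.]
u,n,cx mm 72.1 7.3 0.8
```

View pics/s15a.png

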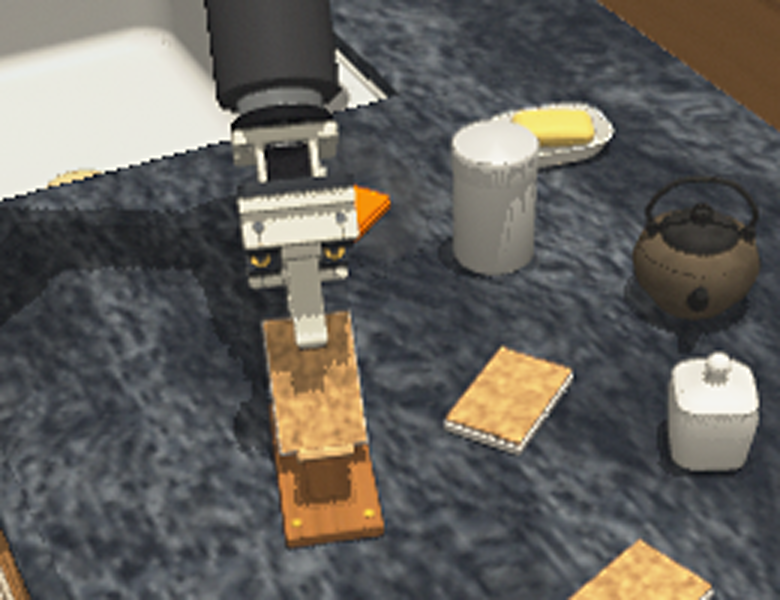

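View pics/w15.png

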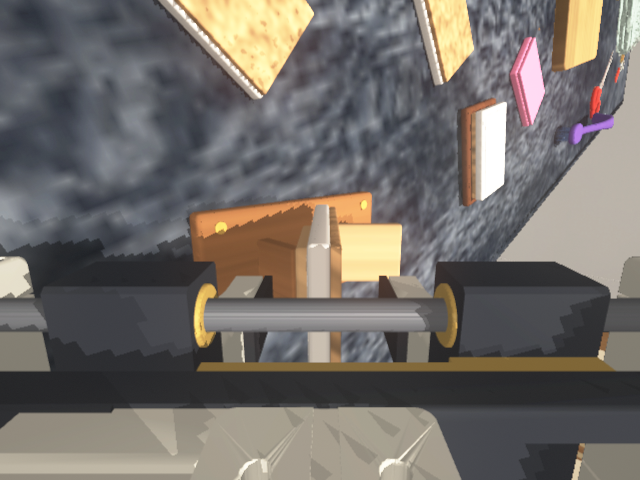

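```bash
python3 -m handwheel '[0,0,0,0,0,0,0,0,0,0,0,0,0,0,0,0,0,0,0,0,0,0,0,0,0,0,0,0,0,0,0,0,0,0,0,0]' 255 50
python3 -m handwheel '[0.44,1.34,1.4,0,0,0,0.9,2.7,2.8,0,0,0,0.9,2.7,2.8,0,0,0]'
python3 - <<'E'
from h import *
u,n=slope(1);u2,n2=slope(-1);st()
s=sensors.get_state()['tcp_pos']-CR; print('u,n,cx mm',(s@u*1e3).round(1),(s@n*1e3).round(1),(s@cx*1e3).round(1))
um=ez
goal(CR+ez*.12,Rm(cx,-ez))
goal(CR+u2*.11+n2*.012,Rm(cx,-u2))
E
```

```text
time_s: 18.75
tcp_pos: [0.5222, 0.0616, 0.0782]
eef_rot: [135.2, -0.1, -18.1]
contact_force: [-0.7, -0.2, 1.9]
gripper_width: 0.0133
time_s: 19.05
tcp_pos: [0.5321, 0.0897, 0.1078]
eef_rot: [135.2, -0.2, -18.1]
contact_force: [-0.5, -2.3, 2.8]
gripper_width: 0.0135
19.05 tcp [0.5321 0.0897 0.1078] rpy [135.2  -0.2 -18.1] F [-0.5 -2.3  2.8] w 0.0135 j [ 44.  34. -17.  20. -81.  17.]
u,n,cx mm 114.6 6.7 1.5
GO [-2.51 -7.21  3.42] [ 0.744 -0.24   0.001] deg 44.8 t 19.1
GO [ -4.67 -13.8    0.05] [ 1.491 -0.484  0.002] deg 89.8 t 19.1
```

```bash
python3 -m handwheel '[0,0,4,0.1,-0.03,0,-1,-3,6,0.35,-0.11,0,-2,-5.5,6,0.744,-0.24,0,-2.5,-7.2,6,0.744,-0.24,0,-2.5,-7.2,6,0.744,-0.24,0,-2.5,-7.2,6,0.744,-0.24,0,-2.5,-7.2,6,0.744,-0.24,0]'
python3 - <<'E'
from h import *
u2,n2=slope(-1);st()
goal(CR+u2*.13+n2*.007,Rm(cx,-u2))
snap('wrist','w16')
E
```

```text
time_s: 19.75
tcp_pos: [0.5065, 0.016, 0.1688]
eef_rot: [-179.8, -0.1, -18.4]
contact_force: [-0.2, 0.5, -1.0]
gripper_width: 0.0136
19.75 tcp [0.5065 0.016  0.1688] rpy [-1.798e+02 -1.000e-01 -1.840e+01] F [-0.2  0.5 -1. ] w 0.0136 j [ 24.   7. -25.  -0. -57.  48.]
GO [-2.65 -8.11 -4.99] [ 0.743 -0.243  0.005] deg 44.8 t 19.8
```

View pics/w16.png

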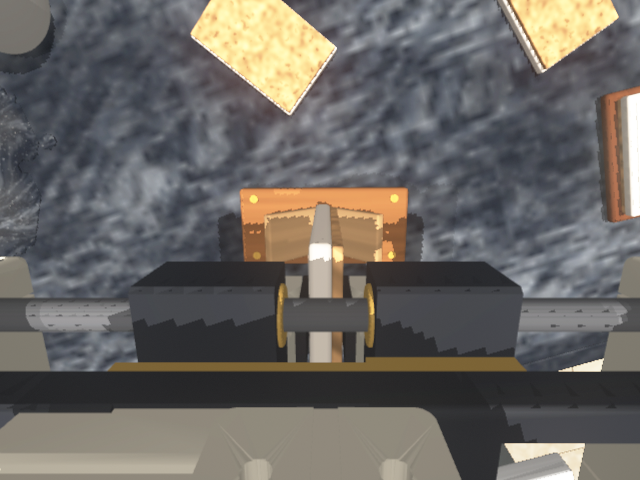

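```bash
python3 -m handwheel '[-0.5,-1.5,1,0.15,-0.05,0,-1,-3.5,0,0.3,-0.1,0,-2,-6,-2,0.743,-0.243,0.005,-2.6,-8.1,-3,0.743,-0.243,0.005,-2.6,-8.1,-4,0.743,-0.243,0.005,-2.6,-8.1,-5,0.743,-0.243,0.005,-2.6,-8.1,-5,0.743,-0.243,0.005,-2.6,-8.1,-5,0.743,-0.243,0.005]'
python3 - <<'E'
from h import *
u2,n2=slope(-1);st()
goal(CR+u2*.13+n2*.007,Rm(cx,-u2))
goal(CR+u2*.075+n2*.0075,Rm(cx,-u2))
snap('wrist','w17');snap('side','s17')
a=cv2.imread('pics/s17.png');cv2.imwrite('pics/s17a.png',cv2.resize(a[150:350,160:420],None,fx=3,fy=3,interpolation=cv2.INTER_CUBIC))
E
```

```text
time_s: 20.6
tcp_pos: [0.4798, -0.0682, 0.1154]
eef_rot: [-135.4, 0.4, -18.2]
contact_force: [-2.6, -7.7, 1.1]
gripper_width: 0.0136
20.6 tcp [ 0.4798 -0.0682  0.1154] rpy [-135.4    0.4  -18.2] F [-2.6 -7.7  1.1] w 0.0136 j [-24.  19. -16. -48. -70. 119.]
GO [0.02 0.31 0.35] [ 0.004 -0.008  0.002] deg 0.5 t 20.6
GO [ 1.24  4.04 -3.51] [ 0.004 -0.008  0.002] deg 0.5 t 20.6
```

View pics/s17a.png

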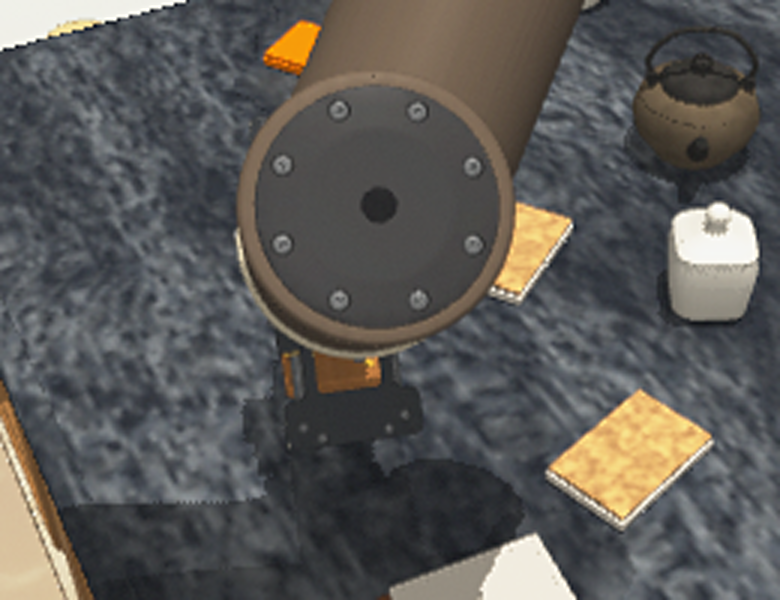

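View pics/w17.png

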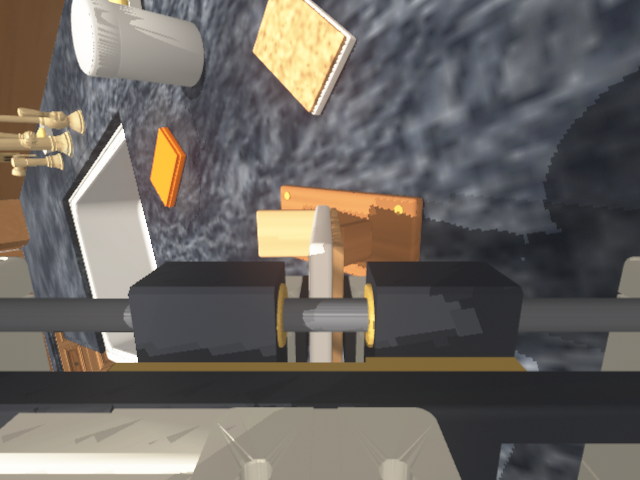

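```bash
python3 - <<'E'
from h import *
u2,n2=slope(-1);st()
for a,b in((.127,.0105),(.1,.0105),(.08,.0095),(.074,.008)): goal(CR+u2*a+n2*b,Rm(cx,-u2))
E
```

```text
20.7 tcp [ 0.48   -0.0675  0.1161] rpy [-135.5    0.2  -18. ] F [-2.9 -9.7  1.6] w 0.014 j [-24.  19. -16. -48. -70. 119.]
GO [0.14 0.68 0.31] [ 0.007 -0.006 -0.001] deg 0.5 t 20.7
GO [ 0.74  2.49 -1.6 ] [ 0.007 -0.006 -0.001] deg 0.5 t 20.7
GO [ 1.15  3.77 -3.08] [ 0.007 -0.006 -0.001] deg 0.5 t 20.7
GO [ 1.25  4.07 -3.61] [ 0.007 -0.006 -0.001] deg 0.5 t 20.7
```

```bash
python3 -m handwheel '[0.15,0.7,0.3,0.007,-0.006,0,0.15,0.7,0.3,0.007,-0.006,0,0.15,0.7,0.3,0.007,-0.006,0]'
python3 - <<'E'
from h import *
u2,n2=slope(-1);st()
s=sensors.get_state()['tcp_pos']-CR; print('u,n,cx mm',(s@u2*1e3).round(1),(s@n2*1e3).round(1),(s@cx*1e3).round(1))
for a,b in((.1,.0105),(.08,.0095),(.074,.008)): goal(CR+u2*a+n2*b,Rm(cx,-u2))
E
```

```text
time_s: 21.0
tcp_pos: [0.4807, -0.0658, 0.1174]
eef_rot: [-135.6, 0.0, -17.9]
contact_force: [-7.4, -22.0, 6.4]
gripper_width: 0.0137
21.0 tcp [ 0.4807 -0.0658  0.1174] rpy [-135.6    0.   -17.9] F [ -7.4 -22.    6.4] w 0.0137 j [-24.  19. -16. -48. -70. 119.]
u,n,cx mm 129.3 5.6 1.0
GO [ 0.66  2.33 -1.72] [ 0.01  -0.004 -0.003] deg 0.6 t 21.0
GO [ 1.08  3.6  -3.21] [ 0.01  -0.004 -0.003] deg 0.6 t 21.0
GO [ 1.18  3.91 -3.74] [ 0.01  -0.004 -0.003] deg 0.6 t 21.0
```

```bash
python3 - <<'E'
from h import *
u2,n2=slope(-1)
snap('wrist','w18')
for nm in('w18',):
  for e in (0,.02,.04,.057,.07):
    P=[CR+cx*.033+u2*e+n2*.0,CR+cx*.033+u2*e+n2*.014]
    print(e,proj(nm,P).round(0).tolist())
  print('slope1 corners',proj(nm,[CR+cx*.02,CR-cx*.02,CR+cx*.02+n2*.058,CR-cx*.02+n2*.058]).round(0).tolist())
  print('slope2 top',proj(nm,[CR+cx*.02+u2*.058,CR-cx*.02+u2*.058]).round(0).tolist())
a=cv2.imread('pics/w18.png');cv2.imwrite('pics/w18a.png',cv2.resize(a[170:290,230:450],None,fx=3.6,fy=3.6,interpolation=cv2.INTER_CUBIC))
E
```

```text
0 [[330.0, 195.0], [312.0, 195.0]]
0.02 [[330.0, 198.0], [312.0, 198.0]]
0.04 [[331.0, 202.0], [311.0, 202.0]]
0.057 [[332.0, 206.0], [310.0, 205.0]]
0.07 [[333.0, 209.0], [310.0, 209.0]]
slope1 corners [[330.0, 211.0], [329.0, 258.0], [258.0, 211.0], [260.0, 258.0]]
slope2 top [[332.0, 225.0], [331.0, 283.0]]
```

View pics/w18a.png

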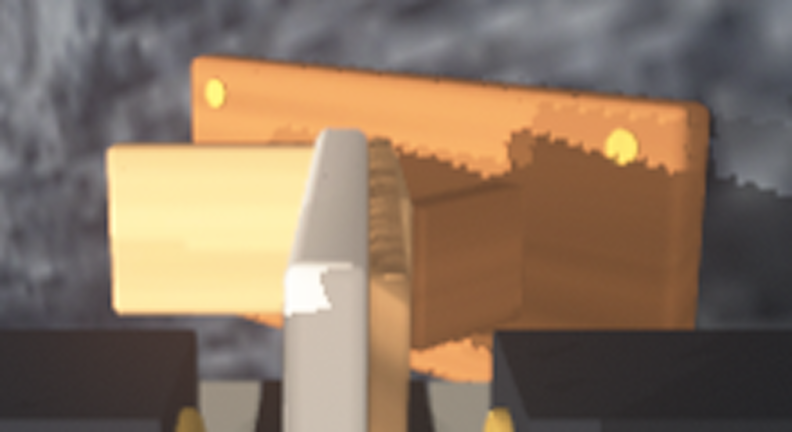

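```bash
python3 -m handwheel '[-0.35,-1,1,0,0,0,-0.5,-1.4,1.4,0,0,0,-0.5,-1.4,1.4,0,0,0]'
python3 - <<'E'
from h import *
u2,n2=slope(-1);st()
s=sensors.get_state()['tcp_pos']-CR; print('u,n,cx mm',(s@u2*1e3).round(1),(s@n2*1e3).round(1),(s@cx*1e3).round(1))
snap('wrist','w19')
for e in (.06,.07,.08): print(proj('w19',[CR+cx*.033+u2*e+n2*.0,CR+cx*.033+u2*e+n2*.014]).round(0).tolist())
a=cv2.imread('pics/w19.png');cv2.imwrite('pics/w19a.png',cv2.resize(a[170:290,230:450],None,fx=3.6,fy=3.6,interpolation=cv2.INTER_CUBIC))
goal(CR+u2*.145+n2*.014,Rm(cx,-u2))
E
```

```text
time_s: 21.35
tcp_pos: [0.4758, -0.0798, 0.1313]
eef_rot: [-135.6, 0.1, -17.9]
contact_force: [-0.2, 1.5, -0.8]
gripper_width: 0.0138
21.35 tcp [ 0.4758 -0.0798  0.1313] rpy [-1.356e+02  1.000e-01 -1.790e+01] F [-0.2  1.5 -0.8] w 0.0138 j [-25.  18. -15. -47. -72. 119.]
u,n,cx mm 149.6 5.0 0.6
[[330.0, 201.0], [310.0, 201.0]]
[[331.0, 203.0], [310.0, 203.0]]
[[331.0, 205.0], [309.0, 205.0]]
GO [0.25 0.89 0.33] [ 0.009 -0.005 -0.003] deg 0.6 t 21.4
```

View pics/w19a.png

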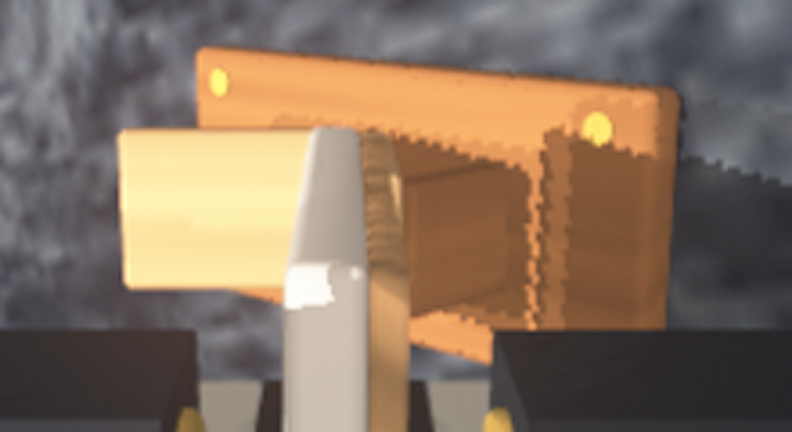

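```bash
python3 -m handwheel '[0.25,0.9,0.35,0.009,-0.005,-0.003,0.25,0.9,0.35,0.009,-0.005,-0.003,0.25,0.9,0.35,0.009,-0.005,-0.003]'
python3 - <<'E'
from h import *
u2,n2=slope(-1);st()
s=sensors.get_state()['tcp_pos']-CR; print('u,n,cx mm',(s@u2*1e3).round(1),(s@n2*1e3).round(1),(s@cx*1e3).round(1))
for a,b in((.1,.013),(.08,.0115),(.075,.0105)): goal(CR+u2*a+n2*b,Rm(cx,-u2))
E
```

```text
time_s: 21.7
tcp_pos: [0.4782, -0.0697, 0.1345]
eef_rot: [-135.0, -0.0, -18.0]
contact_force: [-0.9, 0.7, -1.2]
gripper_width: 0.0139
21.7 tcp [ 0.4782 -0.0697  0.1345] rpy [-135.   -0.  -18.] F [-0.9  0.7 -1.2] w 0.0139 j [-25.  18. -15. -48. -72. 118.]
u,n,cx mm 144.6 14.6 -0.3
GO [ 0.97  2.88 -3.26] [ 0.     0.    -0.001] deg 0.1 t 21.7
GO [ 1.38  4.13 -4.78] [ 0.     0.    -0.001] deg 0.1 t 21.7
GO [ 1.47  4.39 -5.21] [ 0.     0.    -0.001] deg 0.1 t 21.7
```

```bash
python3 -m handwheel '[0.5,1.45,-1.65,0,0,0,1,2.9,-3.3,0,0,0,1,2.9,-3.3,0,0,0,1.2,3.5,-4,0,0,0,1.35,4.05,-4.7,0,0,0,1.35,4.05,-4.7,0,0,0]'
python3 - <<'E'
from h import *
u2,n2=slope(-1);st()
s=sensors.get_state()['tcp_pos']-CR; print('u,n,cx mm',(s@u2*1e3).round(1),(s@n2*1e3).round(1),(s@cx*1e3).round(1))
snap('wrist','w20')
a=cv2.imread('pics/w20.png');cv2.imwrite('pics/w20a.png',cv2.resize(a[150:290,230:450],None,fx=3.6,fy=3.6,interpolation=cv2.INTER_CUBIC))
for a,b in((.075,.009),(.074,.008)): goal(CR+u2*a+n2*b,Rm(cx,-u2))
E
```

```text
time_s: 22.3
tcp_pos: [0.4914, -0.0286, 0.0869]
eef_rot: [-135.0, 0.0, -18.0]
contact_force: [-0.4, -0.9, -1.5]
gripper_width: 0.0137
22.3 tcp [ 0.4914 -0.0286  0.0869] rpy [-135.    0.  -18.] F [-0.4 -0.9 -1.5] w 0.0137 j [-21.  21. -18. -51. -65. 121.]
u,n,cx mm 80.4 11.4 -0.5
GO [ 0.1   0.23 -0.59] [-0.    -0.    -0.002] deg 0.1 t 22.4
GO [ 0.1   0.23 -0.73] [-0.    -0.    -0.002] deg 0.1 t 22.4
```

View pics/w20a.png

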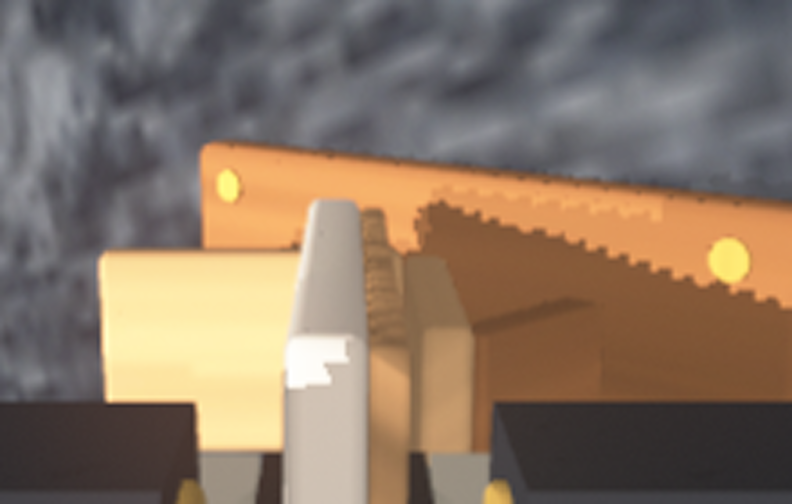

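```bash
python3 -m handwheel '[0.08,0.2,-0.4,0,0,0,0.1,0.25,-0.7,0,0,0,0.1,0.25,-0.7,0,0,0]'
python3 -m handwheel '[0,0,0,0,0,0,0,0,0,0,0,0,0,0,0,0,0,0,0,0,0,0,0,0]' 150
python3 - <<'E'
from h import *
u2,n2=slope(-1);st()
s=sensors.get_state()['tcp_pos']-CR; print('u,n,cx mm',(s@u2*1e3).round(1),(s@n2*1e3).round(1),(s@cx*1e3).round(1))
snap('wrist','w21')
a=cv2.imread('pics/w21.png');cv2.imwrite('pics/w21a.png',cv2.resize(a[150:290,230:450],None,fx=3.6,fy=3.6,interpolation=cv2.INTER_CUBIC))
E
```

```text
time_s: 22.65
tcp_pos: [0.4924, -0.0266, 0.0799]
eef_rot: [-135.0, 0.0, -18.0]
contact_force: [-0.8, -0.7, -1.8]
gripper_width: 0.0136
time_s: 23.05
tcp_pos: [0.4924, -0.0266, 0.0801]
eef_rot: [-135.0, 0.0, -18.0]
contact_force: [0.4, -1.1, 0.3]
gripper_width: 0.0351
23.05 tcp [ 0.4924 -0.0266  0.0801] rpy [-135.    0.  -18.] F [ 0.4 -1.1  0.3] w 0.0351 j [-20.  22. -18. -51. -65. 122.]
u,n,cx mm 74.0 8.2 -0.1
```

View pics/w21a.png

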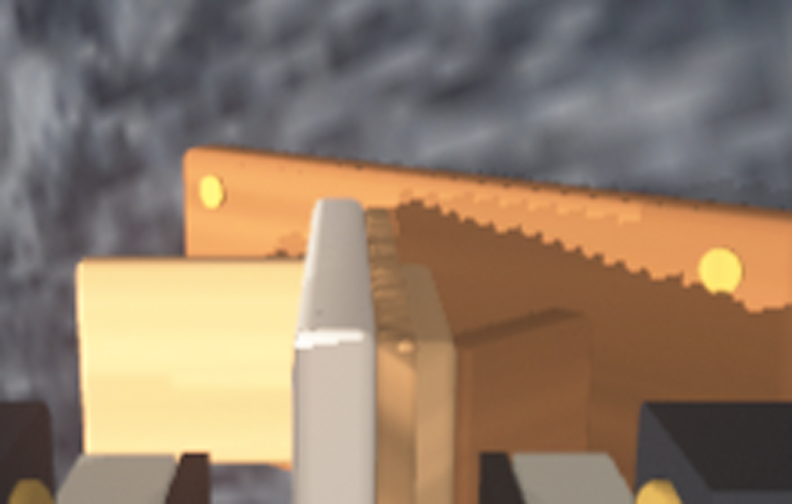

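```bash
python3 -m handwheel '[-0.8,-2.6,2.8,0,0,0,-1.6,-5.2,5.5,0,0,0,-2,-6,10,0,0,0,-1,-4,15,0,0,0,0,0,19,0,0,0,0,0,19,0,0,0]' 
python3 - <<'E'
from h import *
u2,n2=slope(-1);st()
goal(CR+u2*.055+n2*.13,Rm(u2,-n2))
goal(CR+ez*.25,[180,0,-108])
E
```

```text
time_s: 23.7
tcp_pos: [0.494, -0.0252, 0.2752]
eef_rot: [-135.0, -0.4, -18.0]
contact_force: [-0.6, -0.9, 0.5]
gripper_width: 0.0364
23.7 tcp [ 0.494  -0.0252  0.2752] rpy [-135.    -0.4  -18. ] F [-0.6 -0.9  0.5] w 0.0364 j [-19.   6.  -9. -46. -80. 102.]
GO [  2.95   9.32 -12.24] [-1.143  0.378 -1.717] deg 120.1 t 23.7
GO [ 1.3   4.28 -0.32] [-0.388  0.778 -1.485] deg 98.6 t 23.7
```

```bash
python3 -m handwheel '[1,4,0,-1.143,0.378,-1.717,3,9,0,-1.143,0.378,-1.717,3,9,0,-1.143,0.378,-1.717,3,9,0,-1.143,0.378,-1.717,3,9,0,-1.143,0.378,-1.717,3,9,0,-1.143,0.378,-1.717,3,9,0,-1.143,0.378,-1.717,3,9,0,-1.143,0.378,-1.717]' 0
python3 - <<'E'
from h import *
u2,n2=slope(-1);st()
goal(CR+u2*.05+n2*.13,Rm(u2,-n2))
E
```

```text
time_s: 24.5
tcp_pos: [0.5224, 0.0636, 0.274]
eef_rot: [-162.8, -6.8, -54.1]
contact_force: [0.6, -0.8, 0.9]
gripper_width: 0.0867
24.5 tcp [0.5224 0.0636 0.274 ] rpy [-162.8   -6.8  -54.1] F [ 0.6 -0.8  0.9] w 0.0867 j [ 32.  -7. -31.   7. -49.   1.]
GO [  0.22   0.78 -12.47] [-0.729  0.178 -1.033] deg 73.2 t 24.5
```

```bash
python3 -m handwheel '[0.2,1,0,-0.729,0.178,-1.033,0.2,1,0,-0.729,0.178,-1.033,0.2,1,0,-0.729,0.178,-1.033,0.2,1,-3,-0.729,0.178,-1.033,0.2,1,-6,-0.729,0.178,-1.033,0.2,1,-9,-0.729,0.178,-1.033,0.2,1,-10,-0.729,0.178,-1.033,0.2,1,-10,-0.729,0.178,-1.033]'
python3 - <<'E'
from h import *
u2,n2=slope(-1);st()
goal(CR+u2*.05+n2*.13,Rm(u2,-n2))
E
```

```text
time_s: 25.3
tcp_pos: [0.5233, 0.0735, 0.1723]
eef_rot: [179.6, -41.7, -102.9]
contact_force: [-0.2, 0.1, 0.8]
gripper_width: 0.0878
25.3 tcp [0.5233 0.0735 0.1723] rpy [ 179.6  -41.7 -102.9] F [-0.2  0.1  0.8] w 0.0878 j [ 44.  26. -20.  21. -82. -67.]
GO [ 0.12 -0.21 -2.3 ] [-0.057  0.011 -0.086] deg 5.9 t 25.3
```

```bash
python3 -m handwheel '[0.1,-0.2,-2.3,-0.057,0.011,-0.086,0.1,-0.2,-2.3,-0.057,0.011,-0.086,0.1,-0.2,-2.3,-0.057,0.011,-0.086]'
python3 - <<'E'
from h import *
u2,n2=slope(-1);st()
snap('wrist','w22');snap('side','s22')
for c in ((0,0),(0.1,0)): print(proj('w22',[CR+u2*c[0]+n2*.014-cx*.033,CR+u2*c[0]+n2*.014+cx*.033]).round(0).tolist())
for h in (.06,.004): goal(CR+u2*.05+n2*h,Rm(u2,-n2))
E
```

```text
time_s: 25.6
tcp_pos: [0.5241, 0.071, 0.1477]
eef_rot: [179.8, -45.2, -107.9]
contact_force: [-0.1, -0.4, 0.4]
gripper_width: 0.0873
25.6 tcp [0.5241 0.071  0.1477] rpy [ 179.8  -45.2 -107.9] F [-0.1 -0.4  0.4] w 0.0873 j [ 43.  31. -17.  20. -84. -71.]
[[365.0, 296.0], [285.0, 296.0]]
[[369.0, 172.0], [281.0, 171.0]]
GO [-1.53 -4.71 -5.05] [-0.002  0.001 -0.001] deg 0.1 t 25.7
GO [-2.76 -8.48 -9.01] [-0.002  0.001 -0.001] deg 0.1 t 25.7
```

View pics/w22.png

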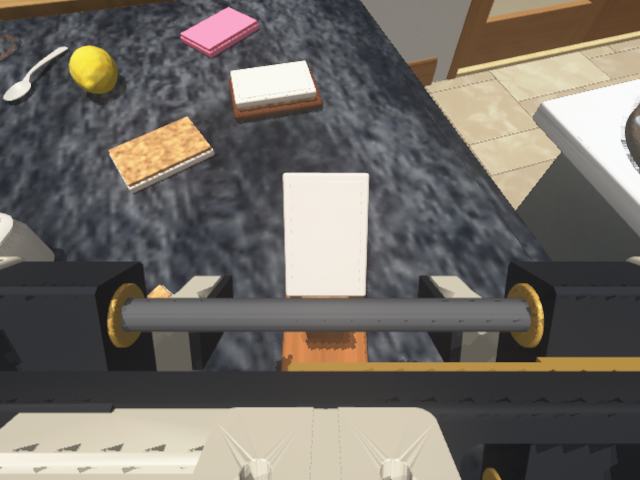

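```bash
python3 -m handwheel '[-0.7,-2.2,-2.4,0,0,0,-1.5,-4.7,-5,0,0,0,-2.2,-6.8,-7.2,0,0,0,-2.7,-8.4,-8.9,0,0,0,-2.7,-8.4,-8.9,0,0,0,-2.7,-8.4,-8.9,0,0,0]'
python3 - <<'E'
from h import *
u2,n2=slope(-1);st()
s=sensors.get_state()['tcp_pos']-CR; print('u,n,cx mm',(s@u2*1e3).round(1),(s@n2*1e3).round(1),(s@cx*1e3).round(1))
snap('wrist','w23')
goal(CR+u2*.05+n2*.004,Rm(u2,-n2))
E
```

```text
time_s: 26.3
tcp_pos: [0.4982, -0.0122, 0.0632]
eef_rot: [-179.8, -44.7, -108.1]
contact_force: [0.3, 0.9, 0.7]
gripper_width: 0.0879
26.3 tcp [ 0.4982 -0.0122  0.0632] rpy [-179.8  -44.7 -108.1] F [0.3 0.9 0.7] w 0.0879 j [ 39.  32. -31.  25. -69. -75.]
u,n,cx mm 51.1 7.2 0.9
GO [-0.18 -0.18 -0.29] [-0.005  0.005 -0.002] deg 0.4 t 26.4
```

View pics/w23.png

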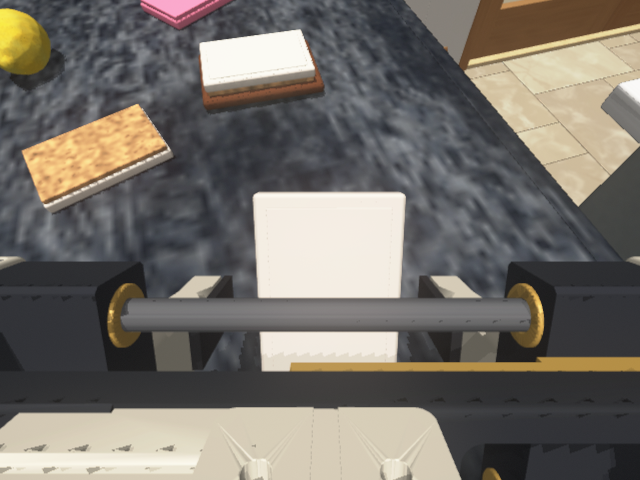

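```bash
python3 -m handwheel '[-0.2,-0.25,-0.3,-0.005,0.005,0,-0.25,-0.25,-0.4,-0.005,0.005,0,-0.25,-0.25,-0.4,-0.005,0.005,0]'
python3 -m handwheel '[0,0,0,0,0,0,0,0,0,0,0,0,0,0,0,0,0,0,0,0,0,0,0,0,0,0,0,0,0,0,0,0,0,0,0,0]' 255 40
python3 - <<'E'
from h import *
u2,n2=slope(-1);st()
s=sensors.get_state()['tcp_pos']-CR; print('u,n,cx mm',(s@u2*1e3).round(1),(s@n2*1e3).round(1),(s@cx*1e3).round(1))
snap('wrist','w24')
E
```

```text
time_s: 26.65
tcp_pos: [0.4964, -0.0135, 0.0593]
eef_rot: [-180.0, -45.0, -107.9]
contact_force: [-0.3, 0.7, 0.5]
gripper_width: 0.0879
time_s: 27.25
tcp_pos: [0.4963, -0.0136, 0.0593]
eef_rot: [-180.0, -45.0, -107.9]
contact_force: [-1.2, 1.1, -0.1]
gripper_width: 0.0656
27.25 tcp [ 0.4963 -0.0136  0.0593] rpy [-180.   -45.  -107.9] F [-1.2  1.1 -0.1] w 0.0656 j [ 39.  33. -31.  25. -68. -75.]
u,n,cx mm 49.7 3.1 -0.4
```

View pics/w24.png

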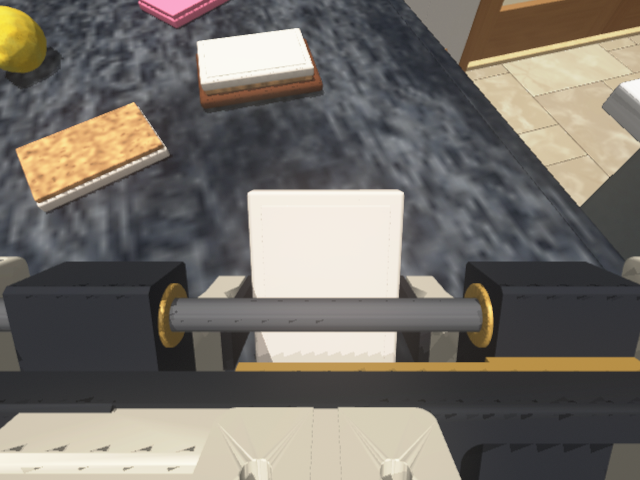

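```bash
cat >> h.py <<'E'
MT=np.array(viewer.capture.__self__ if False else [[0.0005,-.969,-.247,.0664],[1,.0005,.0002,0],[0,-.247,.969,-.1572],[0,0,0,1.]])
def toolpt(name,u,v,zt):
    K=np.load(f'pics/{name}.npz')['K']; d=MT[:3,:3]@np.linalg.inv(K)@np.array([u,v,1.]); o=MT[:3,3]
    return o+d*(zt-o[2])/d[2]
E
python3 - <<'E'
from h import *
print(toolpt('w5',326,198.5,-.0103),toolpt('w24',326,190.5,-.0109))
goal([.49,-.12,.22],[180,0,175.6])
E
```

```text
[ 0.04745813  0.00034807 -0.0103    ] [ 0.0508089  0.0003431 -0.0109   ]
GO [ -0.64 -10.64  16.07] [ 0.47  -0.701 -1.261] deg 86.9 t 27.3
```

```bash
python3 -m handwheel '[0.45,1.35,1.4,0,0,0,0.9,2.7,2.8,0,0,0,0.9,2.7,7,0,0,0,0.5,0,12,0.47,-0.701,-1.261,0,-4,16,0.47,-0.701,-1.261,0,-10,16,0.47,-0.701,-1.261,0,-10.6,16,0.47,-0.701,-1.261,0,-10.6,16,0.47,-0.701,-1.261]'
python3 - <<'E'
from h import *
st()
goal([.56,-.275,.2],[180,0,175.6])
E
```

```text
time_s: 28.1
tcp_pos: [0.4955, -0.1221, 0.22]
eef_rot: [-171.5, -22.3, -149.5]
contact_force: [-1.0, -0.0, -1.7]
gripper_width: 0.0655
28.1 tcp [ 0.4955 -0.1221  0.22  ] rpy [-171.5  -22.3 -149.5] F [-1.  -0.  -1.7] w 0.0655 j [ 18.  14. -19.  13. -77. -81.]
GO [  6.45 -15.29  -2.  ] [ 0.235 -0.351 -0.629] deg 43.4 t 28.1
```

```bash
python3 -m handwheel '[6.5,-15.3,-2,0.235,-0.351,-0.629,6.5,-15.3,-2,0.235,-0.351,-0.629,6.5,-15.3,-2,0.235,-0.351,-0.629,6.5,-15.3,-2,0.235,-0.351,-0.629,6.5,-15.3,-2,0.235,-0.351,-0.629,6.5,-15.3,-2,0.235,-0.351,-0.629,6.5,-15.3,-2,0.235,-0.351,-0.629,6.5,-15.3,-2,0.235,-0.351,-0.629]'
python3 - <<'E'
from h import *
st()
goal([.56,-.275,.2],[180,0,175.6]); snap('wrist','w25')
a=cv2.imread('pics/w25.png');cv2.imwrite('pics/w25a.png',cv2.resize(a[60:210,230:430],None,fx=4,fy=4,interpolation=cv2.INTER_CUBIC))
E
```

```text
time_s: 28.9
tcp_pos: [0.5603, -0.2746, 0.1998]
eef_rot: [-179.9, -0.1, 175.8]
contact_force: [0.4, 1.3, -1.7]
gripper_width: 0.0653
28.9 tcp [ 0.5603 -0.2746  0.1998] rpy [-1.799e+02 -1.000e-01  1.758e+02] F [ 0.4  1.3 -1.7] w 0.0653 j [ -8.  17.  -8.   0. -65. -86.]
GO [-0.03 -0.04  0.02] [ 0.001 -0.002 -0.003] deg 0.2 t 28.9
```

View pics/w25.png

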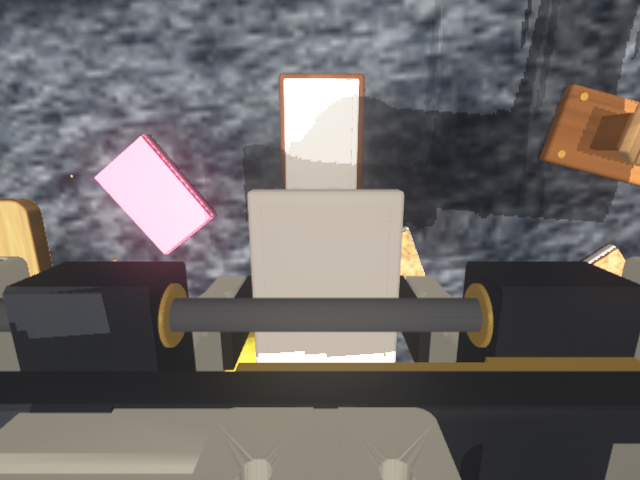

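View pics/w25a.png

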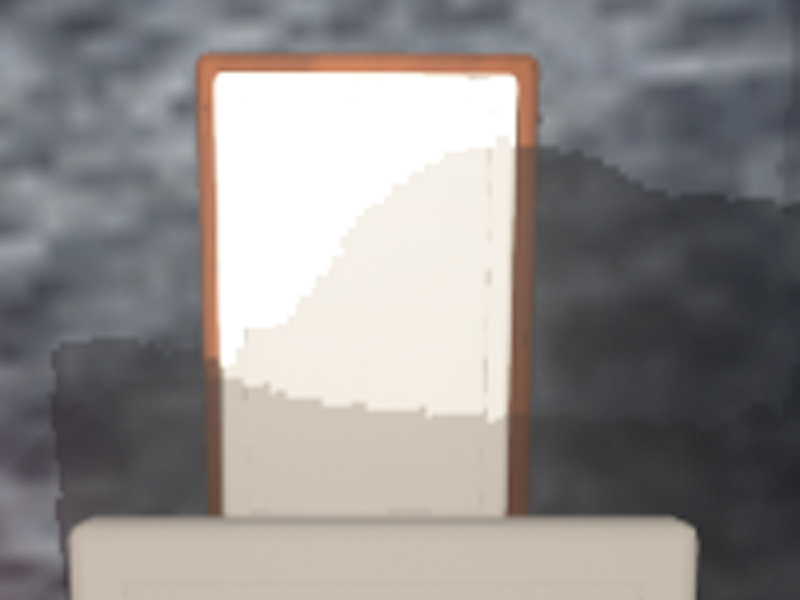

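```bash
python3 - <<'E'
from h import *
t=np.radians(-4.4);c=np.array([np.cos(t),np.sin(t)])
o=lambda u,v,z:px('w25',230+u/4,60+v/4,z)[:2]
print('stand',o(367,56,.012)+c*.056,'d',o(366,73,.026)+c*.05)
print('pile sides',o(214,80,.026),o(519,80,.026))
x,y=.4815,-.273
tx=.0008 # coaster centre at tool +x .8mm (tool x = -c)
p=np.array([x,y])+c*tx
for z in (.06,.026+.0032): goal([*p,z],[180,0,175.6])
E
```

```text
stand [ 0.48334124 -0.27239006] d [ 0.48345707 -0.27245419]
pile sides [ 0.43259501 -0.3013283 ] [ 0.43740386 -0.23591331]
GO [ -7.83   0.12 -13.97] [ 0.001 -0.002 -0.003] deg 0.2 t 28.9
GO [ -7.83   0.12 -17.05] [ 0.001 -0.002 -0.003] deg 0.2 t 28.9
```

```bash
python3 -m handwheel '[-7.6,0.15,-4,0.001,-0.002,-0.003,-7.6,0.15,-9,0.001,-0.002,-0.003,-7.6,0.15,-14,0.001,-0.002,-0.003,-7.6,0.15,-16,0.001,-0.002,-0.003,-7.6,0.15,-16,0.001,-0.002,-0.003,-7.6,0.15,-16,0.001,-0.002,-0.003]'
python3 - <<'E'
from h import *
st();snap('wrist','w26')
E
```

```text
time_s: 29.55
tcp_pos: [0.4853, -0.2724, 0.0401]
eef_rot: [-180.0, -0.1, 175.8]
contact_force: [1.3, -0.6, -1.0]
gripper_width: 0.0658
29.55 tcp [ 0.4853 -0.2724  0.0401] rpy [-1.800e+02 -1.000e-01  1.758e+02] F [ 1.3 -0.6 -1. ] w 0.0658 j [ -9.  21. -27.   0. -42. -85.]
```

View pics/w26.png

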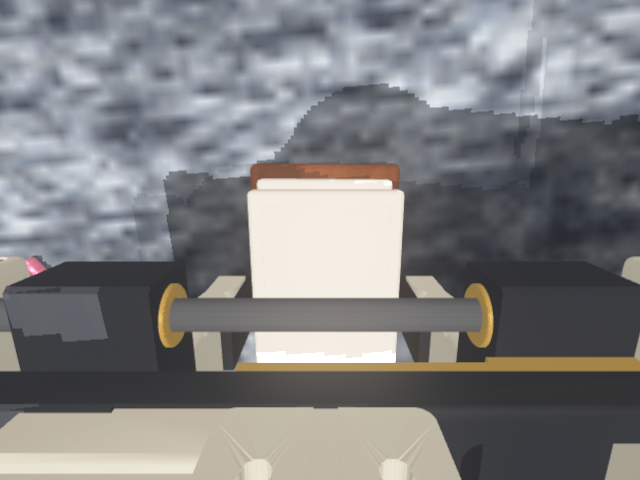

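```bash
python3 - <<'E'
from h import *
for u,v,z in((326,190.5,.051),(325,180,.026),(325,165,.012)): print((toolpt('w26',u,v,-(z-.0401))*1e3).round(1))
E
```

```text
[ 50.8   0.3 -10.9]
[53.1 -0.1 14.1]
[59.6 -0.1 28.1]
```

```bash
python3 -m handwheel '[-0.25,0,-0.6,0,0,0,-0.27,0.02,-1.1,0,0,0,-0.27,0.02,-1.2,0,0,0,-0.27,0.02,-1.2,0,0,0,-0.27,0.02,-1.2,0,0,0]'
python3 - <<'E'
from h import *
st();snap('wrist','w27')
E
```

```text
time_s: 30.1
tcp_pos: [0.4841, -0.2726, 0.0297]
eef_rot: [-179.9, 0.1, 175.8]
contact_force: [-0.6, 0.5, -1.3]
gripper_width: 0.0654
30.1 tcp [ 0.4841 -0.2726  0.0297] rpy [-1.799e+02  1.000e-01  1.758e+02] F [-0.6  0.5 -1.3] w 0.0654 j [ -9.  21. -28.   0. -40. -85.]
```

View pics/w27.png

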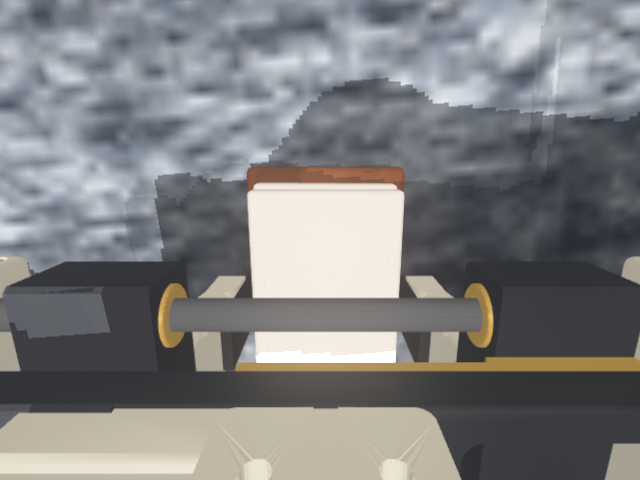

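```bash
python3 -m handwheel '[-0.25,0.02,0.1,0,0,0,-0.2,0.02,0,0,0,0,-0.2,0.02,-0.1,0,0,0]'
python3 - <<'E'
from h import *
st();snap('wrist','w28')
a=cv2.imread('pics/w28.png');cv2.imwrite('pics/w28a.png',cv2.resize(a[150:210,230:430],None,fx=4,fy=4,interpolation=cv2.INTER_CUBIC))
E
```

```text
time_s: 30.45
tcp_pos: [0.4821, -0.2725, 0.0288]
eef_rot: [-179.9, 0.1, 175.8]
contact_force: [-2.5, 3.8, 15.2]
gripper_width: 0.0657
30.45 tcp [ 0.4821 -0.2725  0.0288] rpy [-1.799e+02  1.000e-01  1.758e+02] F [-2.5  3.8 15.2] w 0.0657 j [ -9.  21. -28.   0. -40. -85.]
```

View pics/w28a.png

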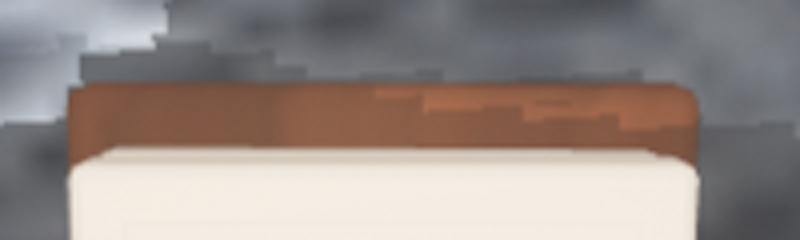

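```bash
python3 -m handwheel '[0,0,0,0,0,0,0,0,0,0,0,0,0,0,0,0,0,0,0,0,0,0,0,0,0,0,0,0,0,0]' 0
python3 -m handwheel '[0,0,5,0,0,0,0,0,10,0,0,0,4,0,15,0,0,0,8,-0.6,17,0,0,0,8,-0.6,17,0,0,0,8,-0.6,17,0,0,0,8,-0.6,17,0,0,0]'
python3 - <<'E'
from h import *
for u,v,z in((326,191,-.0109),(325,187.5,.0028),(325,171,.0168)): print((toolpt('w28',u,v,z)*1e3).round(1))
st();snap('wrist','w29');snap('side','s29')
a=cv2.imread('pics/w29.png');cv2.imwrite('pics/w29a.png',cv2.resize(a[60:210,230:430],None,fx=4,fy=4,interpolation=cv2.INTER_CUBIC))
E
```

```text
time_s: 31.0
tcp_pos: [0.4821, -0.2725, 0.0289]
eef_rot: [-179.9, 0.1, 175.8]
contact_force: [0.8, -0.4, 0.1]
gripper_width: 0.0874
time_s: 31.7
tcp_pos: [0.5607, -0.2781, 0.1973]
eef_rot: [-180.0, -0.0, 175.8]
contact_force: [-0.0, 0.3, -0.1]
gripper_width: 0.0878
[ 50.6   0.3 -10.9]
[50.7 -0.1  2.8]
[57.2 -0.1 16.8]
31.7 tcp [ 0.5607 -0.2781  0.1973] rpy [-180.    -0.   175.8] F [-0.   0.3 -0.1] w 0.0878 j [ -9.  17.  -8.   0. -65. -86.]
```

View pics/w29a.png

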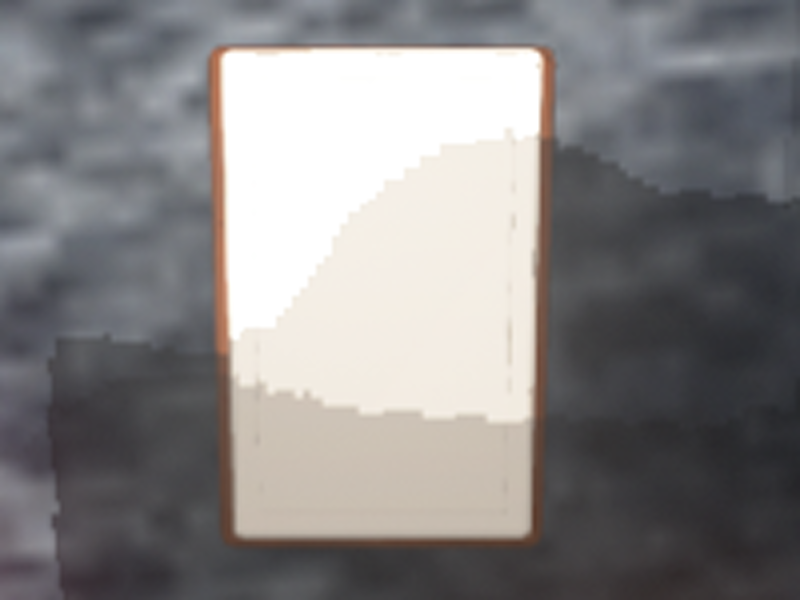

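View pics/s29.png

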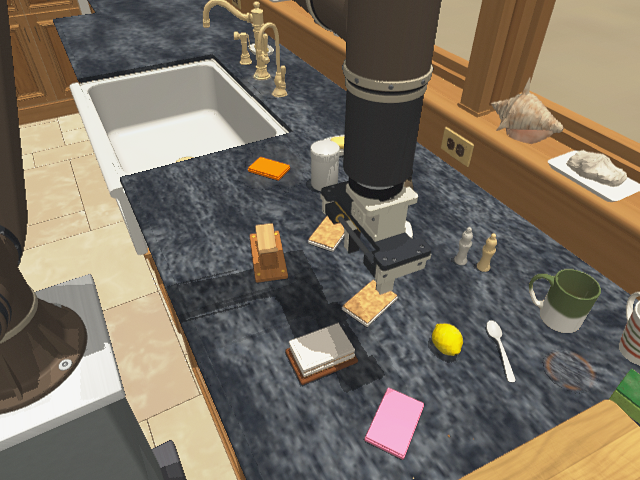

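```bash
python3 - <<'E'
from h import *
fit('w29',[(220,47),(544,48),(532,540),(235,538)],.040,.1,.066,off=(230,60),sc=4)
goal([.667,.016,.125],[180,0,-145])
E
```

```text
w29 x 0.4822 y -0.2722 yaw -4.2 res px 0.31 edges mm [65.8 99.7 65.4 99.5]
GO [10.65 29.42 -7.25] [0.001 0.    0.685] deg 39.2 t 31.8
```

```bash
python3 -m handwheel '[10.6,29.4,0,0,0,0.685,10.6,29.4,0,0,0,0.685,10.6,29.4,0,0,0,0.685,10.6,29.4,0,0,0,0.685,10.6,29.4,0,0,0,0.685,10.6,29.4,0,0,0,0.685,10.6,29.4,-5,0,0,0.685,10.6,29.4,-7.2,0,0,0.685]'
python3 -m handwheel '[0,0,0,0,0,0,0,0,0,0,0,0]'
python3 - <<'E'
from h import *
st();goal([.667,.016,.125],[180,0,-145]);snap('wrist','w30')
E
```

```text
time_s: 32.6
tcp_pos: [0.6645, 0.018, 0.1216]
eef_rot: [179.9, -0.2, -144.9]
contact_force: [-0.4, -0.8, -0.8]
gripper_width: 0.0875
time_s: 32.8
tcp_pos: [0.6636, 0.0177, 0.121]
eef_rot: [179.9, -0.3, -144.8]
contact_force: [1.1, 0.2, 0.5]
gripper_width: 0.0876
32.8 tcp [0.6636 0.0177 0.121 ] rpy [ 179.9   -0.3 -144.8] F [1.1 0.2 0.5] w 0.0876 j [ 18.  24.  -8.  -0. -58. -73.]
GO [ 0.34 -0.17  0.4 ] [ 0.001 -0.006 -0.003] deg 0.4 t 32.8
```

View pics/w30.png

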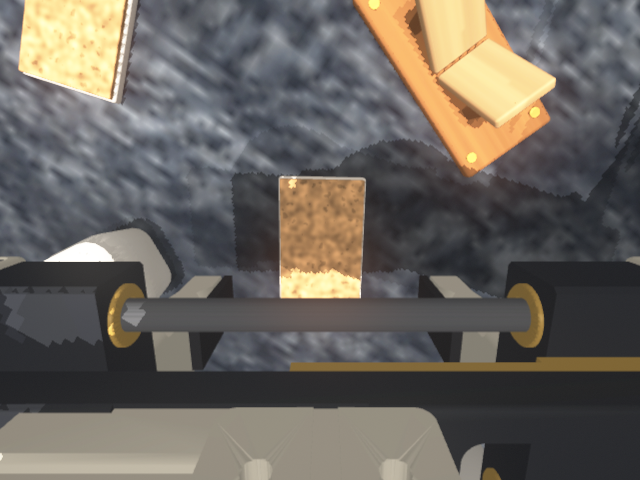

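```bash
python3 - <<'E'
from h import *
print((toolpt('w30',279,179.5,.107)*1e3).round(1),(toolpt('w30',366,180.5,.107)*1e3).round(1),(toolpt('w30',361,296,.107)*1e3).round(1),(toolpt('w30',280.5,296,.107)*1e3).round(1))
E
```

```text
[ 46.2 -33.8 107. ] [ 45.6  29.9 107. ] [-45.4  28.6 107. ] [-45.4 -35.5 107. ]
```

```bash
python3 -m handwheel '[0.5,0,-5,0.001,-0.006,-0.017,0.5,0,-9,0.001,-0.006,-0.017,0.5,0,-11,0.001,-0.006,-0.017,0.5,0,-11.8,0.001,-0.006,-0.017,0.5,0,-11.8,0.001,-0.006,-0.017,0.5,0,-11.8,0.001,-0.006,-0.017]'
python3 - <<'E'
from h import *
st();snap('wrist','w31')
E
```

```text
time_s: 33.45
tcp_pos: [0.6712, 0.0176, 0.0067]
eef_rot: [-179.8, 0.3, -145.8]
contact_force: [0.4, -0.2, -0.3]
gripper_width: 0.0881
33.45 tcp [0.6712 0.0176 0.0067] rpy [-179.8    0.3 -145.8] F [ 0.4 -0.2 -0.3] w 0.0881 j [ 18.  31. -14.   0. -45. -74.]
```

View pics/w31.png

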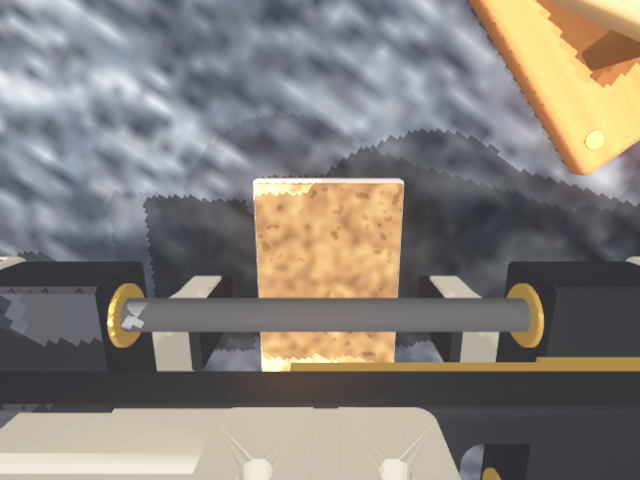

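```bash
python3 -m handwheel '[-0.35,-0.15,-0.2,0,0,0,-0.35,-0.15,-0.35,0,0,0,-0.35,-0.15,-0.35,0,0,0]'
python3 -m handwheel '[0,0,0,0,0,0,0,0,0,0,0,0,0,0,0,0,0,0,0,0,0,0,0,0,0,0,0,0,0,0,0,0,0,0,0,0]' 255 40
python3 - <<'E'
from h import *
st();snap('wrist','w32')
a=cv2.imread('pics/w32.png');cv2.imwrite('pics/w32a.png',cv2.resize(a[150:270,230:430],None,fx=4,fy=4,interpolation=cv2.INTER_CUBIC))
E
```

```text
time_s: 33.8
tcp_pos: [0.6677, 0.0163, 0.0039]
eef_rot: [-179.8, 0.4, -145.8]
contact_force: [0.3, -0.0, -0.5]
gripper_width: 0.0876
time_s: 34.4
tcp_pos: [0.6678, 0.0163, 0.0039]
eef_rot: [-179.8, 0.4, -145.8]
contact_force: [-1.1, 0.2, -0.7]
gripper_width: 0.0654
34.4 tcp [0.6678 0.0163 0.0039] rpy [-179.8    0.4 -145.8] F [-1.1  0.2 -0.7] w 0.0654 j [ 18.  31. -14.   0. -44. -74.]
```

View pics/w32a.png

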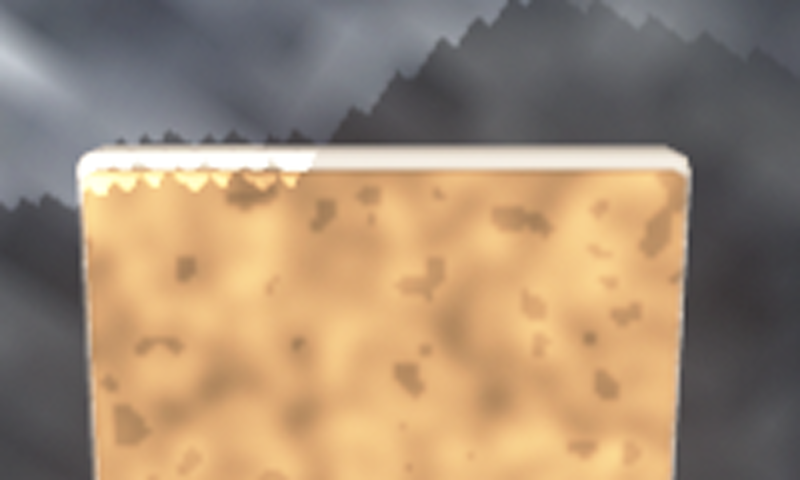

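```bash
python3 - <<'E'
from h import *
f=toolpt('w32',326,192.,-.0101)[0]; print(f)
u,n=slope(1)
goal(CR+u*(f+.003)+n*.10,Rm(-u,-n))
E
python3 -m handwheel '[0,0,5,0,0,0,0,0,10,0,0,0,-2,0,14,0,0,0,-6,-1,15,0,0,0.3]'
python3 - <<'E'
from h import *
u,n=slope(1);st()
goal(CR+u*(.0535)+n*.10,Rm(-u,-n))
E
```

```text
0.05010929945240987
GO [-17.11  -3.02  12.64] [ 0.635 -0.474  0.625] deg 57.9 t 34.5
time_s: 34.85
tcp_pos: [0.6115, 0.0073, 0.1585]
eef_rot: [-179.6, 0.7, -137.1]
contact_force: [0.3, -0.7, -0.8]
gripper_width: 0.0656
34.85 tcp [0.6115 0.0073 0.1585] rpy [-179.6    0.7 -137.1] F [ 0.3 -0.7 -0.8] w 0.0656 j [ 19.  17. -14.   0. -58. -66.]
GO [-11.47  -2.1   -2.8 ] [ 0.661 -0.414  0.484] deg 52.6 t 34.9
```

```bash
python3 -m handwheel '[-4,-1,2,0.661,-0.414,0.484,-8,-2,2,0.661,-0.414,0.484,-11.5,-2.1,2,0.661,-0.414,0.484,-11.5,-2.1,2,0.661,-0.414,0.484,-11.5,-2.1,0,0.661,-0.414,0.484,-11.5,-2.1,-2.8,0.661,-0.414,0.484,-11.5,-2.1,-2.8,0.661,-0.414,0.484,-11.5,-2.1,-2.8,0.661,-0.414,0.484]'
python3 -m handwheel '[0,0,0,0,0,0,0,0,0,0,0,0]'
python3 - <<'E'
from h import *
u,n=slope(1);st()
goal(CR+u*(.0535)+n*.10,Rm(-u,-n))
for h in (.04,.005,0): goal(CR+u*(.052)+n*(.0045+h),Rm(-u,-n))
E
```

```text
time_s: 35.65
tcp_pos: [0.4958, -0.0146, 0.1285]
eef_rot: [179.9, 45.2, -108.2]
contact_force: [-1.0, -0.2, -1.8]
gripper_width: 0.0655
time_s: 35.85
tcp_pos: [0.4956, -0.0154, 0.1278]
eef_rot: [179.7, 45.1, -108.5]
contact_force: [-0.2, 0.3, -1.0]
gripper_width: 0.0652
35.85 tcp [ 0.4956 -0.0154  0.1278] rpy [ 179.7   45.1 -108.5] F [-0.2  0.3 -1. ] w 0.0652 j [-19.  17. -17. -50. -67.  25.]
GO [0.12 0.17 0.27] [-0.003 -0.003  0.003] deg 0.3 t 35.9
GO [ 1.3   3.8  -3.76] [-0.003 -0.003  0.003] deg 0.3 t 35.9
GO [ 2.07  6.16 -6.23] [-0.003 -0.003  0.003] deg 0.3 t 35.9
GO [ 2.18  6.49 -6.59] [-0.003 -0.003  0.003] deg 0.3 t 35.9
```

```bash
python3 -m handwheel '[0.6,1.9,-1.7,-0.003,-0.003,0.003,1.3,3.8,-3.75,-0.003,-0.003,0.003,2.1,6.15,-6.2,-0.003,-0.003,0.003,2.1,6.15,-6.2,-0.003,-0.003,0.003,2.1,6.15,-6.2,-0.003,-0.003,0.003]'
python3 - <<'E'
from h import *
u,n=slope(1);st()
s=sensors.get_state()['tcp_pos']-CR; print('u,n,cx mm',(s@u*1e3).round(1),(s@n*1e3).round(1),(s@cx*1e3).round(1))
goal(CR+u*(.052)+n*(.0045),Rm(-u,-n));snap('wrist','w33')
E
```

```text
time_s: 36.35
tcp_pos: [0.5163, 0.0472, 0.0663]
eef_rot: [-180.0, 44.9, -107.9]
contact_force: [-0.2, -0.1, -0.8]
gripper_width: 0.0655
36.35 tcp [0.5163 0.0472 0.0663] rpy [-180.    44.9 -107.9] F [-0.2 -0.1 -0.8] w 0.0655 j [-12.  22. -19. -55. -59.  29.]
u,n,cx mm 53.3 9.4 -0.3
GO [ 0.11  0.23 -0.44] [ 0.001 -0.    -0.003] deg 0.2 t 36.4
```

View pics/w33.png

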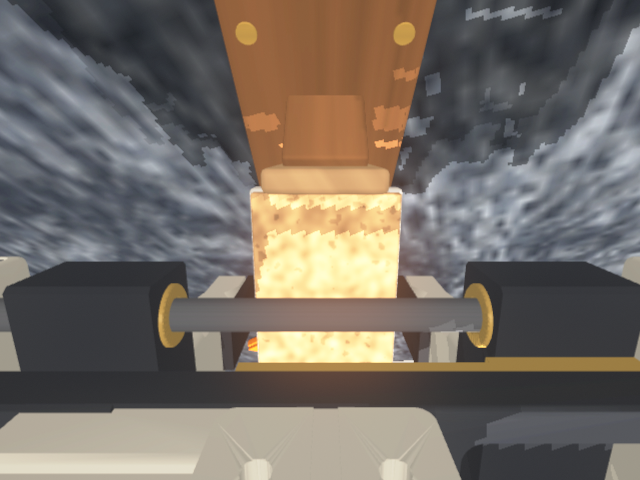

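Same as last time; lower the rest, release, retreat.

```bash
python3 -m handwheel '[0.1,0.2,-0.3,0,0,0,0.1,0.25,-0.45,0,0,0,0.1,0.25,-0.45,0,0,0]'
python3 -m handwheel '[0,0,0,0,0,0,0,0,0,0,0,0,0,0,0,0,0,0,0,0,0,0,0,0]' 0
python3 -m handwheel '[-0.9,-2.7,2.8,0,0,0,-2,-6,6.4,0,0,0,-3,-9,9.5,0,0,0,-3,-9,9.5,0,0,0]'
python3 - <<'E'
from h import *
st();snap('wrist','w34')
u,n=slope(1)
print(proj('w34',[CR+n*.014-cx*.033,CR+n*.014+cx*.033,CR+u*.1+n*.014+cx*.033,CR+u*.1+n*.014-cx*.033]).round(0).tolist())
goal(CR+np.array([0,0.03,.25]),[180,0,-18.1])
E
```

```text
time_s: 36.7
tcp_pos: [0.5179, 0.0488, 0.0627]
eef_rot: [-179.8, 44.9, -107.9]
contact_force: [0.2, -0.1, -0.7]
gripper_width: 0.0656
time_s: 37.1
tcp_pos: [0.5179, 0.0487, 0.0627]
eef_rot: [-179.8, 45.0, -107.9]
contact_force: [-0.8, 0.1, -1.3]
gripper_width: 0.0868
time_s: 37.5
tcp_pos: [0.4891, -0.0452, 0.1615]
eef_rot: [-179.2, 44.8, -107.5]
contact_force: [1.1, 1.1, -0.1]
gripper_width: 0.0876
37.5 tcp [ 0.4891 -0.0452  0.1615] rpy [-179.2   44.8 -107.5] F [ 1.1  1.1 -0.1] w 0.0876 j [-22.  15. -15. -48. -72.  24.]
[[372.0, 170.0], [289.0, 170.0], [291.0, 288.0], [367.0, 289.0]]
GO [ 1.82  9.08 11.22] [-0.776 -0.385  1.48 ] deg 98.3 t 37.5
```

View pics/w34.png

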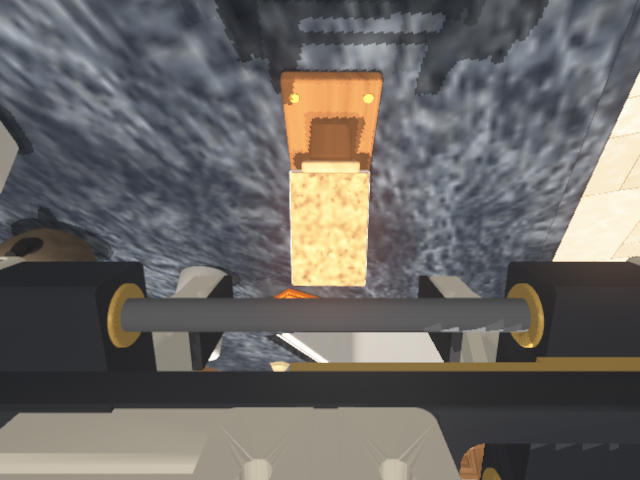

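Flush. Repeat the pinch.

```bash
python3 -m handwheel '[0,0,5,-0.776,-0.385,1.48,0,1,9,-0.776,-0.385,1.48,1,3,11.5,-0.776,-0.385,1.48,2,6,11.5,-0.776,-0.385,1.48,2,9,11.5,-0.776,-0.385,1.48,2,9,11.5,-0.776,-0.385,1.48,2,9,11.5,-0.776,-0.385,1.48,2,9,11.5,-0.776,-0.385,1.48]' 110
python3 - <<'E'
from h import *
u,n=slope(1);st()
goal(CR+u*.19+n*.007,Rm(cx,-u))
E
```

```text
time_s: 38.35
tcp_pos: [0.5087, 0.048, 0.2738]
eef_rot: [-172.1, 12.4, -42.5]
contact_force: [-0.1, -1.0, -0.4]
gripper_width: 0.0496
38.35 tcp [0.5087 0.048  0.2738] rpy [-172.1   12.4  -42.5] F [-0.1 -1.  -0.4] w 0.0496 j [ 15.   6.  -8. -15. -77.  35.]
GO [  3.85   9.26 -11.25] [-0.905  0.294  0.493] deg 61.4 t 38.4
```

```bash
python3 -m handwheel '[2,5,0,-0.905,0.294,0.493,3.9,9.2,-1,-0.905,0.294,0.493,3.9,9.2,-3,-0.905,0.294,0.493,3.9,9.2,-5,-0.905,0.294,0.493,3.9,9.2,-8,-0.905,0.294,0.493,3.9,9.2,-11.2,-0.905,0.294,0.493,3.9,9.2,-11.2,-0.905,0.294,0.493,3.9,9.2,-11.2,-0.905,0.294,0.493]'
python3 -m handwheel '[0,0,0,0,0,0,0,0,0,0,0,0]'
python3 - <<'E'
from h import *
u,n=slope(1);st();snap('wrist','w35')
for a in (.12,.09,.071): goal(CR+u*a+n*.007,Rm(cx,-u))
E
```

```text
time_s: 39.15
tcp_pos: [0.5456, 0.1412, 0.1571]
eef_rot: [134.2, 0.3, -17.7]
contact_force: [-0.3, 0.2, -0.7]
gripper_width: 0.0494
time_s: 39.35
tcp_pos: [0.5451, 0.1415, 0.1563]
eef_rot: [134.3, 0.4, -17.8]
contact_force: [-0.9, 0.3, 0.2]
gripper_width: 0.0496
39.35 tcp [0.5451 0.1415 0.1563] rpy [134.3   0.4 -17.8] F [-0.9  0.3  0.2] w 0.0496 j [ 47.  35.  -8.  18. -90.  19.]
GO [-1.37 -4.76 -4.54] [ 0.009 -0.009 -0.005] deg 0.8 t 39.4
GO [-2.03 -6.78 -6.66] [ 0.009 -0.009 -0.005] deg 0.8 t 39.4
GO [-2.45 -8.06 -8.01] [ 0.009 -0.009 -0.005] deg 0.8 t 39.4
```

View pics/w35.png

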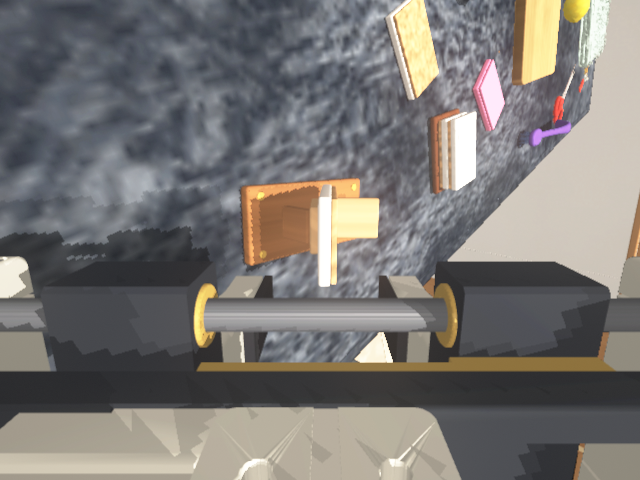

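```bash
python3 -m handwheel '[-0.8,-2.4,-2.3,0.009,-0.009,-0.005,-1.4,-4.75,-4.55,0.009,-0.009,-0.005,-2,-6.8,-6.65,0.009,-0.009,-0.005,-2.5,-8.05,-8,0.009,-0.009,-0.005,-2.5,-8.05,-8,0.009,-0.009,-0.005,-2.5,-8.05,-8,0.009,-0.009,-0.005]'
python3 - <<'E'
from h import *
u,n=slope(1);st()
s=sensors.get_state()['tcp_pos']-CR; print('u,n,cx mm',(s@u*1e3).round(1),(s@n*1e3).round(1),(s@cx*1e3).round(1))
goal(CR+u*.071+n*.007,Rm(cx,-u))
snap('wrist','w36')
E
```

```text
time_s: 40.0
tcp_pos: [0.5214, 0.0606, 0.0787]
eef_rot: [135.2, -0.1, -18.2]
contact_force: [0.3, -0.3, 0.4]
gripper_width: 0.05
40.0 tcp [0.5214 0.0606 0.0787] rpy [ 1.352e+02 -1.000e-01 -1.820e+01] F [ 0.3 -0.3  0.4] w 0.05 j [ 43.  35. -21.  21. -76.  16.]
u,n,cx mm 72.1 8.0 0.3
GO [-0.03  0.   -0.15] [-0.003  0.003  0.002] deg 0.3 t 40.0
```

View pics/w36.png

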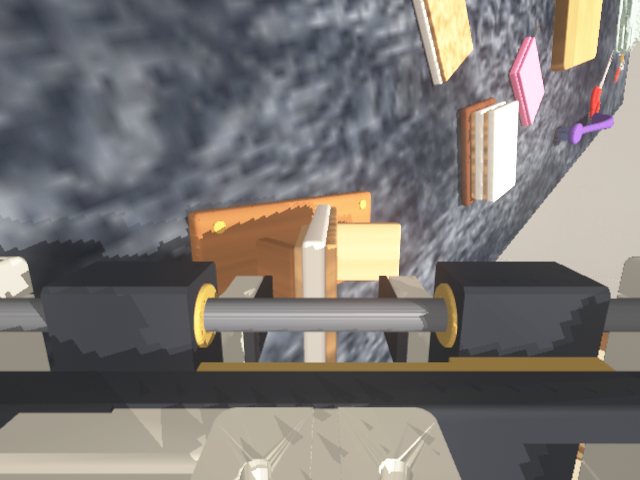

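```bash
python3 -m handwheel '[0,0,-0.15,0,0,0,0,0,-0.15,0,0,0,0,0,-0.15,0,0,0,0,0,-0.15,0,0,0,0,0,-0.15,0,0,0,0,0,-0.15,0,0,0]' 255 50
python3 -m handwheel '[0.44,1.34,1.4,0,0,0,0.9,2.7,2.8,0,0,0,0.9,2.7,2.8,0,0,0]'
python3 - <<'E'
from h import *
u,n=slope(1);st()
goal(CR+ez*.15,Rm(cx,-ez))
E
```

```text
time_s: 40.65
tcp_pos: [0.5216, 0.0611, 0.0773]
eef_rot: [135.2, -0.1, -18.1]
contact_force: [-1.1, -0.7, 2.4]
gripper_width: 0.0136
time_s: 40.95
tcp_pos: [0.5316, 0.0892, 0.1069]
eef_rot: [135.2, -0.2, -18.1]
contact_force: [0.6, -2.0, 2.7]
gripper_width: 0.0138
40.95 tcp [0.5316 0.0892 0.1069] rpy [135.2  -0.2 -18.1] F [ 0.6 -2.   2.7] w 0.0138 j [ 44.  34. -17.  20. -81.  17.]
GO [-2.46 -7.16  6.51] [ 0.744 -0.24   0.001] deg 44.8 t 41.0
```

```bash
python3 -m handwheel '[0,0,4,0.1,-0.03,0,-1,-3,7,0.35,-0.11,0,-2,-5.5,7,0.744,-0.24,0,-2.5,-7.2,7,0.744,-0.24,0,-2.5,-7.2,7,0.744,-0.24,0,-2.5,-7.2,7,0.744,-0.24,0,-2.5,-7.2,7,0.744,-0.24,0]'
python3 - <<'E'
from h import *
u2,n2=slope(-1);st()
goal(CR+u2*.15+n2*.018,Rm(cx,-u2))
E
```

```text
time_s: 41.65
tcp_pos: [0.506, 0.0156, 0.178]
eef_rot: [-179.8, -0.1, -18.4]
contact_force: [0.7, 0.0, -1.0]
gripper_width: 0.0135
41.65 tcp [0.506  0.0156 0.178 ] rpy [-1.798e+02 -1.000e-01 -1.840e+01] F [ 0.7  0.  -1. ] w 0.0135 j [ 24.   7. -24.  -0. -59.  48.]
GO [-2.8  -8.68 -3.72] [ 0.742 -0.243  0.005] deg 44.8 t 41.6
```

```bash
python3 -m handwheel '[-0.5,-1.5,1,0.15,-0.05,0,-1,-3.5,1,0.3,-0.1,0,-2,-6,-1,0.742,-0.243,0.005,-2.8,-8.6,-2,0.742,-0.243,0.005,-2.8,-8.6,-3,0.742,-0.243,0.005,-2.8,-8.6,-3.7,0.742,-0.243,0.005,-2.8,-8.6,-3.7,0.742,-0.243,0.005,-2.8,-8.6,-3.7,0.742,-0.243,0.005]'
python3 -m handwheel '[0,0,0,0,0,0,0,0,0,0,0,0]'
python3 - <<'E'
from h import *
u2,n2=slope(-1);st()
s=sensors.get_state()['tcp_pos']-CR; print('u,n,cx mm',(s@u2*1e3).round(1),(s@n2*1e3).round(1),(s@cx*1e3).round(1))
goal(CR+u2*.145+n2*.016,Rm(cx,-u2))
snap('wrist','w37')
E
```

```text
time_s: 42.45
tcp_pos: [0.4772, -0.0716, 0.1388]
eef_rot: [-135.1, 0.3, -18.2]
contact_force: [0.7, -0.2, -0.3]
gripper_width: 0.0133
time_s: 42.65
tcp_pos: [0.4773, -0.0704, 0.1394]
eef_rot: [-135.2, 0.3, -18.1]
contact_force: [-0.4, -0.2, -0.8]
gripper_width: 0.0137
42.65 tcp [ 0.4773 -0.0704  0.1394] rpy [-135.2    0.3  -18.1] F [-0.4 -0.2 -0.8] w 0.0137 j [-25.  17. -15. -47. -72. 118.]
u,n,cx mm 148.7 17.3 -0.9
GO [ 0.14  0.13 -0.35] [ 0.002 -0.006 -0.001] deg 0.4 t 42.6
```

View pics/w37.png

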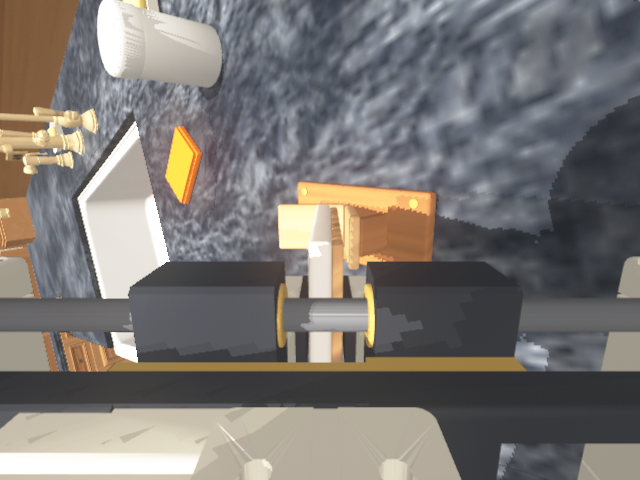

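```bash
python3 - <<'E'
from h import *
u2,n2=slope(-1)
for a,b in((.1,.013),(.081,.0115)): goal(CR+u2*a+n2*b,Rm(cx,-u2))
E
```

```text
GO [ 1.05  2.94 -3.77] [ 0.002 -0.005 -0.001] deg 0.3 t 42.7
GO [ 1.44  4.11 -5.22] [ 0.002 -0.005 -0.001] deg 0.3 t 42.7
```

```bash
python3 -m handwheel '[0.5,1.5,-1.9,0.002,-0.005,0,1.05,2.95,-3.75,0.002,-0.005,0,1.05,2.95,-3.75,0.002,-0.005,0,1.25,3.5,-4.5,0.002,-0.005,0,1.45,4.1,-5.2,0.002,-0.005,0,1.45,4.1,-5.2,0.002,-0.005,0]'
python3 - <<'E'
from h import *
u2,n2=slope(-1);st()
s=sensors.get_state()['tcp_pos']-CR; print('u,n,cx mm',(s@u2*1e3).round(1),(s@n2*1e3).round(1),(s@cx*1e3).round(1))
snap('wrist','w38')
a=cv2.imread('pics/w38.png');cv2.imwrite('pics/w38a.png',cv2.resize(a[150:290,230:450],None,fx=3.6,fy=3.6,interpolation=cv2.INTER_CUBIC))
for a,b in((.075,.009),(.0735,.008)): goal(CR+u2*a+n2*b,Rm(cx,-u2))
E
```

```text
time_s: 43.3
tcp_pos: [0.4918, -0.0284, 0.0873]
eef_rot: [-135.0, 0.0, -18.0]
contact_force: [0.2, -0.1, -1.1]
gripper_width: 0.0136
43.3 tcp [ 0.4918 -0.0284  0.0873] rpy [-135.    0.  -18.] F [ 0.2 -0.1 -1.1] w 0.0136 j [-21.  21. -18. -51. -65. 121.]
u,n,cx mm 80.5 11.9 -0.1
GO [ 0.07  0.22 -0.62] [ 0.    -0.001 -0.001] deg 0.1 t 43.4
GO [ 0.08  0.25 -0.8 ] [ 0.    -0.001 -0.001] deg 0.1 t 43.4
```

View pics/w38a.png

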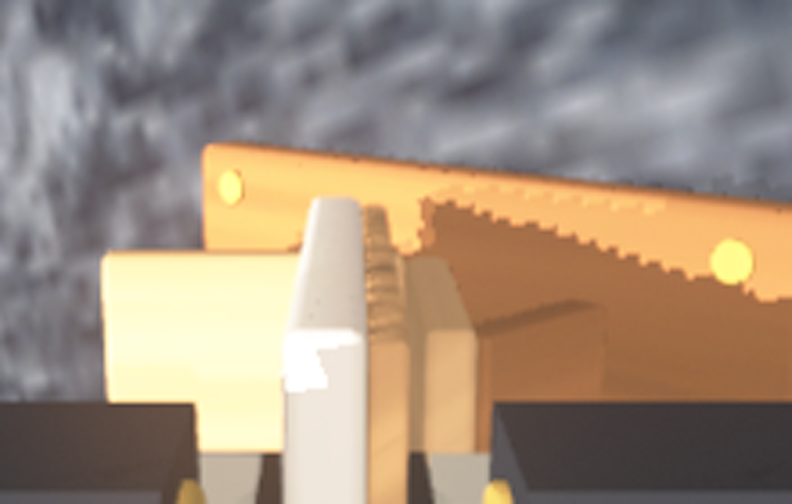

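```bash
python3 -m handwheel '[0.08,0.2,-0.4,0,0,0,0.1,0.25,-0.7,0,0,0,0.1,0.25,-0.75,0,0,0]'
python3 -m handwheel '[0,0,0,0,0,0,0,0,0,0,0,0,0,0,0,0,0,0,0,0,0,0,0,0]' 150
python3 -m handwheel '[-0.8,-2.6,2.8,0,0,0,-1.6,-5.2,5.5,0,0,0,-2,-6,10,0,0,0,-1,-4,15,0,0,0,0,0,19,0,0,0,0,0,19,0,0,0]' 
python3 - <<'E'
from h import *
u2,n2=slope(-1);st()
goal(CR+u2*.05+n2*.13,Rm(u2,-n2))
E
```

```text
time_s: 43.65
tcp_pos: [0.4927, -0.0266, 0.0798]
eef_rot: [-135.0, 0.1, -18.0]
contact_force: [0.2, 0.7, -2.2]
gripper_width: 0.0138
time_s: 44.05
tcp_pos: [0.4928, -0.0266, 0.0799]
eef_rot: [-135.0, 0.0, -18.0]
contact_force: [-0.0, -0.5, 0.8]
gripper_width: 0.0352
time_s: 44.65
tcp_pos: [0.4943, -0.0252, 0.2751]
eef_rot: [-135.0, -0.4, -18.0]
contact_force: [-0.4, -0.1, 0.4]
gripper_width: 0.0362
44.65 tcp [ 0.4943 -0.0252  0.2751] rpy [-135.    -0.4  -18. ] F [-0.4 -0.1  0.4] w 0.0362 j [-19.   6.  -9. -46. -80. 102.]
GO [  3.02   9.66 -12.58] [-1.143  0.378 -1.716] deg 120.1 t 44.6
```

```bash
python3 -m handwheel '[1,4,0,-1.143,0.378,-1.716,3,9.5,0,-1.143,0.378,-1.716,3,9.5,0,-1.143,0.378,-1.716,3,9.5,0,-1.143,0.378,-1.716,3,9.5,0,-1.143,0.378,-1.716,3,9.5,0,-1.143,0.378,-1.716,3,9.5,0,-1.143,0.378,-1.716,3,9.5,0,-1.143,0.378,-1.716]' 0
python3 - <<'E'
from h import *
u2,n2=slope(-1)
goal(CR+u2*.05+n2*.13,Rm(u2,-n2))
E
```

```text
time_s: 45.45
tcp_pos: [0.5228, 0.0686, 0.2739]
eef_rot: [-162.7, -6.6, -53.9]
contact_force: [0.2, -0.7, -1.2]
gripper_width: 0.087
GO [  0.18   0.28 -12.46] [-0.733  0.177 -1.037] deg 73.5 t 45.5
```

```bash
python3 -m handwheel '[0.2,0.3,0,-0.733,0.177,-1.037,0.2,0.3,0,-0.733,0.177,-1.037,0.2,0.3,0,-0.733,0.177,-1.037,0.2,0.3,-3,-0.733,0.177,-1.037,0.2,0.3,-6,-0.733,0.177,-1.037,0.2,0.3,-9,-0.733,0.177,-1.037,0.2,0.3,-11,-0.733,0.177,-1.037,0.2,0.3,-12,-0.733,0.177,-1.037]'
python3 -m handwheel '[0,0,0,-0.057,0.011,-0.086,0,0,0,-0.057,0.011,-0.086,0,0,0,-0.057,0.011,-0.086]'
python3 - <<'E'
from h import *
u2,n2=slope(-1);st()
snap('wrist','w39')
for c in ((0,0),(0.1,0)): print(proj('w39',[CR+u2*c[0]+n2*.014-cx*.033,CR+u2*c[0]+n2*.014+cx*.033]).round(0).tolist())
for h in (.06,.003): goal(CR+u2*.05+n2*h-cx*.0005,Rm(u2,-n2))
E
```

```text
time_s: 46.25
tcp_pos: [0.5239, 0.0715, 0.1521]
eef_rot: [179.7, -41.7, -103.0]
contact_force: [1.4, -0.1, 1.7]
gripper_width: 0.0875
time_s: 46.55
tcp_pos: [0.5238, 0.0713, 0.1511]
eef_rot: [179.9, -45.0, -108.0]
contact_force: [-0.4, 0.1, -0.3]
gripper_width: 0.0876
46.55 tcp [0.5238 0.0713 0.1511] rpy [ 179.9  -45.  -108. ] F [-0.4  0.1 -0.3] w 0.0876 j [ 43.  30. -17.  20. -84. -71.]
[[365.0, 297.0], [285.0, 297.0]]
[[368.0, 174.0], [281.0, 174.0]]
GO [-1.5  -4.68 -5.23] [-0.001  0.    -0.   ] deg 0.1 t 46.6
GO [-2.75 -8.51 -9.26] [-0.001  0.    -0.   ] deg 0.1 t 46.6
```

View pics/w39.png

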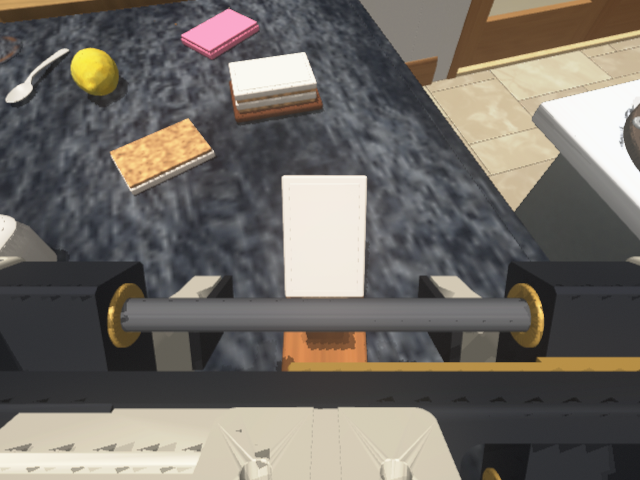

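Flipped well, at (282..366, 176..297). Grasp it.

```bash
python3 -m handwheel '[-0.7,-2.2,-2.4,0,0,0,-1.5,-4.7,-5.2,0,0,0,-2.2,-6.8,-7.4,0,0,0,-2.8,-8.5,-9.2,0,0,0,-2.8,-8.5,-9.2,0,0,0,-2.8,-8.5,-9.2,0,0,0]'
python3 - <<'E'
from h import *
u2,n2=slope(-1);st()
goal(CR+u2*.05+n2*.003-cx*.0005,Rm(u2,-n2))
E
```

```text
time_s: 47.2
tcp_pos: [0.4959, -0.0138, 0.0614]
eef_rot: [-179.9, -44.8, -108.1]
contact_force: [0.7, 0.1, -0.1]
gripper_width: 0.0874
47.2 tcp [ 0.4959 -0.0138  0.0614] rpy [-179.9  -44.8 -108.1] F [ 0.7  0.1 -0.1] w 0.0874 j [ 39.  32. -31.  25. -68. -75.]
GO [ 0.03 -0.   -0.2 ] [-0.003  0.002 -0.002] deg 0.2 t 47.2
```

```bash
python3 -m handwheel '[0,0,-0.25,0,0,0,0,0,-0.25,0,0,0]'
python3 -m handwheel '[0,0,0,0,0,0,0,0,0,0,0,0,0,0,0,0,0,0,0,0,0,0,0,0,0,0,0,0,0,0,0,0,0,0,0,0]' 255 40
python3 - <<'E'
from h import *
u2,n2=slope(-1);st()
s=sensors.get_state()['tcp_pos']-CR; print('u,n,cx mm',(s@u2*1e3).round(1),(s@n2*1e3).round(1),(s@cx*1e3).round(1))
snap('wrist','w40')
goal([.49,-.12,.24],[180,0,175.6])
E
python3 -m handwheel '[0.45,1.35,1.4,0,0,0,0.9,2.7,2.8,0,0,0,0.9,2.7,7,0,0,0,0.5,0,12,0.47,-0.701,-1.261,0,-4,16,0.47,-0.701,-1.261,0,-10,18,0.47,-0.701,-1.261,0,-10.6,18,0.47,-0.701,-1.261,0,-10.6,18,0.47,-0.701,-1.261]'
python3 - <<'E'
from h import *
st()
goal([.56,-.275,.215],[180,0,175.7])
E
```

```text
time_s: 47.4
tcp_pos: [0.4967, -0.0128, 0.0598]
eef_rot: [-179.8, -44.7, -108.1]
contact_force: [0.1, 0.4, 0.6]
gripper_width: 0.0874
time_s: 48.0
tcp_pos: [0.4968, -0.0126, 0.0598]
eef_rot: [-179.8, -44.7, -108.1]
contact_force: [-1.0, 1.1, 2.3]
gripper_width: 0.0652
48.0 tcp [ 0.4968 -0.0126  0.0598] rpy [-179.8  -44.7 -108.1] F [-1.   1.1  2.3] w 0.0652 j [ 39.  32. -31.  25. -68. -75.]
u,n,cx mm 49.3 4.2 -0.3
GO [ -0.68 -10.73  18.02] [ 0.469 -0.694 -1.261] deg 86.7 t 48.0
time_s: 48.85
tcp_pos: [0.4963, -0.1213, 0.2413]
eef_rot: [-171.3, -21.9, -149.6]
contact_force: [0.3, -0.3, -1.7]
gripper_width: 0.0658
48.85 tcp [ 0.4963 -0.1213  0.2413] rpy [-171.3  -21.9 -149.6] F [ 0.3 -0.3 -1.7] w 0.0658 j [ 18.  13. -17.  13. -80. -81.]
GO [  6.37 -15.37  -2.63] [ 0.236 -0.343 -0.627] deg 43.1 t 48.9
```

View pics/w40.png

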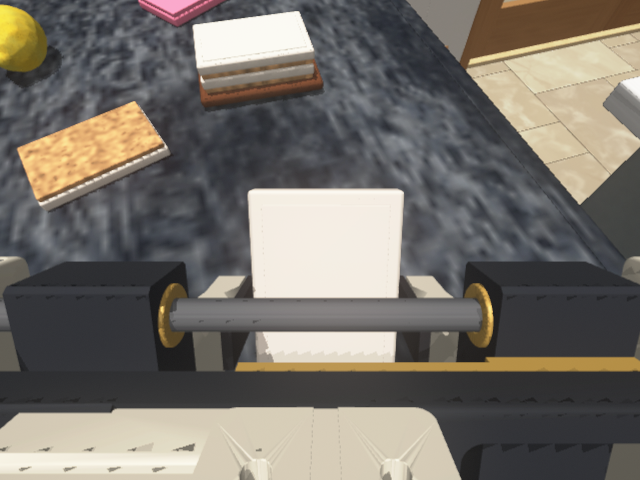

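```bash
python3 -m handwheel '[6.4,-15.4,-2.6,0.236,-0.343,-0.627,6.4,-15.4,-2.6,0.236,-0.343,-0.627,6.4,-15.4,-2.6,0.236,-0.343,-0.627,6.4,-15.4,-2.6,0.236,-0.343,-0.627,6.4,-15.4,-2.6,0.236,-0.343,-0.627,6.4,-15.4,-2.6,0.236,-0.343,-0.627,6.4,-15.4,-2.6,0.236,-0.343,-0.627,6.4,-15.4,-2.6,0.236,-0.343,-0.627]'
python3 - <<'E'
from h import *
st(); print(toolpt('w40',326,189.5,-.0098)[0])
goal([.484,-.2725,.058],[180,0,175.7])
E
```

```text
time_s: 49.65
tcp_pos: [0.5602, -0.2748, 0.2151]
eef_rot: [-179.9, -0.1, 175.8]
contact_force: [0.2, -0.3, -1.2]
gripper_width: 0.0652
49.65 tcp [ 0.5602 -0.2748  0.2151] rpy [-1.799e+02 -1.000e-01  1.758e+02] F [ 0.2 -0.3 -1.2] w 0.0652 j [ -8.  16.  -7.   0. -67. -86.]
0.0511013702283599
GO [ -7.62   0.23 -15.71] [ 0.001 -0.002 -0.003] deg 0.2 t 49.6
```

```bash
python3 -m handwheel '[-7.6,0.2,-4,0.001,-0.002,-0.002,-7.6,0.2,-9,0.001,-0.002,-0.002,-7.6,0.2,-14,0.001,-0.002,-0.002,-7.6,0.2,-15.7,0.001,-0.002,-0.002,-7.6,0.2,-15.7,0.001,-0.002,-0.002,-7.6,0.2,-15.7,0.001,-0.002,-0.002]'
python3 - <<'E'
from h import *
st();snap('wrist','w41')
a=cv2.imread('pics/w41.png');cv2.imwrite('pics/w41a.png',cv2.resize(a[150:210,230:430],None,fx=4,fy=4,interpolation=cv2.INTER_CUBIC))
E
```

```text
time_s: 50.25
tcp_pos: [0.4849, -0.2723, 0.0585]
eef_rot: [-180.0, -0.1, 175.9]
contact_force: [1.3, 0.6, -0.6]
gripper_width: 0.0654
50.25 tcp [ 0.4849 -0.2723  0.0585] rpy [-1.800e+02 -1.000e-01  1.759e+02] F [ 1.3  0.6 -0.6] w 0.0654 j [ -9.  19. -26.   0. -45. -85.]
```

View pics/w41a.png

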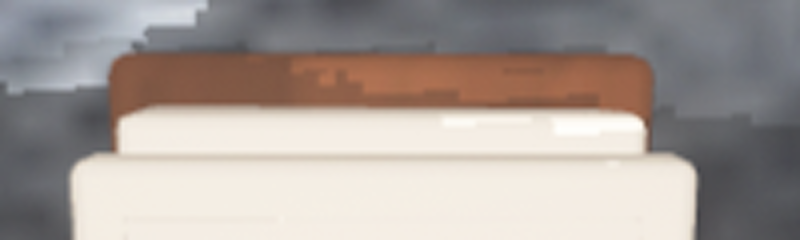

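```bash
python3 - <<'E'
from h import *
for u,v,z in((326,189.2,-.0098),(325.4,177.7,.0185),(325.3,164,.0465)): print((toolpt('w41',u,v,z)*1e3).round(1))
E
```

```text
[51.2  0.3 -9.8]
[53.9  0.1 18.5]
[59.4  0.1 46.5]
```

```bash
python3 -m handwheel '[-0.3,0.02,-0.4,0,0,0,-0.3,0.02,-0.9,0,0,0,-0.3,0.02,-1.2,0,0,0,-0.3,0.02,-1.3,0,0,0]'
python3 - <<'E'
from h import *
st();goal([.4822,-.2722,.0442],[180,0,175.7])
E
```

```text
time_s: 50.7
tcp_pos: [0.4831, -0.2725, 0.0468]
eef_rot: [-179.9, 0.1, 175.9]
contact_force: [-0.1, 0.5, -1.7]
gripper_width: 0.0654
50.7 tcp [ 0.4831 -0.2725  0.0468] rpy [-1.799e+02  1.000e-01  1.759e+02] F [-0.1  0.5 -1.7] w 0.0654 j [ -9.  20. -27.   0. -43. -85.]
GO [-0.09  0.03 -0.26] [ 0.001  0.002 -0.003] deg 0.2 t 50.7
```

```bash
python3 -m handwheel '[-0.12,0.03,-0.2,0,0.001,-0.003,-0.12,0.03,-0.3,0,0.001,-0.003,-0.12,0.03,-0.3,0,0.001,-0.003]'
python3 - <<'E'
from h import *
st();snap('wrist','w42')
a=cv2.imread('pics/w42.png');cv2.imwrite('pics/w42a.png',cv2.resize(a[150:210,230:430],None,fx=4,fy=4,interpolation=cv2.INTER_CUBIC))
E
```

```text
time_s: 51.0
tcp_pos: [0.4817, -0.2723, 0.044]
eef_rot: [-179.9, 0.0, 175.7]
contact_force: [-3.0, 1.0, 2.3]
gripper_width: 0.0656
51.0 tcp [ 0.4817 -0.2723  0.044 ] rpy [-179.9    0.   175.7] F [-3.   1.   2.3] w 0.0656 j [ -9.  20. -28.   0. -42. -85.]
```

View pics/w42a.png

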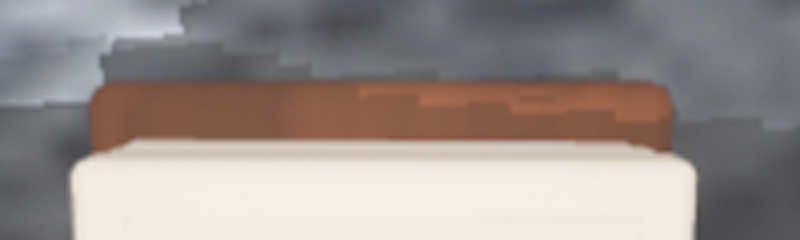

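Seated. Release and inspect.

```bash
python3 -m handwheel '[0,0,0,0,0,0,0,0,0,0,0,0,0,0,0,0,0,0,0,0,0,0,0,0,0,0,0,0,0,0]' 0
python3 -m handwheel '[0,0,5,0,0,0,0,0,10,0,0,0,4,0,15,0,0,0,8,-0.6,17,0,0,0,8,-0.6,17,0,0,0,8,-0.6,17,0,0,0,8,-0.6,17,0,0,0]'
python3 - <<'E'
from h import *
st();snap('wrist','w43');snap('side','s43')
a=cv2.imread('pics/w43.png');cv2.imwrite('pics/w43a.png',cv2.resize(a[60:210,230:430],None,fx=4,fy=4,interpolation=cv2.INTER_CUBIC))
goal([.63,-.208,.125],[180,0,-162.4])
E
```

```text
time_s: 51.55
tcp_pos: [0.4817, -0.2723, 0.044]
eef_rot: [-179.9, 0.0, 175.7]
contact_force: [-0.2, -0.3, 1.1]
gripper_width: 0.0874
time_s: 52.25
tcp_pos: [0.5604, -0.2779, 0.2124]
eef_rot: [-180.0, -0.1, 175.7]
contact_force: [-1.0, 0.3, 0.2]
gripper_width: 0.0876
52.25 tcp [ 0.5604 -0.2779  0.2124] rpy [-1.800e+02 -1.000e-01  1.757e+02] F [-1.   0.3  0.2] w 0.0876 j [ -8.  17.  -7.   0. -67. -86.]
GO [ 6.98  7.   -8.76] [ 0.001 -0.002  0.382] deg 21.9 t 52.4
```

View pics/w43a.png

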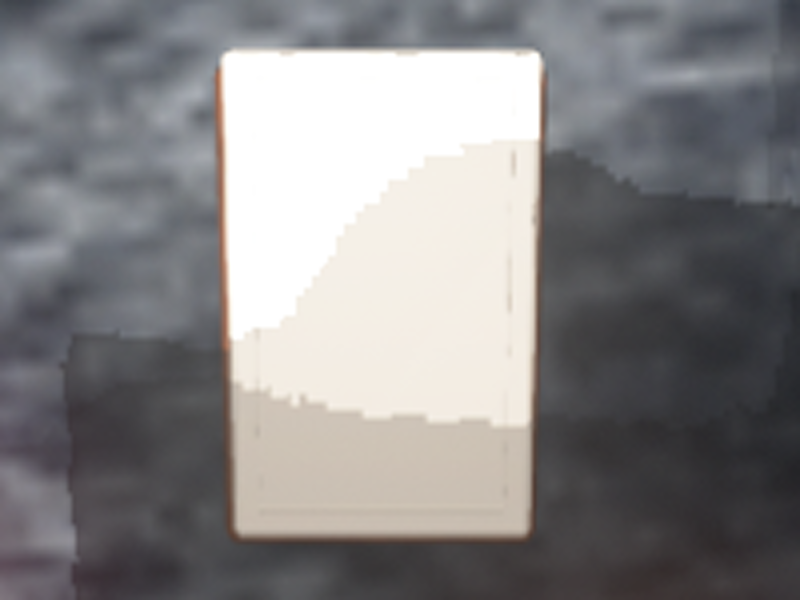

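View pics/s43.png

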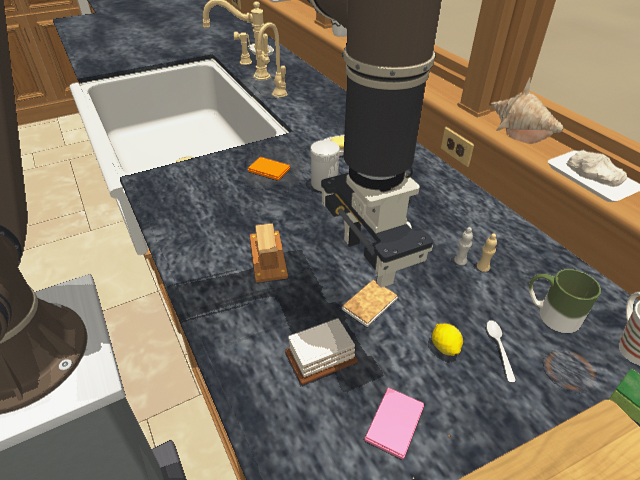

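```bash
python3 -c "
from h import *
fit('w43',[(221,50),(543,50),(531,540),(235,537)],.054,.1,.066,off=(230,60),sc=4)"
python3 -m handwheel '[7,7,0,0,0,0.382,7,7,-5,0,0,0.382,7,7,-8.8,0,0,0.382,7,7,-8.8,0,0,0.382,7,7,-8.8,0,0,0.382,7,7,-8.8,0,0,0.382]'
python3 - <<'E'
from h import *
st();snap('wrist','w44')
E
```

```text
w43 x 0.4817 y -0.2719 yaw -4.3 res px 0.37 edges mm [65.7 99.7 65.4 99.1]
time_s: 52.95
tcp_pos: [0.6305, -0.2088, 0.1263]
eef_rot: [-179.9, -0.0, -162.5]
contact_force: [-0.2, -1.1, 0.5]
gripper_width: 0.0877
52.95 tcp [ 0.6305 -0.2088  0.1263] rpy [-179.9   -0.  -162.5] F [-0.2 -1.1  0.5] w 0.0877 j [ -1.  24.  -8.   0. -58. -71.]
```

View pics/w44.png

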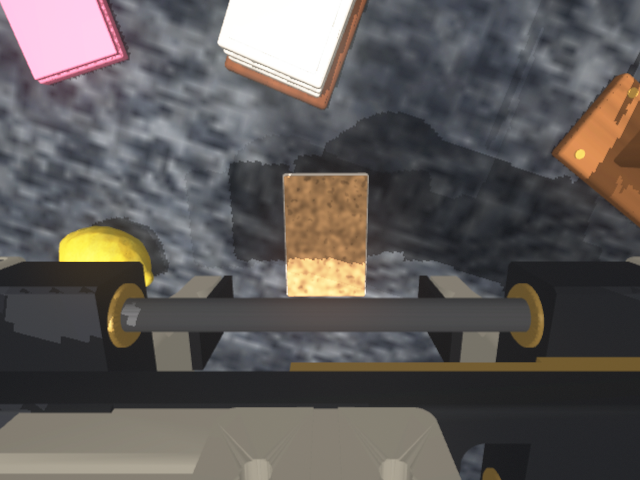

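```bash
python3 - <<'E'
from h import *
x,y,t=fit('w44',[(283,175.5),(369,175.5),(366,296),(287,296)],.014,.1,.066)
goal([x,y,.0035],[180,0,t-180])
E
```

```text
w44 x 0.6306 y -0.2082 yaw 17.7 res px 1.82 edges mm [64.1 96.3 64.1 96.4]
GO [ -0.02   0.07 -12.35] [0.002 0.002 0.004] deg 0.3 t 53.0
```

```bash
python3 -m handwheel '[-0.1,0.05,-5,0,0,0.003,-0.1,0.05,-9,0,0,0.003,-0.1,0.05,-11,0,0,0.003,-0.15,0.05,-12.1,0,0,0.003,-0.15,0.05,-12.4,0,0,0.003,-0.15,0.05,-12.4,0,0,0.003]'
python3 - <<'E'
from h import *
st();snap('wrist','w45')
E
```

```text
time_s: 53.6
tcp_pos: [0.6302, -0.2089, 0.0044]
eef_rot: [-179.8, 0.2, -162.3]
contact_force: [-0.6, -0.3, 0.8]
gripper_width: 0.0882
53.6 tcp [ 0.6302 -0.2089  0.0044] rpy [-179.8    0.2 -162.3] F [-0.6 -0.3  0.8] w 0.0882 j [ -1.  31. -15.   0. -44. -71.]
```

View pics/w45.png

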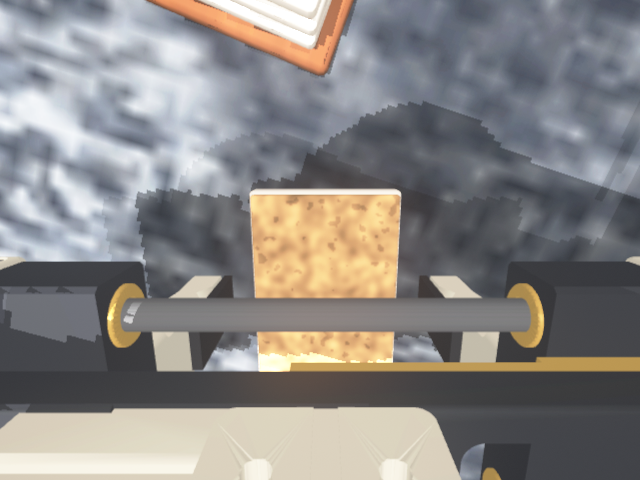

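```bash
python3 -m handwheel '[0,0,0,0,0,0,0,0,0,0,0,0,0,0,0,0,0,0,0,0,0,0,0,0,0,0,0,0,0,0,0,0,0,0,0,0]' 255 40
python3 - <<'E'
from h import *
st();snap('wrist','w46')
a=cv2.imread('pics/w46.png');cv2.imwrite('pics/w46a.png',cv2.resize(a[150:210,230:430],None,fx=4,fy=4,interpolation=cv2.INTER_CUBIC))
E
python3 -m handwheel '[0,0,5,0,0,0,0,0,10,0,0,0,-2,4,14,0,0,0.2,-6,10,15,0,0,0.4,-10,18,15,0,0,0.6,-10,18,15,0,0,0.6,-10,18,15,0,0,0.6]'
python3 - <<'E'
from h import *
u,n=slope(1);st()
goal(CR+u*(.0535)+n*.10,Rm(-u,-n))
E
```

```text
time_s: 54.25
tcp_pos: [0.6308, -0.2088, 0.0055]
eef_rot: [-179.8, 0.2, -162.3]
contact_force: [-1.2, 1.4, 5.9]
gripper_width: 0.0653
54.25 tcp [ 0.6308 -0.2088  0.0055] rpy [-179.8    0.2 -162.3] F [-1.2  1.4  5.9] w 0.0653 j [ -1.  31. -15.   0. -44. -71.]
time_s: 55.0
tcp_pos: [0.5287, -0.0263, 0.1558]
eef_rot: [-179.8, 0.3, -127.5]
contact_force: [-0.1, 0.1, -0.8]
gripper_width: 0.0655
55.0 tcp [ 0.5287 -0.0263  0.1558] rpy [-179.8    0.3 -127.5] F [-0.1  0.1 -0.8] w 0.0655 j [ 18.  10. -24.   0. -56. -56.]
GO [-3.19  1.27 -2.52] [ 0.695 -0.363  0.323] deg 48.6 t 55.0
```

View pics/w46a.png

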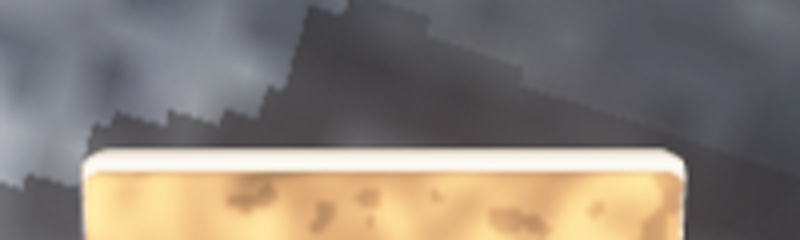

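```bash
python3 -m handwheel '[-1.5,0.6,2,0.695,-0.363,0.323,-3.2,1.3,2,0.695,-0.363,0.323,-3.2,1.3,2,0.695,-0.363,0.323,-3.2,1.3,1,0.695,-0.363,0.323,-3.2,1.3,-1,0.695,-0.363,0.323,-3.2,1.3,-2.5,0.695,-0.363,0.323,-3.2,1.3,-2.5,0.695,-0.363,0.323,-3.2,1.3,-2.5,0.695,-0.363,0.323]'
python3 -m handwheel '[0,0,0,0,0,0,0,0,0,0,0,0]'
python3 - <<'E'
from h import *
u,n=slope(1);st();f=toolpt('w46',326,192.8,-.0085)[0];print(f)
for h in (.04,.005,0): goal(CR+u*(f+.002)+n*(.0055+h),Rm(-u,-n))
E
```

```text
time_s: 55.8
tcp_pos: [0.4957, -0.0152, 0.1279]
eef_rot: [179.5, 45.1, -108.7]
contact_force: [-0.4, -0.3, -1.8]
gripper_width: 0.0652
time_s: 56.0
tcp_pos: [0.4956, -0.0151, 0.128]
eef_rot: [179.5, 45.0, -108.7]
contact_force: [-0.4, 0.5, -1.3]
gripper_width: 0.0652
56.0 tcp [ 0.4956 -0.0151  0.128 ] rpy [ 179.5   45.  -108.7] F [-0.4  0.5 -1.3] w 0.0652 j [-19.  17. -17. -50. -67.  25.]
0.04960036325426721
GO [ 1.28  3.68 -3.73] [-0.002 -0.006  0.004] deg 0.4 t 56.0
GO [ 2.05  6.03 -6.21] [-0.002 -0.006  0.004] deg 0.4 t 56.0
GO [ 2.16  6.37 -6.56] [-0.002 -0.006  0.004] deg 0.4 t 56.0
```

```bash
python3 -m handwheel '[0.6,1.8,-1.7,-0.002,-0.006,0.004,1.3,3.7,-3.75,-0.002,-0.006,0.004,2.05,6.05,-6.2,-0.002,-0.006,0.004,2.05,6.05,-6.2,-0.002,-0.006,0.004,2.05,6.05,-6.2,-0.002,-0.006,0.004]'
python3 - <<'E'
from h import *
u,n=slope(1);st()
s=sensors.get_state()['tcp_pos']-CR; print('u,n,cx mm',(s@u*1e3).round(1),(s@n*1e3).round(1),(s@cx*1e3).round(1))
goal(CR+u*(.0515)+n*(.006),Rm(-u,-n));snap('wrist','w47')
E
```

```text
time_s: 56.5
tcp_pos: [0.5159, 0.0467, 0.0666]
eef_rot: [-179.9, 44.9, -107.9]
contact_force: [-0.6, -0.2, -1.6]
gripper_width: 0.0655
56.5 tcp [0.5159 0.0467 0.0666] rpy [-179.9   44.9 -107.9] F [-0.6 -0.2 -1.6] w 0.0655 j [-12.  22. -19. -55. -59.  29.]
u,n,cx mm 53.0 10.0 -0.6
GO [ 0.11  0.15 -0.39] [ 0.001  0.    -0.003] deg 0.2 t 56.5
```

View pics/w47.png

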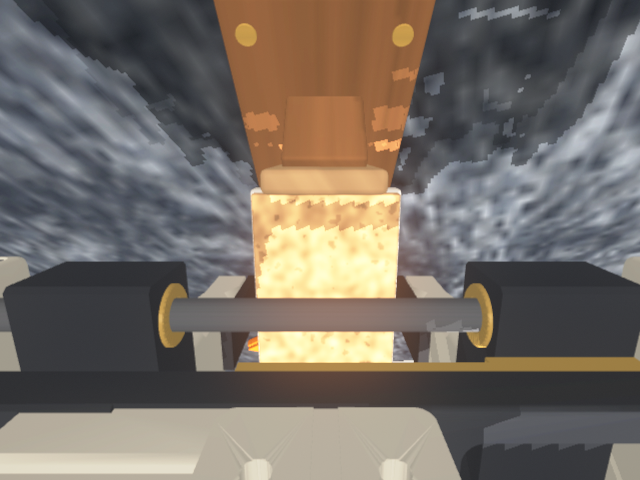

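```bash
python3 -m handwheel '[0.1,0.15,-0.3,0,0,0,0.1,0.2,-0.4,0,0,0,0.1,0.2,-0.4,0,0,0]'
python3 -m handwheel '[0,0,0,0,0,0,0,0,0,0,0,0,0,0,0,0,0,0,0,0,0,0,0,0]' 0
python3 -m handwheel '[-0.9,-2.7,2.8,0,0,0,-2,-6,6.4,0,0,0,-3,-9,9.5,0,0,0,-3,-9,9.5,0,0,0]'
python3 - <<'E'
from h import *
st();snap('wrist','w48')
u,n=slope(1)
print(proj('w48',[CR+n*.014-cx*.033,CR+n*.014+cx*.033,CR+u*.1+n*.014+cx*.033,CR+u*.1+n*.014-cx*.033]).round(0).tolist())
E
```

```text
time_s: 56.85
tcp_pos: [0.5175, 0.0477, 0.0635]
eef_rot: [-179.8, 44.9, -107.9]
contact_force: [0.5, -0.3, -2.1]
gripper_width: 0.0655
time_s: 57.25
tcp_pos: [0.5175, 0.0476, 0.0635]
eef_rot: [-179.8, 44.9, -107.9]
contact_force: [0.3, -0.8, -0.4]
gripper_width: 0.0865
time_s: 57.65
tcp_pos: [0.4887, -0.0463, 0.1623]
eef_rot: [-179.2, 44.8, -107.5]
contact_force: [0.7, 0.8, -0.6]
gripper_width: 0.0878
57.65 tcp [ 0.4887 -0.0463  0.1623] rpy [-179.2   44.8 -107.5] F [ 0.7  0.8 -0.6] w 0.0878 j [-22.  14. -15. -48. -72.  24.]
[[372.0, 171.0], [289.0, 170.0], [291.0, 288.0], [367.0, 288.0]]
```

View pics/w48.png

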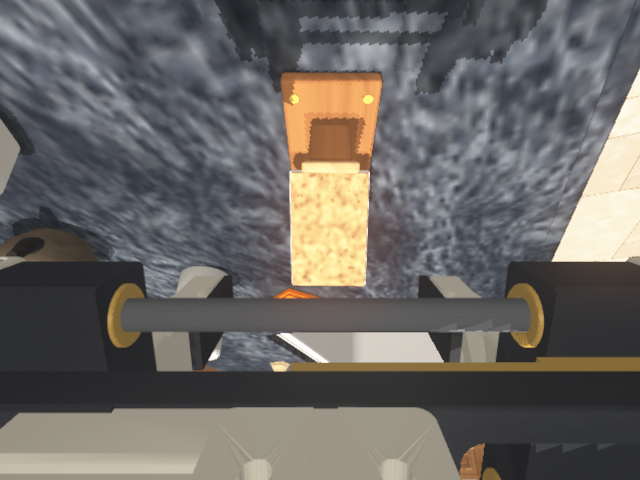

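```bash
python3 -m handwheel '[0,0,5,-0.776,-0.385,1.48,0,1,9,-0.776,-0.385,1.48,1,3,11.5,-0.776,-0.385,1.48,2,6,11.5,-0.776,-0.385,1.48,2,9,11.5,-0.776,-0.385,1.48,2,9,11.5,-0.776,-0.385,1.48,2,9,11.5,-0.776,-0.385,1.48,2,9,11.5,-0.776,-0.385,1.48]' 110
python3 - <<'E'
from h import *
u,n=slope(1);st()
goal(CR+u*.19+n*.007,Rm(cx,-u))
E
```

```text
time_s: 58.5
tcp_pos: [0.5082, 0.0469, 0.2745]
eef_rot: [-172.1, 12.4, -42.5]
contact_force: [-0.7, -0.5, 0.2]
gripper_width: 0.0498
58.5 tcp [0.5082 0.0469 0.2745] rpy [-172.1   12.4  -42.5] F [-0.7 -0.5  0.2] w 0.0498 j [ 15.   6.  -8. -15. -77.  35.]
GO [  3.9    9.37 -11.32] [-0.905  0.294  0.493] deg 61.4 t 58.5
```

```bash
python3 -m handwheel '[2,5,0,-0.905,0.294,0.493,3.9,9.3,-1,-0.905,0.294,0.493,3.9,9.3,-3,-0.905,0.294,0.493,3.9,9.3,-5,-0.905,0.294,0.493,3.9,9.3,-8,-0.905,0.294,0.493,3.9,9.3,-11.3,-0.905,0.294,0.493,3.9,9.3,-11.3,-0.905,0.294,0.493,3.9,9.3,-11.3,-0.905,0.294,0.493]'
python3 -m handwheel '[0,0,0,0,0,0,0,0,0,0,0,0]'
python3 - <<'E'
from h import *
u,n=slope(1);st()
for a in (.12,.09,.071): goal(CR+u*a+n*.0065,Rm(cx,-u))
E
```

```text
time_s: 59.3
tcp_pos: [0.5451, 0.1411, 0.1569]
eef_rot: [134.3, 0.3, -17.7]
contact_force: [-0.8, 0.4, 0.1]
gripper_width: 0.0498
time_s: 59.5
tcp_pos: [0.5446, 0.1414, 0.156]
eef_rot: [134.3, 0.4, -17.8]
contact_force: [-0.3, -0.4, 0.4]
gripper_width: 0.0496
59.5 tcp [0.5446 0.1414 0.156 ] rpy [134.3   0.4 -17.8] F [-0.3 -0.4  0.4] w 0.0496 j [ 47.  35.  -8.  18. -90.  19.]
GO [-1.27 -4.75 -4.46] [ 0.009 -0.01  -0.006] deg 0.9 t 59.5
GO [-1.93 -6.77 -6.58] [ 0.009 -0.01  -0.006] deg 0.9 t 59.5
GO [-2.34 -8.04 -7.92] [ 0.009 -0.01  -0.006] deg 0.9 t 59.5
```

```bash
python3 -m handwheel '[-0.7,-2.4,-2.3,0.009,-0.01,-0.006,-1.3,-4.75,-4.5,0.009,-0.01,-0.006,-1.9,-6.8,-6.6,0.009,-0.01,-0.006,-2.35,-8.05,-8.0,0.009,-0.01,-0.006,-2.35,-8.05,-8.0,0.009,-0.01,-0.006,-2.35,-8.05,-8.0,0.009,-0.01,-0.006]'
python3 - <<'E'
from h import *
u,n=slope(1);st()
s=sensors.get_state()['tcp_pos']-CR; print('u,n,cx mm',(s@u*1e3).round(1),(s@n*1e3).round(1),(s@cx*1e3).round(1))
snap('wrist','w49')
E
```

```text
time_s: 60.1
tcp_pos: [0.522, 0.0609, 0.0774]
eef_rot: [135.2, -0.1, -18.2]
contact_force: [-0.5, 0.0, -0.1]
gripper_width: 0.05
60.1 tcp [0.522  0.0609 0.0774] rpy [ 1.352e+02 -1.000e-01 -1.820e+01] F [-0.5  0.  -0.1] w 0.05 j [ 43.  35. -21.  21. -76.  16.]
u,n,cx mm 71.6 6.8 0.8
```

View pics/w49.png

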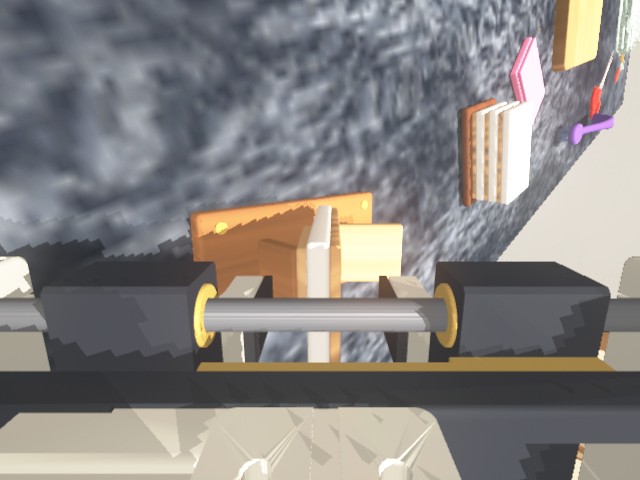

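```bash
python3 -m handwheel '[0,0,0,0,0,0,0,0,0,0,0,0,0,0,0,0,0,0,0,0,0,0,0,0,0,0,0,0,0,0,0,0,0,0,0,0]' 255 50
python3 -m handwheel '[0.44,1.34,1.4,0,0,0,0.9,2.7,2.8,0,0,0,0.9,2.7,2.8,0,0,0]'
python3 -m handwheel '[0,0,4,0.1,-0.03,0,-1,-3,7,0.35,-0.11,0,-2,-5.5,7,0.744,-0.24,0,-2.5,-7.2,7,0.744,-0.24,0,-2.5,-7.2,7,0.744,-0.24,0,-2.5,-7.2,7,0.744,-0.24,0,-2.5,-7.2,7,0.744,-0.24,0]'
python3 - <<'E'
from h import *
u2,n2=slope(-1);st()
goal(CR+u2*.15+n2*.018,Rm(cx,-u2));snap('wrist','w50')
E
```

```text
time_s: 60.75
tcp_pos: [0.5222, 0.0613, 0.0777]
eef_rot: [135.1, -0.1, -18.1]
contact_force: [-1.0, 0.4, 2.9]
gripper_width: 0.0137
time_s: 61.05
tcp_pos: [0.5322, 0.0895, 0.1072]
eef_rot: [135.2, -0.2, -18.1]
contact_force: [0.3, -1.4, 2.8]
gripper_width: 0.0136
time_s: 61.75
tcp_pos: [0.5066, 0.0159, 0.1783]
eef_rot: [-179.8, -0.1, -18.4]
contact_force: [-0.4, 0.8, 0.2]
gripper_width: 0.0138
61.75 tcp [0.5066 0.0159 0.1783] rpy [-1.798e+02 -1.000e-01 -1.840e+01] F [-0.4  0.8  0.2] w 0.0138 j [ 24.   7. -24.  -0. -59.  48.]
GO [-2.86 -8.7  -3.75] [ 0.743 -0.243  0.005] deg 44.8 t 61.8
```

View pics/w50.png

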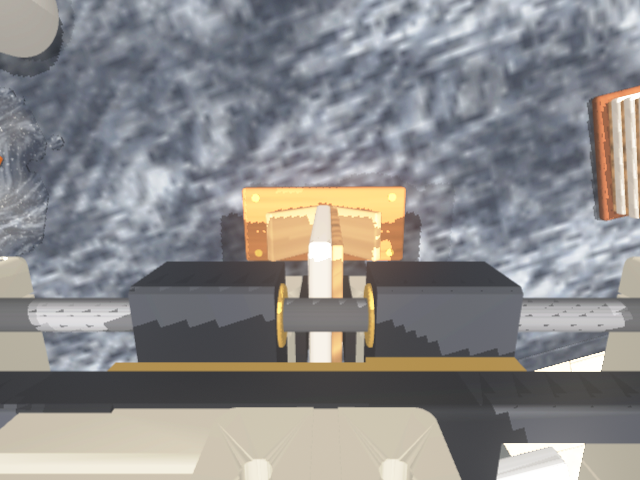

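```bash
python3 -m handwheel '[-0.5,-1.5,1,0.15,-0.05,0,-1,-3.5,1,0.3,-0.1,0,-2,-6,-1,0.743,-0.243,0.005,-2.8,-8.6,-2,0.743,-0.243,0.005,-2.8,-8.6,-3,0.743,-0.243,0.005,-2.8,-8.6,-3.7,0.743,-0.243,0.005,-2.8,-8.6,-3.7,0.743,-0.243,0.005,-2.8,-8.6,-3.7,0.743,-0.243,0.005]'
python3 -m handwheel '[0,0,0,0,0,0,0,0,0,0,0,0]'
python3 - <<'E'
from h import *
u2,n2=slope(-1);st()
s=sensors.get_state()['tcp_pos']-CR; print('u,n,cx mm',(s@u2*1e3).round(1),(s@n2*1e3).round(1),(s@cx*1e3).round(1))
snap('wrist','w51')
for a,b in((.1,.013),(.081,.0115)): goal(CR+u2*a+n2*b,Rm(cx,-u2))
E
```

```text
time_s: 62.6
tcp_pos: [0.4782, -0.0708, 0.1386]
eef_rot: [-135.3, 0.4, -18.1]
contact_force: [-0.4, 0.4, -1.0]
gripper_width: 0.0138
time_s: 62.8
tcp_pos: [0.4784, -0.0694, 0.1392]
eef_rot: [-135.5, 0.3, -17.9]
contact_force: [-0.7, 1.2, -1.4]
gripper_width: 0.0136
62.8 tcp [ 0.4784 -0.0694  0.1392] rpy [-135.5    0.3  -17.9] F [-0.7  1.2 -1.4] w 0.0136 j [-24.  17. -15. -47. -72. 117.]
u,n,cx mm 147.6 18.1 -0.2
GO [ 0.95  2.84 -3.75] [ 0.006 -0.007 -0.003] deg 0.5 t 62.9
GO [ 1.33  4.02 -5.2 ] [ 0.006 -0.007 -0.003] deg 0.5 t 62.9
```

View pics/w51.png

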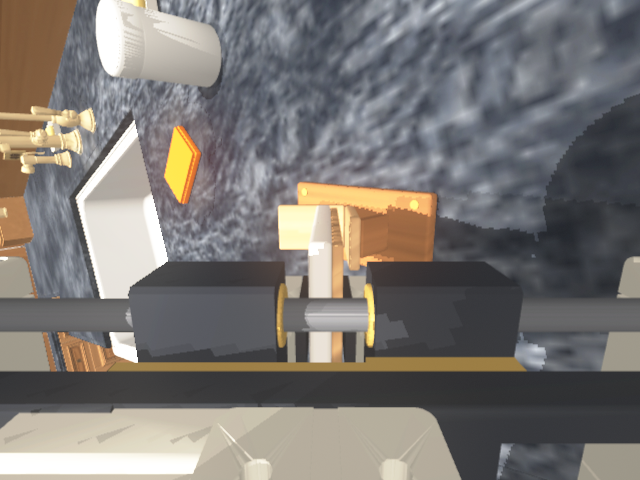

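```bash
python3 -m handwheel '[0.5,1.4,-1.9,0.006,-0.007,-0.003,0.95,2.85,-3.75,0.006,-0.007,-0.003,0.95,2.85,-3.75,0.006,-0.007,-0.003,1.15,3.4,-4.5,0.006,-0.007,-0.003,1.35,4,-5.2,0.006,-0.007,-0.003,1.35,4,-5.2,0.006,-0.007,-0.003]'
python3 - <<'E'
from h import *
u2,n2=slope(-1);st()
s=sensors.get_state()['tcp_pos']-CR; print('u,n,cx mm',(s@u2*1e3).round(1),(s@n2*1e3).round(1),(s@cx*1e3).round(1))
for a,b in((.075,.009),(.0735,.008)): goal(CR+u2*a+n2*b,Rm(cx,-u2))
E
```

```text
time_s: 63.45
tcp_pos: [0.4919, -0.0285, 0.0871]
eef_rot: [-135.0, 0.0, -18.1]
contact_force: [-0.8, 0.6, -1.4]
gripper_width: 0.0136
63.45 tcp [ 0.4919 -0.0285  0.0871] rpy [-135.     0.   -18.1] F [-0.8  0.6 -1.4] w 0.0136 j [-21.  21. -18. -51. -65. 121.]
u,n,cx mm 80.3 11.7 -0.1
GO [ 0.06  0.17 -0.57] [-0.001 -0.    -0.001] deg 0.1 t 63.5
GO [ 0.07  0.21 -0.75] [-0.001 -0.    -0.001] deg 0.1 t 63.5
```

```bash
python3 -m handwheel '[0.08,0.2,-0.4,0,0,0,0.1,0.25,-0.7,0,0,0,0.1,0.25,-0.73,0,0,0]'
python3 -m handwheel '[0,0,0,0,0,0,0,0,0,0,0,0,0,0,0,0,0,0,0,0,0,0,0,0]' 150
python3 -m handwheel '[-0.8,-2.6,2.8,0,0,0,-1.6,-5.2,5.5,0,0,0,-2,-6,10,0,0,0,-1,-4,15,0,0,0,0,0,19,0,0,0,0,0,19,0,0,0]' 
python3 -m handwheel '[1,4,0,-1.143,0.378,-1.716,3,9.5,0,-1.143,0.378,-1.716,3,9.5,0,-1.143,0.378,-1.716,3,9.5,0,-1.143,0.378,-1.716,3,9.5,0,-1.143,0.378,-1.716,3,9.5,0,-1.143,0.378,-1.716,3,9.5,0,-1.143,0.378,-1.716,3,9.5,0,-1.143,0.378,-1.716]' 0
python3 - <<'E'
from h import *
u2,n2=slope(-1)
goal(CR+u2*.05+n2*.13,Rm(u2,-n2))
E
```

```text
time_s: 63.75
tcp_pos: [0.4928, -0.0261, 0.0795]
eef_rot: [-135.0, 0.0, -18.1]
contact_force: [0.3, 0.2, -2.1]
gripper_width: 0.0136
time_s: 64.15
tcp_pos: [0.4929, -0.0262, 0.0797]
eef_rot: [-135.0, 0.0, -18.1]
contact_force: [-0.3, 0.2, -1.1]
gripper_width: 0.035
time_s: 64.75
tcp_pos: [0.4944, -0.0248, 0.2748]
eef_rot: [-134.9, -0.4, -18.0]
contact_force: [0.5, -1.0, -0.1]
gripper_width: 0.0361
time_s: 65.55
tcp_pos: [0.5228, 0.0689, 0.2736]
eef_rot: [-162.7, -6.6, -53.8]
contact_force: [0.5, -0.8, -0.3]
gripper_width: 0.087
GO [  0.18   0.24 -12.44] [-0.734  0.178 -1.038] deg 73.6 t 65.5
```

```bash
python3 -m handwheel '[0.2,0.3,0,-0.733,0.177,-1.037,0.2,0.3,0,-0.733,0.177,-1.037,0.2,0.3,0,-0.733,0.177,-1.037,0.2,0.3,-3,-0.733,0.177,-1.037,0.2,0.3,-6,-0.733,0.177,-1.037,0.2,0.3,-9,-0.733,0.177,-1.037,0.2,0.3,-11,-0.733,0.177,-1.037,0.2,0.3,-12,-0.733,0.177,-1.037]'
python3 -m handwheel '[0,0,0,-0.057,0.011,-0.086,0,0,0,-0.057,0.011,-0.086,0,0,0,-0.057,0.011,-0.086]'
python3 - <<'E'
from h import *
u2,n2=slope(-1);st()
snap('wrist','w52')
for c in ((0,0),(0.1,0)): print(proj('w52',[CR+u2*c[0]+n2*.014-cx*.033,CR+u2*c[0]+n2*.014+cx*.033]).round(0).tolist())
for h in (.06,.003): goal(CR+u2*.05+n2*h-cx*.0005,Rm(u2,-n2))
E
```

```text
time_s: 66.35
tcp_pos: [0.5239, 0.0719, 0.1518]
eef_rot: [179.7, -41.7, -103.0]
contact_force: [-0.0, 0.6, 1.3]
gripper_width: 0.0877
time_s: 66.65
tcp_pos: [0.5239, 0.0717, 0.1508]
eef_rot: [180.0, -45.0, -108.0]
contact_force: [0.5, 0.2, 0.6]
gripper_width: 0.0872
66.65 tcp [0.5239 0.0717 0.1508] rpy [ 180.  -45. -108.] F [0.5 0.2 0.6] w 0.0872 j [ 43.  30. -17.  20. -84. -71.]
[[365.0, 296.0], [285.0, 296.0]]
[[368.0, 174.0], [282.0, 173.0]]
GO [-1.5  -4.71 -5.2 ] [-0.001  0.001 -0.002] deg 0.1 t 66.7
GO [-2.76 -8.55 -9.23] [-0.001  0.001 -0.002] deg 0.1 t 66.7
```

View pics/w52.png

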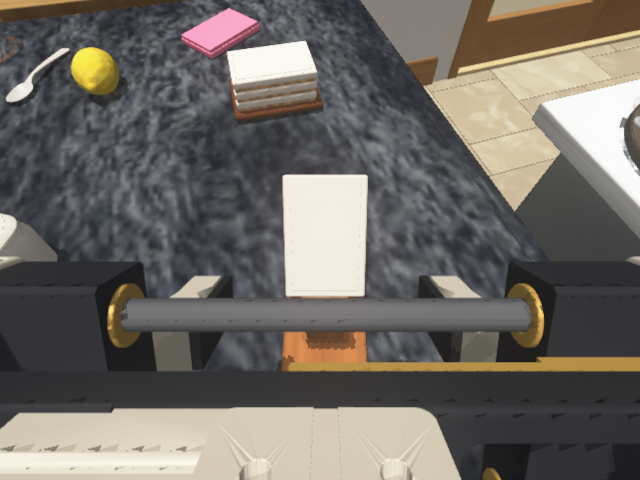

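```bash
python3 -m handwheel '[-0.7,-2.2,-2.4,0,0,0,-1.5,-4.7,-5.2,0,0,0,-2.2,-6.8,-7.4,0,0,0,-2.8,-8.5,-9.2,0,0,0,-2.8,-8.5,-9.2,0,0,0,-2.8,-8.5,-9.2,0,0,0]'
python3 -m handwheel '[0,0,-0.25,0,0,0,0,0,-0.25,0,0,0]'
python3 -m handwheel '[0,0,0,0,0,0,0,0,0,0,0,0,0,0,0,0,0,0,0,0,0,0,0,0,0,0,0,0,0,0,0,0,0,0,0,0]' 255 40
python3 - <<'E'
from h import *
u2,n2=slope(-1);st()
s=sensors.get_state()['tcp_pos']-CR; print('u,n,cx mm',(s@u2*1e3).round(1),(s@n2*1e3).round(1),(s@cx*1e3).round(1))
snap('wrist','w53')
E
python3 -m handwheel '[0.45,1.35,1.4,0,0,0,0.9,2.7,2.8,0,0,0,0.9,2.7,7,0,0,0,0.5,0,12,0.47,-0.701,-1.261,0,-4,16,0.47,-0.701,-1.261,0,-10,18,0.47,-0.701,-1.261,0,-10.6,18,0.47,-0.701,-1.261,0,-10.6,18,0.47,-0.701,-1.261]'
python3 - <<'E'
from h import *
st()
goal([.56,-.275,.23],[180,0,175.7])
E
```

```text
time_s: 67.3
tcp_pos: [0.4959, -0.0135, 0.0611]
eef_rot: [-179.9, -44.8, -108.0]
contact_force: [1.2, 0.4, 0.8]
gripper_width: 0.0874
time_s: 67.5
tcp_pos: [0.4967, -0.0125, 0.0595]
eef_rot: [-179.7, -44.6, -108.0]
contact_force: [-0.0, -0.1, 0.2]
gripper_width: 0.0873
time_s: 68.1
tcp_pos: [0.4968, -0.0123, 0.0595]
eef_rot: [-179.7, -44.6, -108.0]
contact_force: [-0.6, 2.4, 1.6]
gripper_width: 0.0654
68.1 tcp [ 0.4968 -0.0123  0.0595] rpy [-179.7  -44.6 -108. ] F [-0.6  2.4  1.6] w 0.0654 j [ 39.  32. -31.  25. -68. -75.]
u,n,cx mm 48.9 4.2 -0.4
time_s: 68.95
tcp_pos: [0.4963, -0.121, 0.241]
eef_rot: [-171.2, -21.9, -149.5]
contact_force: [1.0, 0.6, -1.8]
gripper_width: 0.0655
68.95 tcp [ 0.4963 -0.121   0.241 ] rpy [-171.2  -21.9 -149.5] F [ 1.   0.6 -1.8] w 0.0655 j [ 18.  13. -18.  13. -79. -81.]
GO [  6.37 -15.4   -1.1 ] [ 0.237 -0.342 -0.628] deg 43.2 t 69.0
```

View pics/w53.png

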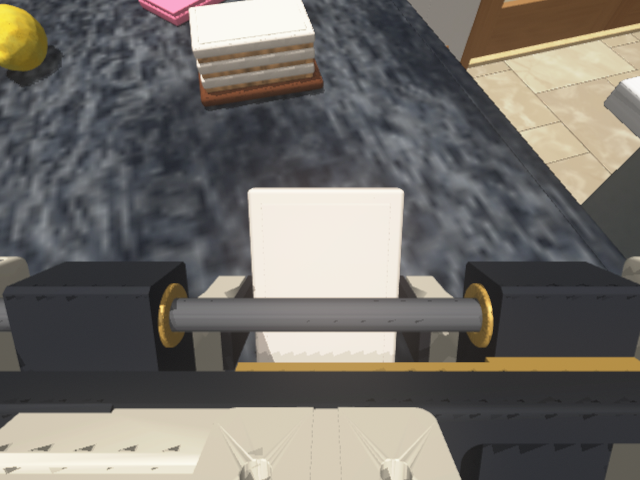

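```bash
python3 -m handwheel '[6.4,-15.4,-1.1,0.237,-0.342,-0.628,6.4,-15.4,-1.1,0.237,-0.342,-0.628,6.4,-15.4,-1.1,0.237,-0.342,-0.628,6.4,-15.4,-1.1,0.237,-0.342,-0.628,6.4,-15.4,-1.1,0.237,-0.342,-0.628,6.4,-15.4,-1.1,0.237,-0.342,-0.628,6.4,-15.4,-1.1,0.237,-0.342,-0.628,6.4,-15.4,-1.1,0.237,-0.342,-0.628]'
python3 -m handwheel '[-7.7,0.2,-4,0.001,-0.002,-0.002,-7.7,0.2,-9,0.001,-0.002,-0.002,-7.7,0.2,-13,0.001,-0.002,-0.002,-7.7,0.2,-15.7,0.001,-0.002,-0.002,-7.7,0.2,-15.7,0.001,-0.002,-0.002,-7.7,0.2,-15.7,0.001,-0.002,-0.002]'
python3 - <<'E'
from h import *
st();snap('wrist','w54')
a=cv2.imread('pics/w54.png');cv2.imwrite('pics/w54a.png',cv2.resize(a[150:210,230:430],None,fx=4,fy=4,interpolation=cv2.INTER_CUBIC))
E
```

```text
time_s: 69.75
tcp_pos: [0.5602, -0.2745, 0.2298]
eef_rot: [-179.9, -0.1, 175.8]
contact_force: [-0.6, -0.3, -0.8]
gripper_width: 0.0652
time_s: 70.35
tcp_pos: [0.484, -0.2721, 0.0732]
eef_rot: [-179.9, -0.1, 175.9]
contact_force: [0.2, 0.2, 0.5]
gripper_width: 0.0655
70.35 tcp [ 0.484  -0.2721  0.0732] rpy [-1.799e+02 -1.000e-01  1.759e+02] F [0.2 0.2 0.5] w 0.0655 j [ -9.  18. -26.   0. -46. -85.]
```

View pics/w54a.png

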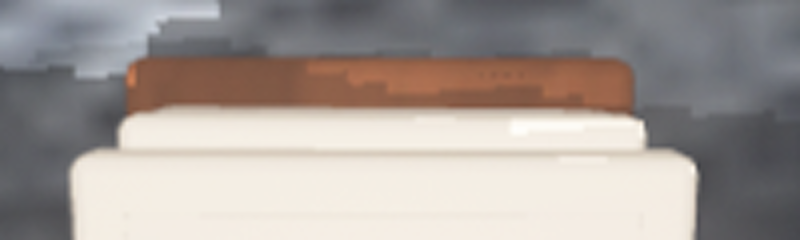

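```bash
python3 - <<'E'
from h import *
for u,v,z in((326,188.3,-.0098),(325.4,178,.0192),(325.3,164.9,.0612)): print((toolpt('w54',u,v,z)*1e3).round(1))
E
```

```text
[51.6  0.3 -9.8]
[53.7  0.1 19.2]
[58.4  0.1 61.2]
```

```bash
python3 -m handwheel '[-0.25,0.01,-0.5,0,0,-0.003,-0.25,0.01,-1.0,0,0,-0.003,-0.25,0.01,-1.3,0,0,-0.003,-0.25,0.01,-1.35,0,0,-0.003]'
python3 - <<'E'
from h import *
st();goal([.482,-.272,.0582],[180,0,175.7])
E
```

```text
time_s: 70.8
tcp_pos: [0.4826, -0.2723, 0.0609]
eef_rot: [-179.9, 0.1, 175.7]
contact_force: [0.1, 0.2, -1.9]
gripper_width: 0.0657
70.8 tcp [ 0.4826 -0.2723  0.0609] rpy [-1.799e+02  1.000e-01  1.757e+02] F [ 0.1  0.2 -1.9] w 0.0657 j [ -9.  19. -27.   0. -45. -85.]
GO [-0.06  0.03 -0.27] [ 0.001  0.001 -0.   ] deg 0.1 t 70.8
```

```bash
python3 -m handwheel '[-0.08,0.03,-0.2,0,0.001,0,-0.08,0.03,-0.3,0,0.001,0,-0.08,0.03,-0.3,0,0.001,0]'
python3 - <<'E'
from h import *
st();snap('wrist','w55')
a=cv2.imread('pics/w55.png');cv2.imwrite('pics/w55a.png',cv2.resize(a[150:210,230:430],None,fx=4,fy=4,interpolation=cv2.INTER_CUBIC))
E
```

```text
time_s: 71.1
tcp_pos: [0.4816, -0.2721, 0.0581]
eef_rot: [-179.9, 0.0, 175.7]
contact_force: [-0.6, -0.2, 0.6]
gripper_width: 0.0655
71.1 tcp [ 0.4816 -0.2721  0.0581] rpy [-179.9    0.   175.7] F [-0.6 -0.2  0.6] w 0.0655 j [ -9.  19. -27.   0. -44. -85.]
```

View pics/w55a.png

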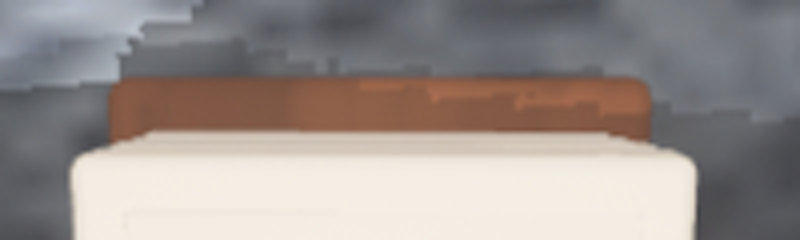

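```bash
python3 -m handwheel '[0,0,0,0,0,0,0,0,0,0,0,0,0,0,0,0,0,0,0,0,0,0,0,0,0,0,0,0,0,0]' 0
python3 -m handwheel '[0,0,5,0,0,0,0,0,10,0,0,0,4,0,15,0,0,0,8,-0.6,17,0,0,0,8,-0.6,17,0,0,0,8,-0.6,17,0,0,0,8,-0.6,17,0,0,0]'
python3 - <<'E'
from h import *
st();snap('wrist','w56')
a=cv2.imread('pics/w56.png');cv2.imwrite('pics/w56a.png',cv2.resize(a[60:210,230:430],None,fx=4,fy=4,interpolation=cv2.INTER_CUBIC))
E
python3 -m handwheel '[4,20,5,0,0,0,4,20,5,0,0,0,4,20,5,0,0,0,4,20,5,0,0,0,4,20,5,0,0,0,4,20,5,0,0,0]'
python3 - <<'E'
from h import *
st();snap('side','s56');snap('scene','sc56')
a=cv2.imread('pics/s56.png');cv2.imwrite('pics/s56a.png',cv2.resize(a[290:410,260:420],None,fx=5,fy=5,interpolation=cv2.INTER_CUBIC))
E
```

```text
time_s: 71.65
tcp_pos: [0.4817, -0.2721, 0.058]
eef_rot: [-179.9, 0.0, 175.7]
contact_force: [0.1, -0.4, -0.5]
gripper_width: 0.0873
time_s: 72.35
tcp_pos: [0.5604, -0.2777, 0.2265]
eef_rot: [-180.0, -0.1, 175.7]
contact_force: [0.3, 0.7, -0.6]
gripper_width: 0.0876
72.35 tcp [ 0.5604 -0.2777  0.2265] rpy [-1.800e+02 -1.000e-01  1.757e+02] F [ 0.3  0.7 -0.6] w 0.0876 j [ -8.  16.  -6.   0. -68. -86.]
time_s: 73.0
tcp_pos: [0.5995, -0.0761, 0.2762]
eef_rot: [-180.0, -0.2, 175.8]
contact_force: [-0.4, 0.5, -0.2]
gripper_width: 0.0879
73.0 tcp [ 0.5995 -0.0761  0.2762] rpy [-180.    -0.2  175.8] F [-0.4  0.5 -0.2] w 0.0879 j [  11.   12.   -4.   -0.  -74. -105.]
```

View pics/w56a.png

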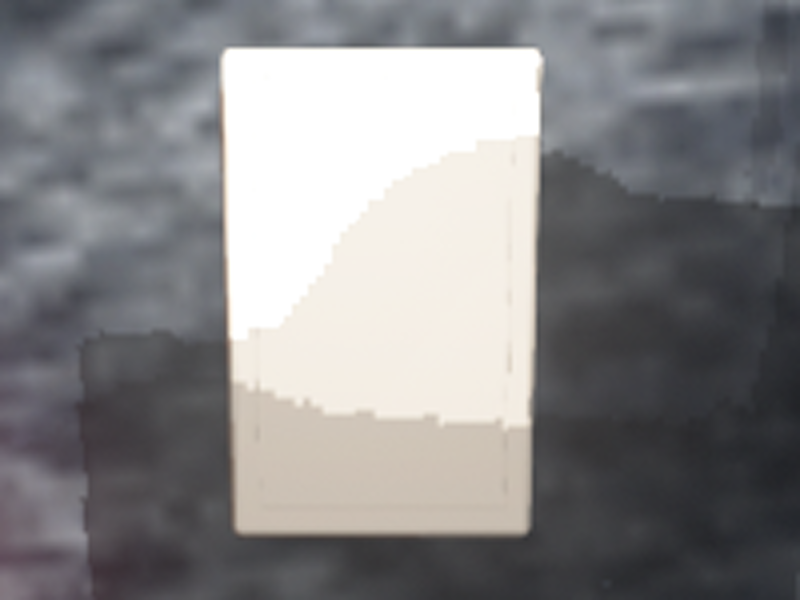

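View pics/s56a.png

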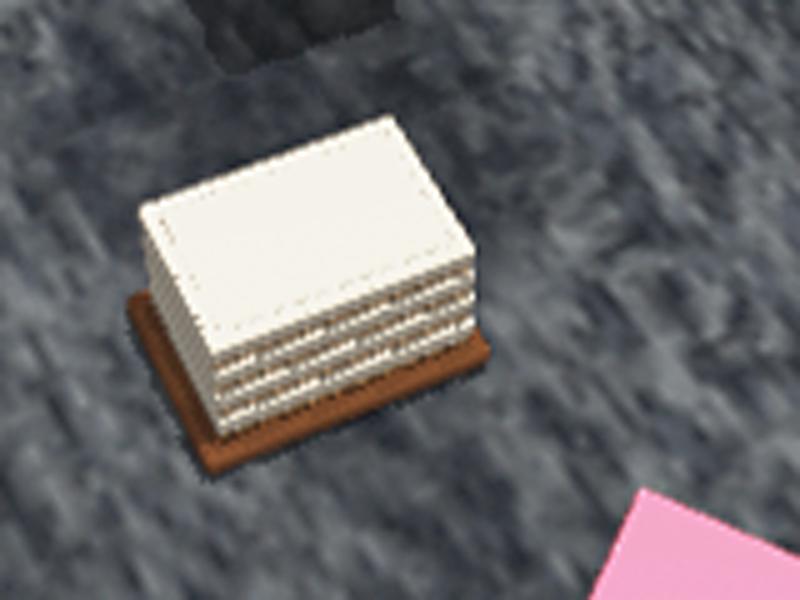

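View pics/sc56.png

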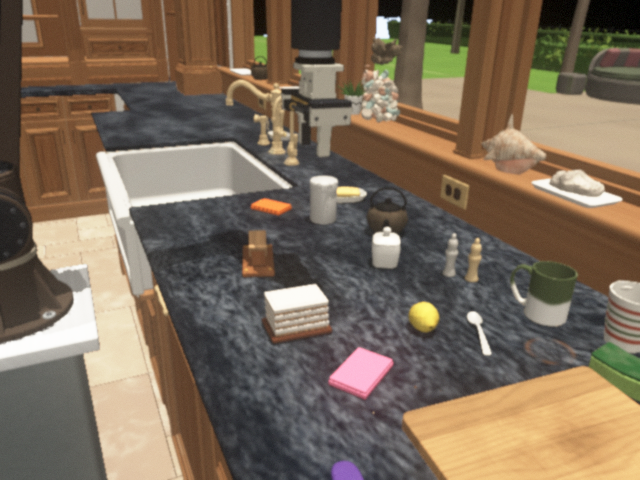

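```bash
python3 - <<'E'
from h import *
fit('w56',[(221,48),(541,48),(530,536),(236,535)],.068,.1,.066,off=(230,60),sc=4)
k=dict(off=(260,290),sc=5)
fit('side0',[(63,358),(278,280),(350,402),(130,495)],.012,.112,.078,off=(270,260),sc=4)
fit('s56',[(140,207),(390,115),(474,245),(216,355)],.068,.1,.066,**k)
r.close_job()
E
```

```text
w56 x 0.4811 y -0.2718 yaw -4.1 res px 0.52 edges mm [65.3 99.3 65.  99.1]
side0 x 0.4816 y -0.2765 yaw -4.2 res px 0.88 edges mm [109.   73.8 107.9  77. ]
s56 x 0.4813 y -0.2748 yaw -3.3 res px 0.56 edges mm [97.7 63.3 98.2 66.3]
the job is handed in; nothing more can be done
```

All four coasters are in one pile on the stand, white glazed face up with cork underneath. The one that was already face up (d) went on directly. The three lying cork up were each turned over in the cradle first. The job was handed in at about 73 s, with the gripper open and clear of the pile.

- **Position of the top coaster:** measured with the wrist camera, its centre is about 1 mm from the stand's centre and turned 0.3° from the stand's long axis. The side camera gives about 2 mm and 0.9°.
- **The layers:** the side picture shows four even layers of white over cork.
- **Other objects:** the last pictures show the tin, sugar pot, lemon and the two coloured look-alikes where they started. I judged this by eye, not by measurement.
- **Camera disagreement:** the side and scene cameras read about 4 to 7 mm lower in y than the wrist camera. Gripping the first coaster confirmed the wrist camera, so I placed by that one.
- **One snag:** during the first swing in the cradle, the coaster's end caught on the top of the second slope, with a force of about 24 N. I backed it off and set it down cleanly.

I saw no sign of a coaster being knocked aside or of the grip slackening.

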